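# Demagnetise the ground bars

## Robot

A 6-joint arm with a two-finger parallel gripper is mounted at the origin on the work surface. World frame = base frame: x ahead of the robot, y to its left, z up, the work surface at z = 0. Lengths are in m, angles in rad, forces in N, time in s.
With the tool pointing down it reaches from about 0.375 to 0.975 m from the base axis. Payload 3.8 kg.
Tool frame: the origin (TCP) lies on the centre line of the jaws, within the pads' length; the fingertips stand 22 mm ahead of it and the grasp point (between the pads) lies 3 mm ahead of it; z points along the fingers, y is the direction in which the jaws open and shut (so a half turn about z gives the same grasp; the last joint's range is limited). The gripper opens to 85 mm and grips with 20 to 120 N. Pads are 22 mm wide; open, the fingers measure 114 mm over their backs; the gripper's body (76 mm by 85 mm) begins 54 mm behind the grasp point. The pads swing forward as they close: fully open they stand 13 mm farther back than shut.
Start: joints at [1.17, 0.264, 1.604, -0, 1.274, -0.037], TCP at [0.24, 0.631, 0.223] pointing down, gripper open.
Joint ranges: [-2.63, 2.63], [-0.94, 2.18], [0.31, 2.57], [-1.31, 4.45], [0, 2.66], [-2.55, 2.55]. Speed limits (rad/s): [2.57, 2.57, 3.14, 3.14, 3.14, 3.14].

## Interface

Orientations are given as a rotation vector (axis times angle).
In Python, from bench import arm, cams gives the robot as it stands.
- The arm moves only by the tool carry_out, never from a script. Its argument "deltas" is a list of rows, each an object of numbers: "grip": the opening in per cent of the stroke, from 0 (shut) to 100 (fully open); "tx", "ty", "tz": the shift along the tool's x, y, z in m; "roll": the turn about the tool's z in degrees. In form: [{"grip": .., "tx": .., "ty": .., "tz": .., "roll": ..}, ...]. A call has 1 to 20 rows; each row is the pose to reach, as a shift and turn from the pose measured when the call began, along the tool's axes at that moment; what a row does not reach only later rows make up. A row lasts 1/10 s, in which the tool goes at most 50 mm and 8.59 degrees, less where a joint would pass 70% of its speed; a pose out of reach is approached as far as the arm can. A call with a gripper value outside its range is refused whole. The fingers move at their own pace and stop on an object; "force" is the grip in N (left out, the last holds). Time passes only in rows, so rows that repeat a pose let the fingers close. It gives the time, the measured TCP pose, the force and the opening at its end, in the units of the state.
- arm.get_obs(): the state, without advancing time (a new reading comes with each control period).
- cams.get_image(name): name is "scene" or "top" or "wrist"; returns a dict with "frame" (420x560x3 uint8, red, green, blue), "fovy" (degrees; the focal length in pixels is half the picture's height over the tangent of half this angle, whatever the lens; pixels are square), "cx", "cy" (the principal point, pixels), "pose" (4x4, takes a point from camera to world coordinates). Camera axes: x right, y up, looking along -z (the intrinsics and any distortion apply to the point x, -y, -z); pixel columns grow to the right and rows downward; lengths in m; the calibration is good to about 2 mm. The wrist camera is an equidistant fisheye: a pixel r from the principal point sees the ray r / f radians off the axis. A picture is of the moment at which its call begins. There is no depth.
- arm.sign_off(): hands the job in, once; it reports no verdict.
The state is a dict: "time_s": time; "joints": joint angles; "joint_vel": joint speeds; "effort": joint torques, N m; "tool_pos": TCP position; "ee_rot": TCP orientation; "contact_force": force on the tool from outside, world axes, zero at the start; "ft_torque": the same for the moment, N m; "opening": opening from 0.0 (shut) to 1.0 (fully open).
Only numpy, scipy, OpenCV 4.12 (cv2) and the standard library are available. Lean on these libraries where they do the work, as an engineer would, in place of code of your own. Each camera call takes 0.05 s, during which the arm holds its last target.

## Task

Demagnetise the ground steel bars: lay every bar flat and lengthwise in the carriage, one to a pocket, switch the coil on, and run the loaded carriage steadily (always under 0.3 m/s on the way out) through the demagnetiser's tunnel, by its hand grips, to the far end stop. There switch the coil off, take the bars off and lay them in the storage board, one to a channel, and only then bring the empty carriage back through the tunnel until it rests against the end stop on the side it came from. Leave the blue bin of pins and the die block alone.

Things in the scene. Friction and masses are not known exactly. Their poses are not given: they have to be found in the camera images.
- bar1: ground steel bar, 90 x 22 x 22 mm, about 0.34 kg, square in section with a small dark mark near each end; any long face may be down and either end may lead. Two or three bars start on the bench to the left beyond the demagnetiser. Origin at the bar's centre (11 mm above what it lies on), x along its length. May be absent.
- bar2: ground steel bar, 90 x 22 x 22 mm, about 0.34 kg, square in section with a small dark mark near each end; any long face may be down and either end may lead. Two or three bars start on the bench to the left beyond the demagnetiser. Origin at the bar's centre (11 mm above what it lies on), x along its length. May be absent.
- bar3: ground steel bar, 90 x 22 x 22 mm, about 0.34 kg, square in section with a small dark mark near each end; any long face may be down and either end may lead. Two or three bars start on the bench to the left beyond the demagnetiser. Origin at the bar's centre (11 mm above what it lies on), x along its length. May be absent.
- demag: tunnel demagnetiser, fixed: aluminium bed 130 x 800 mm, 22 mm high, a grey coil housing across its middle, steel end stops (to 40 mm high) at both ends. Origin on the bench under the middle of the housing; x across the bed, y along it. Yaw near 0. The carriage starts at the +y end; the far end is -y.
- coil (a point): middle of the tunnel's roof, 100 mm above the bench. The tunnel runs along y, 156 mm wide. Coil housing 224 mm along x, 80 mm along y, 135 mm high. Loaded bars clear the roof by 44 mm and the hand grips by 10 mm, but a gripper does not fit in: push by the trailing grip, then change to the leading one, which has come out on the other side.
- switch (a joint): rotary on/off switch on the roof of the coil housing, turned clockwise seen from above: 0 is off (the start), 1.047 rad fully on; stays where it is left (0.05 N m of friction). At 0 its black bar grip lies along x of demag.
- switch_grip (a point): on the switch's axis, at the height to grip, 172 mm above the bench (37 mm above the housing's roof). The bar grip is 40 mm long, 14 mm thick and 32 mm high, its top at 179 mm, on a disc of 42 mm; pinch it across its thickness from above. Axes turn with the switch, x along the bar grip.
- carriage (a joint): slide of the white plastic carriage (m): 0 against the stop at the starting (+y) end, 0.215 mid-tunnel, 0.43 against the far (-y) stop; starts at 0 to 0.03. Moves along -y of demag and stays where left (2 N of friction, 6 N per m/s of drag). Between 0.17 and 0.26 the middles of both hand grips stand at least 70 mm outside the housing faces.
- pocket1 (a point): carriage pocket 1 (of three side by side, 50 mm apart along x): centre of its floor. 29 mm wide (x), 102 mm long (y, along the travel), 5 mm deep with open top; the lands between pockets are 21 mm wide, the outer rims 6 mm. Axes x across, y along the pocket. Floor 34 mm above the bench, lands 39 mm. Moves with the carriage; pocket2 is at the carriage's middle.
- bay1 (a point): storage board channel 1 (of three, 50 mm apart along its x): centre of its floor, 9 mm above the bench. 29 mm wide (x), 102 mm long (y), 5 mm deep with open top; lands between are 21 mm wide. Axes x across, y along the channel.
- pocket2 (a point): carriage pocket 2 (of three side by side, 50 mm apart along x): centre of its floor. 29 mm wide (x), 102 mm long (y, along the travel), 5 mm deep with open top; the lands between pockets are 21 mm wide, the outer rims 6 mm. Axes x across, y along the pocket. Floor 34 mm above the bench, lands 39 mm. Moves with the carriage; pocket2 is at the carriage's middle.
- bay2 (a point): storage board channel 2 (of three, 50 mm apart along its x): centre of its floor, 9 mm above the bench. 29 mm wide (x), 102 mm long (y), 5 mm deep with open top; lands between are 21 mm wide. Axes x across, y along the channel.
- pocket3 (a point): carriage pocket 3 (of three side by side, 50 mm apart along x): centre of its floor. 29 mm wide (x), 102 mm long (y, along the travel), 5 mm deep with open top; the lands between pockets are 21 mm wide, the outer rims 6 mm. Axes x across, y along the pocket. Floor 34 mm above the bench, lands 39 mm. Moves with the carriage; pocket2 is at the carriage's middle.
- bay3 (a point): storage board channel 3 (of three, 50 mm apart along its x): centre of its floor, 9 mm above the bench. 29 mm wide (x), 102 mm long (y), 5 mm deep with open top; lands between are 21 mm wide. Axes x across, y along the channel.
- grip_rear (a point): middle of the black upright hand grip at the carriage's starting-side (+y) end: block 18 mm across (x) by 26 mm along (y), from 34 to 90 mm above the bench; this point at 68 mm. 155 mm from the carriage's middle, on a flat draw bar 30 mm wide that ends at 170 mm. Pinch it across x from above. Axes as demag.
- grip_front (a point): the same hand grip at the carriage's far-side (-y) end, which enters the tunnel first on the way out; 310 mm from the other.
- board: wooden storage board, fixed, 145 x 118 mm, lands 14 mm high, three channels in its top (see bay1..3), on the bench to the right beyond the demagnetiser. Origin at the centre of its underside, y along the channels. Its yaw is near 1.57, so that the channels point roughly along world x.
- pin_bin: blue plastic bin 80 x 135 x 75 mm with dowel pins standing in it to 97 mm; leave alone. Origin under its centre.
- die_block: steel die block 65 x 40 x 28 mm with two holes; leave alone. Origin under its centre.
Mind the look-alikes: they are no part of the job. Leave any brown look-alike of the bar3 alone. Of the things that look like the board, the smaller one is meant.

How it is judged:
On the way, in this order (a step that is already met when the one before it is completed fails the run):
1. every bar lies in a pocket of the carriage, one to a pocket, with the carriage still on its starting side of the tunnel (value of joint carriage below 0.08 m and ((x of bar1 in the frame of pocket1 between -0.007 and 0.007 m and y of bar1 in the frame of pocket1 between -0.012 and 0.012 m and z of bar1 in the frame of pocket1 between 0.006 and 0.0145 m and angle between the x axis of bar1 and the y axis of pocket1, either way round below 0.12 rad) or (x of bar1 in the frame of pocket2 between -0.007 and 0.007 m and y of bar1 in the frame of pocket2 between -0.012 and 0.012 m and z of bar1 in the frame of pocket2 between 0.006 and 0.0145 m and angle between the x axis of bar1 and the y axis of pocket2, either way round below 0.12 rad) or (x of bar1 in the frame of pocket3 between -0.007 and 0.007 m and y of bar1 in the frame of pocket3 between -0.012 and 0.012 m and z of bar1 in the frame of pocket3 between 0.006 and 0.0145 m and angle between the x axis of bar1 and the y axis of pocket3, either way round below 0.12 rad)) and ((x of bar2 in the frame of pocket1 between -0.007 and 0.007 m and y of bar2 in the frame of pocket1 between -0.012 and 0.012 m and z of bar2 in the frame of pocket1 between 0.006 and 0.0145 m and angle between the x axis of bar2 and the y axis of pocket1, either way round below 0.12 rad) or (x of bar2 in the frame of pocket2 between -0.007 and 0.007 m and y of bar2 in the frame of pocket2 between -0.012 and 0.012 m and z of bar2 in the frame of pocket2 between 0.006 and 0.0145 m and angle between the x axis of bar2 and the y axis of pocket2, either way round below 0.12 rad) or (x of bar2 in the frame of pocket3 between -0.007 and 0.007 m and y of bar2 in the frame of pocket3 between -0.012 and 0.012 m and z of bar2 in the frame of pocket3 between 0.006 and 0.0145 m and angle between the x axis of bar2 and the y axis of pocket3, either way round below 0.12 rad)) and ((x of bar3 in the frame of pocket1 between -0.007 and 0.007 m and y of bar3 in the frame of pocket1 between -0.012 and 0.012 m and z of bar3 in the frame of pocket1 between 0.006 and 0.0145 m and angle between the x axis of bar3 and the y axis of pocket1, either way round below 0.12 rad) or (x of bar3 in the frame of pocket2 between -0.007 and 0.007 m and y of bar3 in the frame of pocket2 between -0.012 and 0.012 m and z of bar3 in the frame of pocket2 between 0.006 and 0.0145 m and angle between the x axis of bar3 and the y axis of pocket2, either way round below 0.12 rad) or (x of bar3 in the frame of pocket3 between -0.007 and 0.007 m and y of bar3 in the frame of pocket3 between -0.012 and 0.012 m and z of bar3 in the frame of pocket3 between 0.006 and 0.0145 m and angle between the x axis of bar3 and the y axis of pocket3, either way round below 0.12 rad))), for 0.2 s.
2. the carriage stands in or passes the middle of the tunnel (joint 0.16 to 0.27) with every bar aboard and the coil switched on (switch over 0.85) (value of joint carriage between 0.16 and 0.27 m and value of joint switch above 0.85 rad and x of bar1 in the frame of pocket2 between -0.08 and 0.08 m and y of bar1 in the frame of pocket2 between -0.08 and 0.08 m and z of bar1 in the frame of pocket2 between 0.006 and 0.04 m and x of bar2 in the frame of pocket2 between -0.08 and 0.08 m and y of bar2 in the frame of pocket2 between -0.08 and 0.08 m and z of bar2 in the frame of pocket2 between 0.006 and 0.04 m and x of bar3 in the frame of pocket2 between -0.08 and 0.08 m and y of bar3 in the frame of pocket2 between -0.08 and 0.08 m and z of bar3 in the frame of pocket2 between 0.006 and 0.04 m), for 0.05 s.
3. the carriage is at the far end stop (joint over 0.415) with every bar aboard and the coil still on (switch over 0.85) (value of joint carriage above 0.415 m and value of joint switch above 0.85 rad and x of bar1 in the frame of pocket2 between -0.08 and 0.08 m and y of bar1 in the frame of pocket2 between -0.08 and 0.08 m and z of bar1 in the frame of pocket2 between 0.006 and 0.04 m and x of bar2 in the frame of pocket2 between -0.08 and 0.08 m and y of bar2 in the frame of pocket2 between -0.08 and 0.08 m and z of bar2 in the frame of pocket2 between 0.006 and 0.04 m and x of bar3 in the frame of pocket2 between -0.08 and 0.08 m and y of bar3 in the frame of pocket2 between -0.08 and 0.08 m and z of bar3 in the frame of pocket2 between 0.006 and 0.04 m), for 0.1 s.
4. every bar lies in a channel of the storage board while the carriage is still on the far side (joint over 0.35) and the coil is off (switch under 0.2) (value of joint carriage above 0.35 m and value of joint switch below 0.2 rad and ((x of bar1 in the frame of bay1 between -0.007 and 0.007 m and y of bar1 in the frame of bay1 between -0.012 and 0.012 m and z of bar1 in the frame of bay1 between 0.006 and 0.0145 m and angle between the x axis of bar1 and the y axis of bay1, either way round below 0.12 rad) or (x of bar1 in the frame of bay2 between -0.007 and 0.007 m and y of bar1 in the frame of bay2 between -0.012 and 0.012 m and z of bar1 in the frame of bay2 between 0.006 and 0.0145 m and angle between the x axis of bar1 and the y axis of bay2, either way round below 0.12 rad) or (x of bar1 in the frame of bay3 between -0.007 and 0.007 m and y of bar1 in the frame of bay3 between -0.012 and 0.012 m and z of bar1 in the frame of bay3 between 0.006 and 0.0145 m and angle between the x axis of bar1 and the y axis of bay3, either way round below 0.12 rad)) and ((x of bar2 in the frame of bay1 between -0.007 and 0.007 m and y of bar2 in the frame of bay1 between -0.012 and 0.012 m and z of bar2 in the frame of bay1 between 0.006 and 0.0145 m and angle between the x axis of bar2 and the y axis of bay1, either way round below 0.12 rad) or (x of bar2 in the frame of bay2 between -0.007 and 0.007 m and y of bar2 in the frame of bay2 between -0.012 and 0.012 m and z of bar2 in the frame of bay2 between 0.006 and 0.0145 m and angle between the x axis of bar2 and the y axis of bay2, either way round below 0.12 rad) or (x of bar2 in the frame of bay3 between -0.007 and 0.007 m and y of bar2 in the frame of bay3 between -0.012 and 0.012 m and z of bar2 in the frame of bay3 between 0.006 and 0.0145 m and angle between the x axis of bar2 and the y axis of bay3, either way round below 0.12 rad)) and ((x of bar3 in the frame of bay1 between -0.007 and 0.007 m and y of bar3 in the frame of bay1 between -0.012 and 0.012 m and z of bar3 in the frame of bay1 between 0.006 and 0.0145 m and angle between the x axis of bar3 and the y axis of bay1, either way round below 0.12 rad) or (x of bar3 in the frame of bay2 between -0.007 and 0.007 m and y of bar3 in the frame of bay2 between -0.012 and 0.012 m and z of bar3 in the frame of bay2 between 0.006 and 0.0145 m and angle between the x axis of bar3 and the y axis of bay2, either way round below 0.12 rad) or (x of bar3 in the frame of bay3 between -0.007 and 0.007 m and y of bar3 in the frame of bay3 between -0.012 and 0.012 m and z of bar3 in the frame of bay3 between 0.006 and 0.0145 m and angle between the x axis of bar3 and the y axis of bay3, either way round below 0.12 rad))), for 0.2 s.
At the end, for the whole second after the job is handed in: Every bar lies at rest on a channel floor of the storage board, one to a channel (within 7 mm across, 12 mm along, 0.12 rad), the empty carriage is back within 15 mm of the end stop it started by (joint under 0.015), and the coil is off (switch under 0.2 rad) (value of joint carriage below 0.015 m and value of joint switch below 0.2 rad and ((x of bar1 in the frame of bay1 between -0.007 and 0.007 m and y of bar1 in the frame of bay1 between -0.012 and 0.012 m and z of bar1 in the frame of bay1 between 0.006 and 0.0145 m and angle between the x axis of bar1 and the y axis of bay1, either way round below 0.12 rad) or (x of bar1 in the frame of bay2 between -0.007 and 0.007 m and y of bar1 in the frame of bay2 between -0.012 and 0.012 m and z of bar1 in the frame of bay2 between 0.006 and 0.0145 m and angle between the x axis of bar1 and the y axis of bay2, either way round below 0.12 rad) or (x of bar1 in the frame of bay3 between -0.007 and 0.007 m and y of bar1 in the frame of bay3 between -0.012 and 0.012 m and z of bar1 in the frame of bay3 between 0.006 and 0.0145 m and angle between the x axis of bar1 and the y axis of bay3, either way round below 0.12 rad)) and ((x of bar2 in the frame of bay1 between -0.007 and 0.007 m and y of bar2 in the frame of bay1 between -0.012 and 0.012 m and z of bar2 in the frame of bay1 between 0.006 and 0.0145 m and angle between the x axis of bar2 and the y axis of bay1, either way round below 0.12 rad) or (x of bar2 in the frame of bay2 between -0.007 and 0.007 m and y of bar2 in the frame of bay2 between -0.012 and 0.012 m and z of bar2 in the frame of bay2 between 0.006 and 0.0145 m and angle between the x axis of bar2 and the y axis of bay2, either way round below 0.12 rad) or (x of bar2 in the frame of bay3 between -0.007 and 0.007 m and y of bar2 in the frame of bay3 between -0.012 and 0.012 m and z of bar2 in the frame of bay3 between 0.006 and 0.0145 m and angle between the x axis of bar2 and the y axis of bay3, either way round below 0.12 rad)) and ((x of bar3 in the frame of bay1 between -0.007 and 0.007 m and y of bar3 in the frame of bay1 between -0.012 and 0.012 m and z of bar3 in the frame of bay1 between 0.006 and 0.0145 m and angle between the x axis of bar3 and the y axis of bay1, either way round below 0.12 rad) or (x of bar3 in the frame of bay2 between -0.007 and 0.007 m and y of bar3 in the frame of bay2 between -0.012 and 0.012 m and z of bar3 in the frame of bay2 between 0.006 and 0.0145 m and angle between the x axis of bar3 and the y axis of bay2, either way round below 0.12 rad) or (x of bar3 in the frame of bay3 between -0.007 and 0.007 m and y of bar3 in the frame of bay3 between -0.012 and 0.012 m and z of bar3 in the frame of bay3 between 0.006 and 0.0145 m and angle between the x axis of bar3 and the y axis of bay3, either way round below 0.12 rad)) and linear speed of each of bar1, bar2, bar3 below 0.02 m/s); the robot touches nothing.
It fails at once if the carriage runs outward faster than 0.3 m/s (velocity of joint carriage above 0.3 m/s).
It fails at once if the blue bin of pins is moved more than 20 mm (distance of pin_bin from where it was at the start of the episode above 0.02 m).
It fails at once if the die block is moved more than 20 mm (distance of die_block from where it was at the start of the episode above 0.02 m).
Of bar1, bar2, bar3 only 2 to 3 are there at a start; the rules pass over those that are not, and their reading is None.
At some moment in a run one of bar1, bar2, bar3 may be knocked a few centimetres aside while the robot is not near it.
Once in a run the grip may slacken for a moment while it holds something.
It also fails if it takes over 210 s, if anything falls off the work surface, if the arm or the gripper's body presses on something with over 40 N, if the wrist force passes 120 N, or if a joint passes its speed limit or range.

## Working session

There is one attempt and no reset: what is moved stays moved. The work goes in short steps, Python scripts to look and compute and a tool call to move; the robot and the scene stay as the last step left them, time stands still between calls to the robot, and variables do not carry over. Pictures are saved under pics/ and viewed, and the job is handed in when it is done.

Besides the shell and the picture viewer there is one more tool, called after "Request:" as name([rows], argument=value, ...), one row to a line, values as JSON. carry_out: Moves the arm, as the interface text tells. Its arguments: {"type":"object","properties":{"deltas":{"type":"array"},"force":{"type":"number"}},"required":["deltas"]}

```bash
mkdir -p pics; ls
cat > h.py <<'E'
import numpy as np, cv2
from bench import arm, cams
def save(name,fn):
    d=cams.get_image(name); cv2.imwrite('pics/'+fn+'.png',cv2.cvtColor(d['frame'],cv2.COLOR_RGB2BGR))
    np.savez('pics/'+fn+'.npz',**d); return d
E
python3 - <<'E'
from h import *
print(arm.get_obs())
for n in ['scene','top','wrist']:
    d=save(n,n+'0'); print(n,d['fovy'],d['cx'],d['cy'],d['pose'].round(3).tolist(),[k for k in d])
E
```

```text
pics
{'time_s': 0.0, 'joints': array([ 1.17010184e+00,  2.64730305e-01,  1.60537934e+00, -2.87113246e-07,
        1.27368141e+00, -3.69060449e-02]), 'joint_vel': array([-8.60749697e-05, -9.27112790e-04,  5.00317217e-04,  2.16671188e-04,
        2.26292650e-04, -1.29828059e-03]), 'effort': array([-2.47832386e-04, -5.15150821e+01, -3.67293191e+01,  2.04320349e-05,
        1.36840035e-02,  1.30503608e-06]), 'tool_pos': array([0.23989145, 0.63013624, 0.22157455]), 'ee_rot': array([-0.56820499, -3.08929439,  0.00337048]), 'contact_force': array([-0.74857075,  0.9003899 ,  0.56976654]), 'ft_torque': array([ 0.00614489, -0.00903752, -0.00837699]), 'opening': 1.0003775991686845}
scene 53.02540941941752 283.0280745210965 215.91779184764655 [[-0.737, -0.562, 0.375, 0.954], [0.676, -0.607, 0.418, 0.52], [-0.007, 0.562, 0.827, 1.094], [0.0, 0.0, 0.0, 1.0]] ['frame', 'fovy', 'cx', 'cy', 'pose']
top 44.84205023833316 275.1949301546856 210.19950290166108 [[-0.02, 0.987, -0.161, 0.293], [-1.0, -0.022, -0.011, 0.024], [-0.014, 0.16, 0.987, 1.466], [0.0, 0.0, 0.0, 1.0]] ['frame', 'fovy', 'cx', 'cy', 'pose']
wrist 65.70646984690485 279.42960583114984 213.019277344209 [[0.357, -0.9, -0.252, 0.176], [0.934, 0.343, 0.098, 0.655], [-0.001, -0.27, 0.963, 0.373], [0.0, 0.0, 0.0, 1.0]] ['frame', 'fovy', 'cx', 'cy', 'pose']
```

View pics/scene0.png

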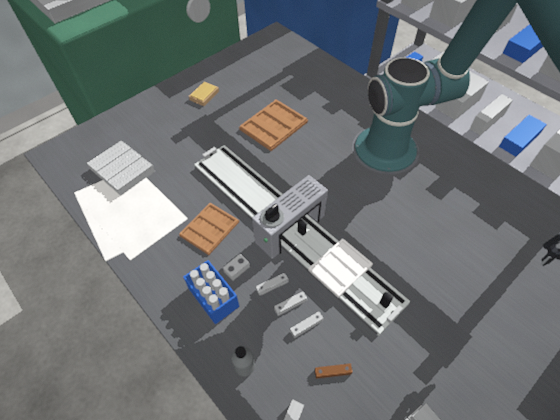

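View pics/top0.png

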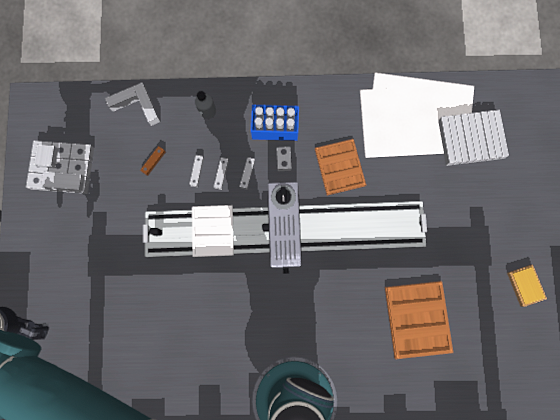

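View pics/wrist0.png

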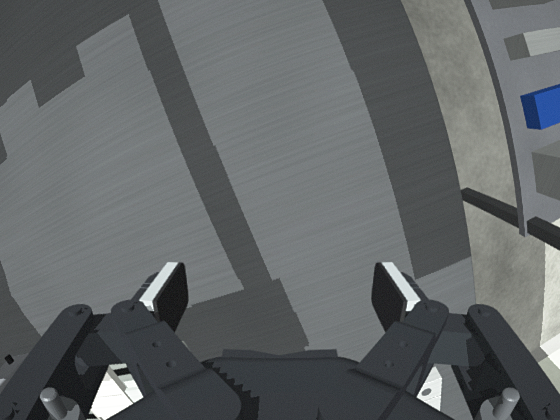

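```bash
cat >> h.py <<'E'
from scipy.spatial.transform import Rotation as Ro
def load(fn): return dict(np.load('pics/'+fn+'.npz'))
def ray(d,px,fish=False):
    px=np.atleast_2d(np.asarray(px,float)); f=210/np.tan(np.radians(float(d['fovy']))/2)
    u=(px-[float(d['cx']),float(d['cy'])])/f
    if fish:
        r=np.linalg.norm(u,axis=1)+1e-12
        v=np.c_[u*(np.sin(r)/r)[:,None],np.cos(r)]
    else: v=np.c_[u,np.ones(len(u))]
    v=v*[1,-1,-1]; P=d['pose']; return P[:3,3],v@P[:3,:3].T
def toz(d,px,z,fish=False):
    o,v=ray(d,px,fish); return o+v*((z-o[2])/v[:,2])[:,None]
def proj(d,X,fish=False):
    f=210/np.tan(np.radians(float(d['fovy']))/2); P=d['pose']
    c=(np.atleast_2d(X)-P[:3,3])@P[:3,:3]*[1,-1,-1]
    if fish:
        n=np.linalg.norm(c[:,:2],axis=1)+1e-12; th=np.arctan2(n,c[:,2]); u=c[:,:2]/n[:,None]*th[:,None]
    else: u=c[:,:2]/c[:,2:]
    return u*f+[float(d['cx']),float(d['cy'])]
E
python3 - <<'E'
from h import *
d=load('top0')
P={'bars':[(196,170),(220,174),(247,172)],'brown':[(153,158)],'board':[(340,165)],'switch':[(283,193)],'bin':[(275,121)],'die':[(284,157)]}
for k,z in [('bars',.022),('brown',.022),('board',.014),('switch',.179),('bin',.09),('die',.028)]:
    print(k,toz(d,P[k],z).round(3).tolist())
print('bed corners',toz(d,[(145,209),(145,255),(424,203),(427,245)],.04).round(3).tolist())
for n in ['top0','scene0']:
    im=cv2.imread(f'pics/{n}.png')
    c=im[130:300,100:420] if n=='top0' else im[140:340,160:420]
    cv2.imwrite(f'pics/{n}_z.png',cv2.resize(c,None,fx=2.5 if n=='top0' else 3,fy=2.5 if n=='top0' else 3,interpolation=cv2.INTER_CUBIC))
E
```

```text
bars [[0.652, 0.268, 0.022], [0.638, 0.198, 0.022], [0.643, 0.12, 0.022]]
brown [[0.691, 0.395, 0.022]]
board [[0.659, -0.152, 0.014]]
switch [[0.547, 0.017, 0.179]]
bin [[0.772, 0.034, 0.09]]
die [[0.683, 0.011, 0.028]]
bed corners [[0.537, 0.41, 0.04], [0.406, 0.408, 0.04], [0.536, -0.382, 0.04], [0.417, -0.383, 0.04]]
```

View pics/top0_z.png

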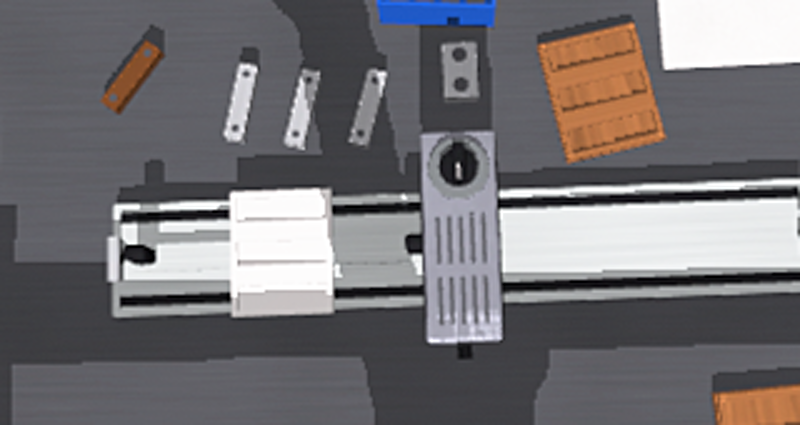

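View pics/scene0_z.png

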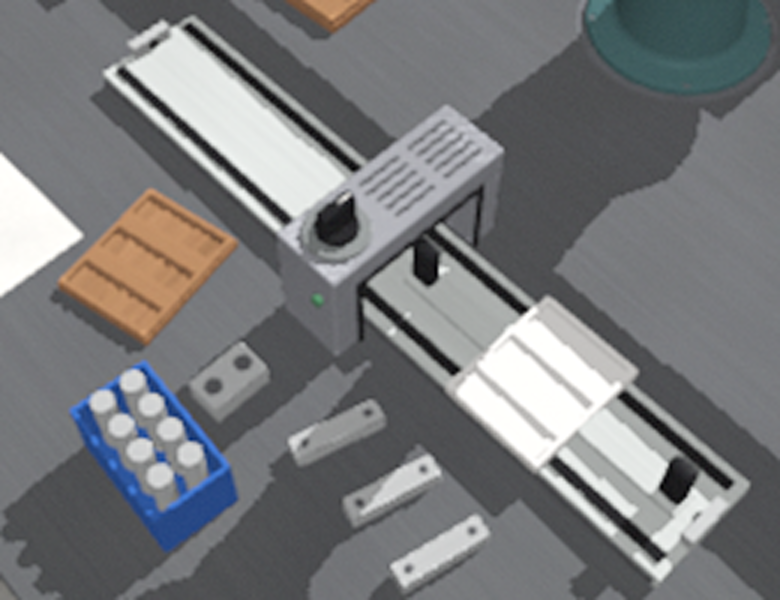

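```bash
cat >> h.py <<'E'
def tool(o=None):
    o=o or arm.get_obs(); R=Ro.from_rotvec(o['ee_rot']).as_matrix(); return np.array(o['tool_pos']),R,o
def yaw(R): return np.degrees(np.arctan2(R[1,1],R[0,1]))
def goto(x,y,z,yw=None):
    p,R,o=tool(); t=R.T@(np.array([x,y,z])-p); r=0
    if yw is not None:
        r=-((yw-yaw(R)+90)%180-90)
    n=max(np.linalg.norm(t)/.05,abs(r)/8.59)
    print('tx %.4f ty %.4f tz %.4f roll %.1f  rows>=%.1f | alt roll %.1f'%(*t,r,n,r-180*np.sign(r)),'j6 %.2f yaw %.1f'%(o['joints'][5],yaw(R)),'pos',p.round(4), 't',round(o['time_s'],2))
E
python3 -c "
from h import *
goto(.62,.13,.22,0)"
```

```text
tx -0.5332 ty -0.3323 tz 0.0024 roll 69.2  rows>=12.6 | alt roll -110.8 j6 -0.04 yaw 69.2 pos [0.2399 0.6303 0.2218] t 0.15
```

Request:
carry_out([
  {"grip": 50, "tx": -0.533, "ty": -0.332, "tz": 0.002, "roll": 69.2},
  {"grip": 50, "tx": -0.533, "ty": -0.332, "tz": 0.002, "roll": 69.2},
  {"grip": 50, "tx": -0.533, "ty": -0.332, "tz": 0.002, "roll": 69.2},
  {"grip": 50, "tx": -0.533, "ty": -0.332, "tz": 0.002, "roll": 69.2},
  {"grip": 50, "tx": -0.533, "ty": -0.332, "tz": 0.002, "roll": 69.2},
  {"grip": 50, "tx": -0.533, "ty": -0.332, "tz": 0.002, "roll": 69.2},
  {"grip": 50, "tx": -0.533, "ty": -0.332, "tz": 0.002, "roll": 69.2},
  {"grip": 50, "tx": -0.533, "ty": -0.332, "tz": 0.002, "roll": 69.2},
  {"grip": 50, "tx": -0.533, "ty": -0.332, "tz": 0.002, "roll": 69.2},
  {"grip": 50, "tx": -0.533, "ty": -0.332, "tz": 0.002, "roll": 69.2},
  {"grip": 50, "tx": -0.533, "ty": -0.332, "tz": 0.002, "roll": 69.2},
  {"grip": 50, "tx": -0.533, "ty": -0.332, "tz": 0.002, "roll": 69.2},
  {"grip": 50, "tx": -0.533, "ty": -0.332, "tz": 0.002, "roll": 69.2},
  {"grip": 50, "tx": -0.533, "ty": -0.332, "tz": 0.002, "roll": 69.2},
  {"grip": 50, "tx": -0.533, "ty": -0.332, "tz": 0.002, "roll": 69.2},
  {"grip": 50, "tx": -0.533, "ty": -0.332, "tz": 0.002, "roll": 69.2},
])

```text
time_s: 1.75
tool_pos: [0.6191, 0.1311, 0.22]
ee_rot: [-2.221, -2.221, 0.003]
contact_force: [-0.8, -0.2, 0.4]
opening: 0.495
```

```bash
python3 -c "
from h import *
save('wrist','w1'); goto(.62,.13,.22,0)
d=load('w1'); print(d['pose'].round(3))"
```

```text
tx -0.0015 ty 0.0009 tz 0.0002 roll 0.0  rows>=0.0 | alt roll -180.0 j6 0.17 yaw 0.0 pos [0.6191 0.1315 0.2202] t 1.8
[[ 1.     0.001  0.001  0.619]
 [-0.001  0.963  0.27   0.2  ]
 [-0.001 -0.27   0.963  0.371]
 [ 0.     0.     0.     1.   ]]
```

View pics/w1.png

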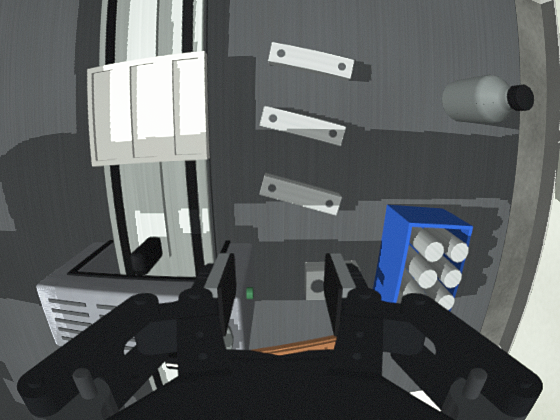

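```bash
cat >> h.py <<'E'
def crop(fn,x0,x1,y0,y1,s,out):
    im=cv2.imread(f'pics/{fn}.png')[y0:y1,x0:x1]; cv2.imwrite(f'pics/{out}.png',cv2.resize(im,None,fx=s,fy=s,interpolation=cv2.INTER_CUBIC))
E
python3 -c "
from h import *
crop('w1',250,380,30,225,4*.75,'w1b'); crop('w1',80,250,30,280,2.4,'w1c')"
```

```text
(no output)
```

View pics/w1b.png

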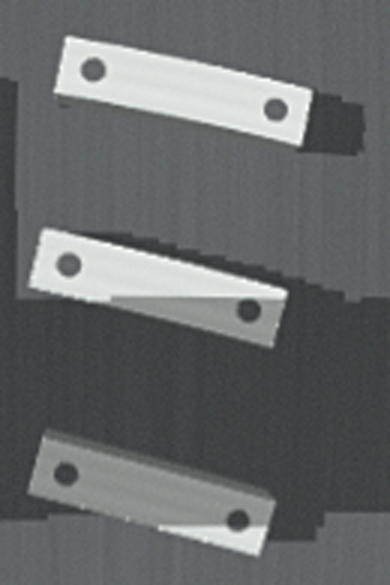

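View pics/w1c.png

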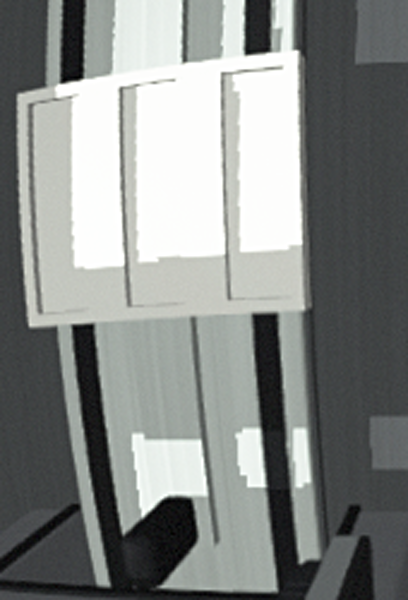

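```bash
python3 -c "
from h import *
d=load('w1')
for n,m in dict(A=[(93,69),(276,109)],B=[(69,265),(249,310)],C=[(66,473),(238,520)]).items():
    q=toz(d,np.array(m)/3+[250,30],.022,True); v=q[1]-q[0]
    print(n,q.mean(0).round(4),np.linalg.norm(v).round(4),np.degrees(np.arctan2(v[1],v[0])).round(2))
q=toz(d,np.array([(18,94),(302,52),(310,307),(30,326)])/2.4+[80,30],.039,True); print(q.round(4),q.mean(0))
for i in range(4): v=q[(i+1)%4]-q[i]; print(np.linalg.norm(v).round(4),np.degrees(np.arctan2(v[1],v[0])).round(2))
"
```

```text
A [0.6528 0.2708 0.022 ] 0.0664 -11.32
B [0.6438 0.1982 0.022 ] 0.0661 -13.5
C [0.6422 0.1217 0.022 ] 0.0662 -15.48
[[0.4009 0.2763 0.039 ]
 [0.5434 0.278  0.039 ]
 [0.5455 0.166  0.039 ]
 [0.4029 0.1633 0.039 ]] [0.47317497 0.22086955 0.039     ]
0.1425 0.68
0.112 -88.89
0.1426 -178.89
0.113 91.04
```

```bash
python3 -c "
from h import *
goto(.6528,.2708,.10,78.7);goto(.6528,.2708,.026,78.7)"
```

```text
tx 0.1395 ty 0.0340 tz 0.1199 roll -78.7  rows>=9.2 | alt roll 101.3 j6 0.17 yaw 0.0 pos [0.6191 0.1315 0.2202] t 1.8
tx 0.1396 ty 0.0341 tz 0.1939 roll -78.7  rows>=9.2 | alt roll 101.3 j6 0.17 yaw 0.0 pos [0.6191 0.1315 0.2202] t 1.8
```

Request:
carry_out([
  {"grip": 50, "tx": 0.1396, "ty": 0.034, "tz": 0.1, "roll": -78.7},
  {"grip": 50, "tx": 0.1396, "ty": 0.034, "tz": 0.1, "roll": -78.7},
  {"grip": 50, "tx": 0.1396, "ty": 0.034, "tz": 0.1, "roll": -78.7},
  {"grip": 50, "tx": 0.1396, "ty": 0.034, "tz": 0.1, "roll": -78.7},
  {"grip": 50, "tx": 0.1396, "ty": 0.034, "tz": 0.1, "roll": -78.7},
  {"grip": 50, "tx": 0.1396, "ty": 0.034, "tz": 0.1, "roll": -78.7},
  {"grip": 50, "tx": 0.1396, "ty": 0.034, "tz": 0.1, "roll": -78.7},
  {"grip": 50, "tx": 0.1396, "ty": 0.034, "tz": 0.1, "roll": -78.7},
  {"grip": 50, "tx": 0.1396, "ty": 0.034, "tz": 0.1, "roll": -78.7},
  {"grip": 50, "tx": 0.1396, "ty": 0.034, "tz": 0.1, "roll": -78.7},
  {"grip": 50, "tx": 0.1396, "ty": 0.034, "tz": 0.12, "roll": -78.7},
  {"grip": 50, "tx": 0.1396, "ty": 0.034, "tz": 0.12, "roll": -78.7},
], force=60)

```text
time_s: 3.0
tool_pos: [0.6503, 0.2711, 0.0974]
ee_rot: [-0.31, -3.121, 0.006]
contact_force: [-0.9, 0.4, 0.1]
opening: 0.499
```

```bash
python3 -c "
from h import *
save('wrist','w2');goto(.6528,.2708,.026,78.7)"
```

```text
tx -0.0023 ty 0.0003 tz 0.0723 roll -0.0  rows>=1.4 | alt roll 180.0 j6 -1.01 yaw 78.7 pos [0.6508 0.2711 0.0983] t 3.05
```

View pics/w2.png

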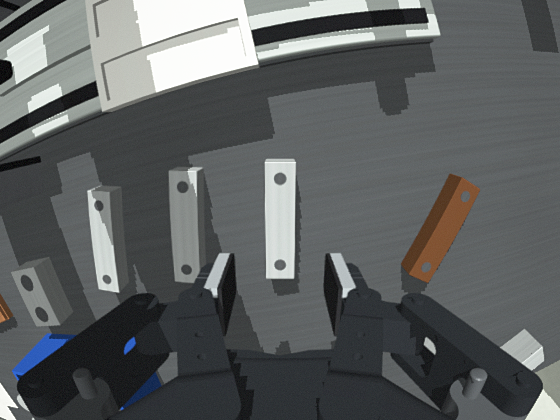

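```bash
python3 -c "
from h import *
d=load('w2');q=toz(d,[(280.3,178.5),(279.8,265.5)],.022,True);print(q,q.mean(0))"
```

```text
[[0.62001765 0.27767723 0.022     ]
 [0.68553608 0.26413817 0.022     ]] [0.65277686 0.2709077  0.022     ]
```

Request:
carry_out([
  {"grip": 50, "tx": -0.001, "ty": 0, "tz": 0.04, "roll": 0},
  {"grip": 50, "tx": -0.001, "ty": 0, "tz": 0.072, "roll": 0},
  {"grip": 50, "tx": -0.001, "ty": 0, "tz": 0.072, "roll": 0},
  {"grip": 50, "tx": -0.001, "ty": 0, "tz": 0.072, "roll": 0},
  {"grip": 10, "tx": -0.001, "ty": 0, "tz": 0.072, "roll": 0},
  {"grip": 10, "tx": -0.001, "ty": 0, "tz": 0.072, "roll": 0},
  {"grip": 10, "tx": -0.001, "ty": 0, "tz": 0.072, "roll": 0},
  {"grip": 10, "tx": -0.001, "ty": 0, "tz": 0.072, "roll": 0},
  {"grip": 10, "tx": -0.001, "ty": 0, "tz": 0.072, "roll": 0},
], force=60)

```text
time_s: 3.95
tool_pos: [0.6517, 0.2708, 0.027]
ee_rot: [-0.309, -3.122, 0.004]
contact_force: [-0.3, 0.2, -0.3]
opening: 0.103
```

```bash
python3 -c "
from h import *
save('wrist','w3');save('top','t3');print(arm.get_obs())"
```

```text
{'time_s': 4.05, 'joints': array([ 3.58945018e-01,  4.89324048e-01,  1.68202215e+00, -8.45125327e-04,
        9.75641146e-01, -1.01384031e+00]), 'joint_vel': array([0.00098205, 0.00340466, 0.00119505, 0.00081852, 0.00107524,
       0.00051669]), 'effort': array([ 1.78580769e-03, -5.83976376e+01, -3.17845380e+01, -3.07266993e-03,
        2.50347314e-02,  4.17127021e-04]), 'tool_pos': array([0.65147689, 0.27076218, 0.02650995]), 'ee_rot': array([-0.30933645, -3.12177045,  0.00472381]), 'contact_force': array([0.06488567, 0.02953763, 0.04456417]), 'ft_torque': array([0.04643372, 0.02467312, 0.00908797]), 'opening': 0.10005827517479127}
```

View pics/w3.png

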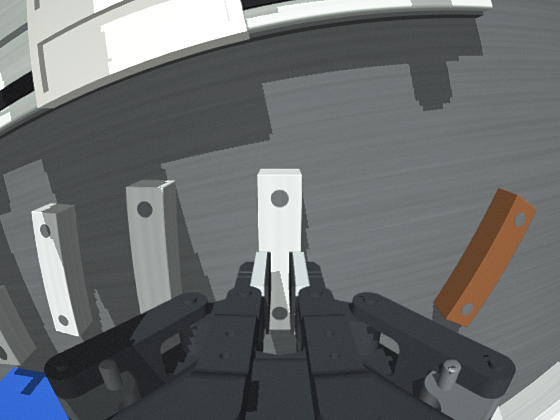

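```bash
python3 -c "
from h import *
crop('w3',200,360,150,360,2.8,'w3b'); crop('t3',150,300,120,270,4,'t3b')
d=load('w3')
p,R,o=tool()
for n,v in dict(tip=[0,0,.022],tipL=[.011,-.00425,.022],tipR=[.011,.00425,.022],tcp=[0,0,0]).items(): print(n,proj(d,p+R@np.array(v),True))
"
```

```text
tip [[278.99223433 246.35160466]]
tipL [[271.41112073 228.17946282]]
tipR [[286.51211367 228.15965554]]
tcp [[278.97466892 262.15170979]]
```

View pics/w3b.png

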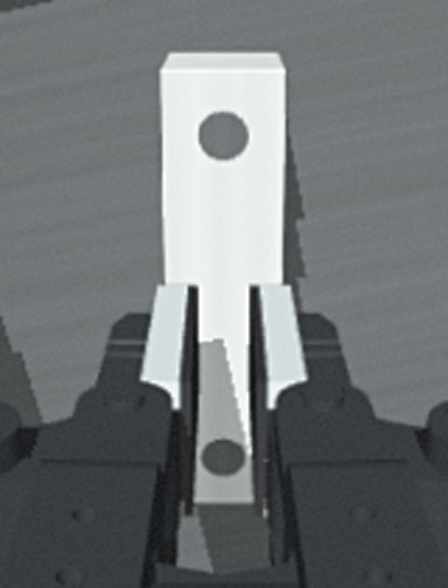

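View pics/t3b.png

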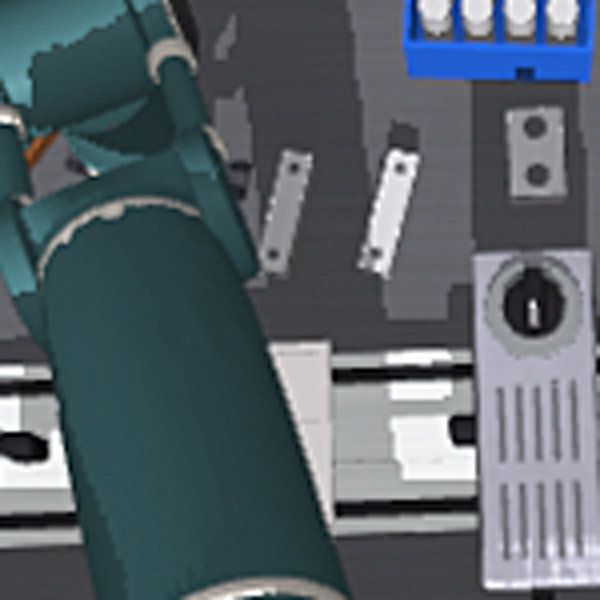

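```bash
python3 -c "
from h import *
d=load('w3')
p,R,o=tool()
for s in [-.02,-.01,0,.005,.01,.015,.022]: print(s,proj(d,p+R@np.array([.011,-.00425,s]),True))
d=load('w2')
p=np.array([0.6508,.2711,.0983])
for s in [-.02,-.01,0,.005,.01,.015,.022]: print(s,proj(d,p+R@np.array([[.011,-.02125,s],[-.011,-.02125,s]]),True))
"
```

```text
-0.02 [[269.27604834 258.14520047]]
-0.01 [[269.87929372 249.62216557]]
0 [[270.4164331  242.07092619]]
0.005 [[270.6633432  238.61158795]]
0.01 [[270.8972517 235.3411888]]
0.015 [[271.11911363 232.24527485]]
0.022 [[271.41112073 228.17946282]]Traceback (most recent call last):
  File "<string>", line 8, in <module>
    for s in [-.02,-.01,0,.005,.01,.015,.022]: print(s,proj(d,p+R@np.array([[.011,-.02125,s],[-.011,-.02125,s]]),True))
                                                                ~^~~~~~~~~~~~~~~~~~~~~~~~~~~~~~~~~~~~~~~~~~~~~~~
ValueError: matmul: Input operand 1 has a mismatch in its core dimension 0, with gufunc signature (n?,k),(k,m?)->(n?,m?) (size 2 is different from 3)
```

```bash
python3 -c "
from h import *
d=load('w3');print(d['pose'].round(3))
q=toz(d,np.array([(222,70),(224,503),(224,136),(223,457),(163,70),(285,70)])/2.8+[200,150],.022,True);print(q.round(4),np.linalg.norm(q[0]-q[1]),np.linalg.norm(q[2]-q[3]),np.linalg.norm(q[4]-q[5]))
d=load('w2');q=toz(d,[(265,163),(296,163),(265,276.5),(296,276.5)],.022,True)
print(q)
"
python3 -c "
from h import *
crop('w2',200,360,140,330,3,'w2b')"
```

```text
[[ 0.197 -0.945 -0.261  0.585]
 [ 0.98   0.19   0.055  0.285]
 [-0.003 -0.267  0.964  0.179]
 [ 0.     0.     0.     1.   ]]
[[0.6084 0.2796 0.022 ]
 [0.6964 0.2623 0.022 ]
 [0.62   0.2776 0.022 ]
 [0.6849 0.2644 0.022 ]
 [0.6064 0.2695 0.022 ]
 [0.6106 0.2903 0.022 ]] 0.08964423777177755 0.0662080175865872 0.02120471738293462
[[0.60706431 0.26934739 0.022     ]
 [0.61133789 0.29064019 0.022     ]
 [0.69257997 0.25100294 0.022     ]
 [0.69730218 0.27459892 0.022     ]]
```

View pics/w2b.png

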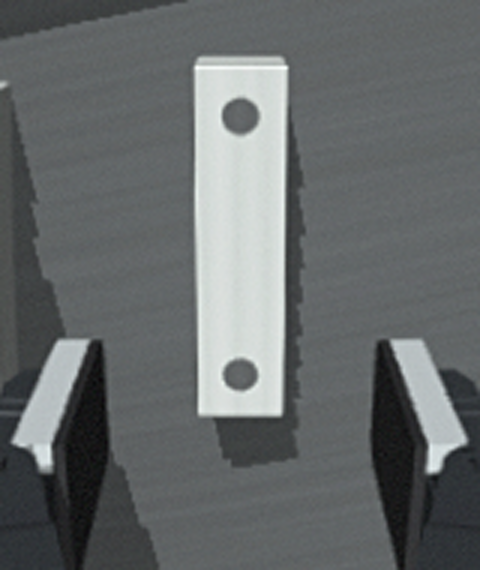

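```bash
python3 -c "
from h import *
d=save('scene','s4'); p,R,o=tool(); print(p, proj(d,[p,p+R@[0,0,.022],[.6528,.2708,.022]]),o['opening'])
u=proj(d,p)[0].astype(int); crop('s4',u[0]-70,u[0]+70,u[1]-80,u[1]+60,4,'s4b')"
```

```text
[0.65138636 0.27069533 0.02631718] [[307.10099581 322.36598674]
 [306.78472111 325.24012717]
 [306.67728688 323.32902509]] 0.10121154562785774
```

View pics/s4b.png

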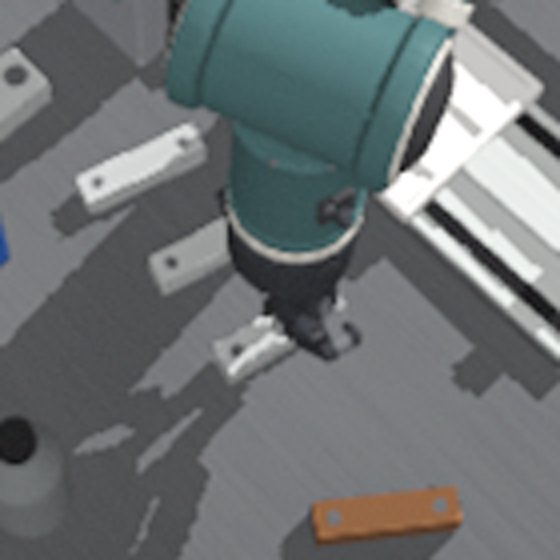

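Request:
carry_out([
  {"grip": 50, "tx": 0, "ty": 0, "tz": 0, "roll": 0},
  {"grip": 50, "tx": 0, "ty": 0, "tz": 0, "roll": 0},
  {"grip": 50, "tx": 0, "ty": 0, "tz": 0, "roll": 0},
  {"grip": 50, "tx": 0, "ty": 0, "tz": 0.007, "roll": 0},
  {"grip": 50, "tx": 0, "ty": 0, "tz": 0.007, "roll": 0},
])

```text
time_s: 4.6
tool_pos: [0.6504, 0.2703, 0.0179]
ee_rot: [-0.309, -3.12, 0.006]
contact_force: [-0.7, -0.3, -0.9]
opening: 0.5
```

```bash
python3 -c "
from h import *
save('wrist','w4');print(arm.get_obs()); crop('w4',150,410,140,340,2.5,'w4b')"
```

```text
{'time_s': 4.65, 'joints': array([ 3.58912700e-01,  4.98278040e-01,  1.68628415e+00, -8.51849010e-04,
        9.64613226e-01, -1.01382310e+00]), 'joint_vel': array([-0.00074512, -0.00448044, -0.00712386,  0.00034104,  0.00145659,
       -0.00100095]), 'effort': array([-8.29041208e-03, -5.85616422e+01, -3.15930319e+01, -3.82084691e-03,
       -1.54632860e-02,  3.41422106e-05]), 'tool_pos': array([0.65052429, 0.27038037, 0.0182072 ]), 'ee_rot': array([-0.30920075, -3.11980886,  0.00623676]), 'contact_force': array([0.02440986, 0.00668249, 0.13701287]), 'ft_torque': array([0.02282163, 0.00998559, 0.02726846]), 'opening': 0.5029314382998689}
```

View pics/w4b.png

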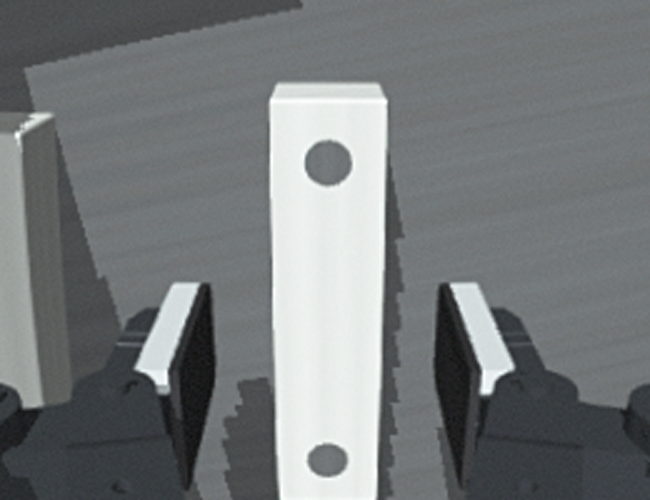

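```bash
python3 -c "
from h import *
d=load('w4'); p,R,o=tool(); print(p)
px=np.array([(211,284),(437,284)])/2.5+[150,140]
for z in [.0,.005,.01,.02,.03,.04]:
    q=toz(d,px,z,True); print(z,((q-p)@R).round(4).tolist())
"
```

```text
[0.65052429 0.27038037 0.0182072 ]
0.0 [[-0.0025, -0.0255, 0.0183], [-0.0024, 0.0258, 0.0181]]
0.005 [[-0.0004, -0.0247, 0.0133], [-0.0003, 0.025, 0.0131]]
0.01 [[0.0017, -0.024, 0.0083], [0.0018, 0.0243, 0.0081]]
0.02 [[0.0059, -0.0225, -0.0017], [0.006, 0.0227, -0.0019]]
0.03 [[0.0102, -0.021, -0.0116], [0.0102, 0.0212, -0.0118]]
0.04 [[0.0144, -0.0195, -0.0216], [0.0144, 0.0197, -0.0218]]
```

Request:
carry_out([
  {"grip": 50, "tx": -0.002, "ty": 0, "tz": 0.01, "roll": 0},
  {"grip": 50, "tx": -0.002, "ty": 0, "tz": 0.015, "roll": 0},
  {"grip": 50, "tx": -0.002, "ty": 0, "tz": 0.015, "roll": 0},
])

```text
time_s: 4.95
tool_pos: [0.6511, 0.2694, 0.0012]
ee_rot: [-0.309, -3.117, 0.008]
contact_force: [-0.8, 0.4, -1.2]
opening: 0.497
```

```bash
python3 -c "
from h import *
save('wrist','w5');print(arm.get_obs()['contact_force'],tool()[0]); crop('w5',150,410,140,340,2.5,'w5b')"
```

```text
[0.10793547 0.45996497 0.19643408] [0.65158617 0.26959095 0.00196091]
```

View pics/w5b.png

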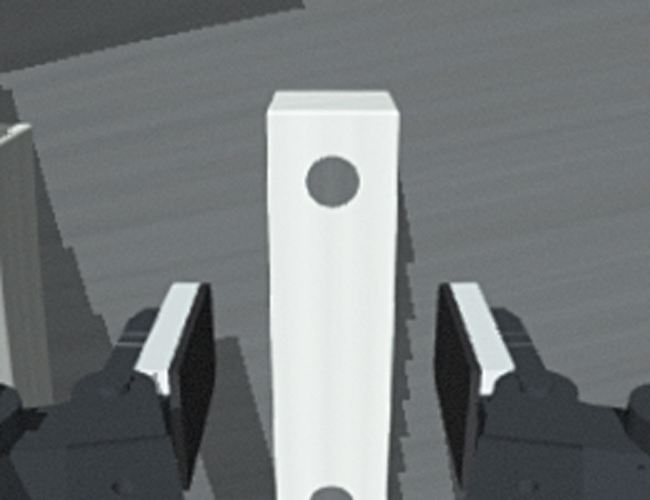

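Request:
carry_out([
  {"grip": 50, "tx": -0.001, "ty": 0.0015, "tz": 0.005, "roll": 0},
  {"grip": 50, "tx": -0.001, "ty": 0.0015, "tz": 0.009, "roll": 0},
  {"grip": 50, "tx": -0.001, "ty": 0.0015, "tz": 0.009, "roll": 0},
  {"grip": 10, "tx": -0.001, "ty": 0.0015, "tz": 0.009, "roll": 0},
  {"grip": 10, "tx": -0.001, "ty": 0.0015, "tz": 0.009, "roll": 0},
  {"grip": 10, "tx": -0.001, "ty": 0.0015, "tz": 0.009, "roll": 0},
  {"grip": 10, "tx": -0.001, "ty": 0.0015, "tz": 0.009, "roll": 0},
], force=60)

```text
time_s: 5.7
tool_pos: [0.653, 0.2709, -0.0068]
ee_rot: [-0.309, -3.118, 0.007]
contact_force: [0.5, 0.2, 1.0]
opening: 0.245
```

```bash
python3 -c "
from h import *
save('wrist','w6');print(arm.get_obs()['contact_force'],tool()[0],arm.get_obs()['opening']); crop('w6',150,410,140,340,2.5,'w6b')"
```

```text
[-0.20414636  0.23588315  0.57492789] [ 0.65294516  0.27088732 -0.00680919] 0.24118616015452982
```

View pics/w6b.png

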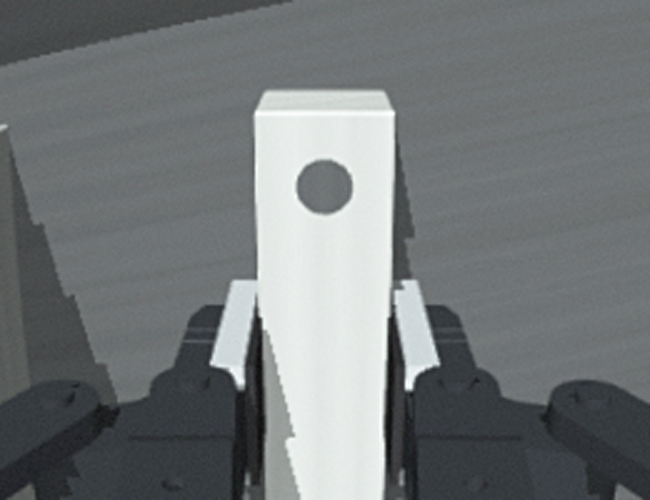

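```bash
python3 -c "
from h import *
d=load('w6'); p,R,o=tool(); print(p)
px=np.array([(258,281),(393,281)])/2.5+[150,140]
for z in [-.005,.0,.005,.01,.02]:
    q=toz(d,px,z,True); print(z,((q-p)@R).round(4).tolist())
"
```

```text
[ 0.65294516  0.27088732 -0.00680919]
-0.005 [[0.0065, -0.0129, -0.0017], [0.0065, 0.014, -0.0018]]
0.0 [[0.0086, -0.0125, -0.0067], [0.0086, 0.0135, -0.0068]]
0.005 [[0.0106, -0.0121, -0.0117], [0.0107, 0.013, -0.0118]]
0.01 [[0.0127, -0.0116, -0.0167], [0.0127, 0.0126, -0.0168]]
0.02 [[0.0169, -0.0108, -0.0266], [0.0169, 0.0117, -0.0267]]
```

Request:
carry_out([
  {"grip": 40, "tx": 0, "ty": 0, "tz": 0, "roll": 0},
  {"grip": 40, "tx": 0, "ty": 0, "tz": -0.004, "roll": 0},
  {"grip": 40, "tx": 0, "ty": 0, "tz": -0.004, "roll": 0},
  {"grip": 10, "tx": 0, "ty": 0, "tz": -0.004, "roll": 0},
  {"grip": 10, "tx": 0, "ty": 0, "tz": -0.004, "roll": 0},
  {"grip": 10, "tx": 0, "ty": 0, "tz": -0.004, "roll": 0},
  {"grip": 10, "tx": 0, "ty": 0, "tz": -0.03, "roll": 0},
  {"grip": 10, "tx": 0, "ty": 0, "tz": -0.08, "roll": 0},
  {"grip": 10, "tx": 0, "ty": 0, "tz": -0.11, "roll": 0},
  {"grip": 10, "tx": 0, "ty": 0, "tz": -0.11, "roll": 0},
], force=80)

```text
time_s: 6.75
tool_pos: [0.6577, 0.2728, 0.1092]
ee_rot: [0.31, 3.125, -0.0]
contact_force: [1.5, 0.5, -1.9]
opening: 0.229
```

```bash
python3 -c "
from h import *
save('wrist','w7');print(arm.get_obs()['contact_force'],tool()[0],arm.get_obs()['opening']); crop('w7',150,410,140,340,2.5,'w7b')
goto(.523,.2209,.10,1)"
```

```text
[-0.02035658 -0.16244735 -2.8959806 ] [0.65568126 0.27204789 0.1057204 ] 0.23428631053190513
tx 0.1200 ty -0.0762 tz 0.0063 roll 77.7  rows>=9.0 | alt roll -102.3 j6 -1.01 yaw 78.7 pos [0.6557 0.272  0.1057] t 6.8
```

View pics/w7.png

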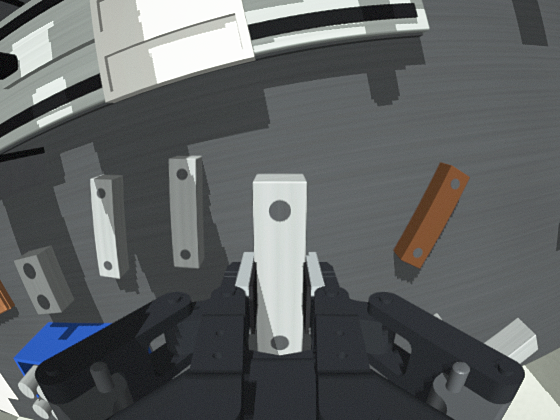

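Request:
carry_out([
  {"grip": 10, "tx": 0.04, "ty": -0.025, "tz": 0.005, "roll": 8},
  {"grip": 10, "tx": 0.08, "ty": -0.051, "tz": 0.005, "roll": 16},
  {"grip": 10, "tx": 0.12, "ty": -0.076, "tz": 0.005, "roll": 24},
  {"grip": 10, "tx": 0.12, "ty": -0.076, "tz": 0.005, "roll": 32},
  {"grip": 10, "tx": 0.12, "ty": -0.076, "tz": 0.005, "roll": 40},
  {"grip": 10, "tx": 0.12, "ty": -0.076, "tz": 0.005, "roll": 48},
  {"grip": 10, "tx": 0.12, "ty": -0.076, "tz": 0.005, "roll": 56},
  {"grip": 10, "tx": 0.12, "ty": -0.076, "tz": 0.005, "roll": 64},
  {"grip": 10, "tx": 0.12, "ty": -0.076, "tz": 0.005, "roll": 72},
  {"grip": 10, "tx": 0.12, "ty": -0.076, "tz": 0.005, "roll": 77.8},
  {"grip": 10, "tx": 0.12, "ty": -0.076, "tz": 0.005, "roll": 77.8},
])

```text
time_s: 7.9
tool_pos: [0.5206, 0.2202, 0.0979]
ee_rot: [-2.202, -2.236, 0.014]
contact_force: [1.1, 0.6, -3.0]
opening: 0.232
```

```bash
python3 -c "
from h import *
save('wrist','w8');print(arm.get_obs()['contact_force'],arm.get_obs()['opening']); 
goto(.5232,.2217,.06,.9)"
```

```text
[-0.03022198 -0.33941982 -2.63308713] 0.23080447815634833
tx 0.0015 ty 0.0027 tz 0.0383 roll 0.1  rows>=0.8 | alt roll -179.9 j6 0.34 yaw 1.0 pos [0.5209 0.2203 0.0983] t 7.95
```

View pics/w8.png

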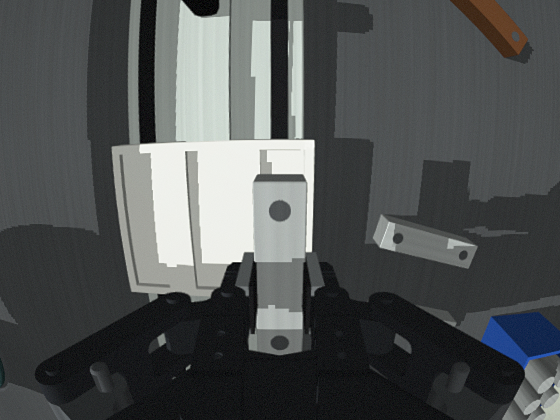

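```bash
python3 -c "
from h import *
crop('w8',90,340,110,320,3,'w8b')
d=load('w8');q=toz(d,[(112.5,146.5),(314.5,140)],.039,True);print(q,np.linalg.norm(q[0]-q[1]),q.mean(0))"
```

```text
[[0.40077413 0.27658297 0.039     ]
 [0.54128758 0.27881035 0.039     ]] 0.14053110814151618 [0.47103086 0.27769666 0.039     ]
```

View pics/w8b.png

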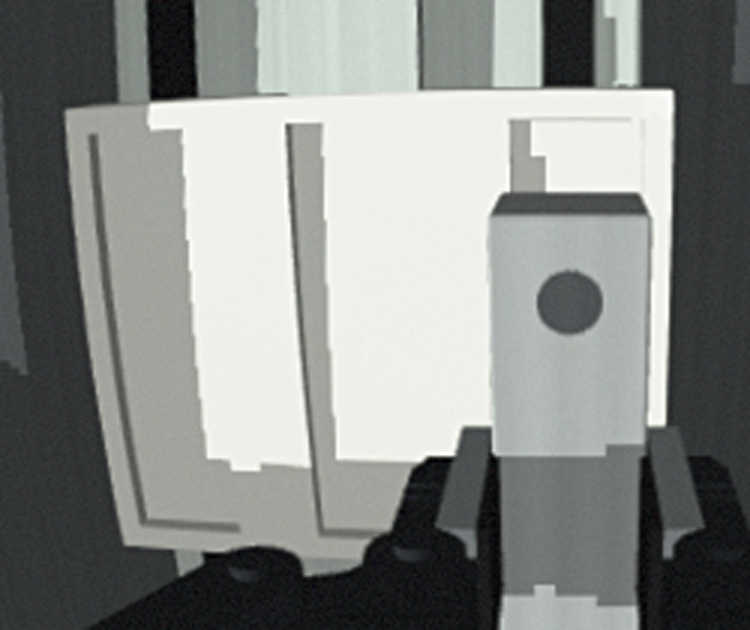

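```bash
python3 -c "
from h import *
d=load('w8');a=lambda l:toz(d,np.array(l)/3+[90,110],.039,True)
q=a([(510,119),(643,119),(287,124),(90,134),(145,524),(320,533)]);print(q.round(4))"
```

```text
[[0.5063 0.2719 0.039 ]
 [0.5349 0.2723 0.039 ]
 [0.4566 0.2712 0.039 ]
 [0.4067 0.2705 0.039 ]
 [0.4093 0.1693 0.039 ]
 [0.4581 0.1703 0.039 ]]
```

```bash
python3 -c "
from h import *
goto(.5215,.2215,.045,1); goto(.5215,.2215,.032,1)"
```

```text
tx 0.0014 ty 0.0011 tz 0.0533 roll -0.0  rows>=1.1 | alt roll 180.0 j6 0.34 yaw 1.0 pos [0.5209 0.2203 0.0983] t 7.95
tx 0.0015 ty 0.0012 tz 0.0663 roll -0.0  rows>=1.3 | alt roll 180.0 j6 0.34 yaw 1.0 pos [0.5209 0.2203 0.0983] t 7.95
```

Request:
carry_out([
  {"grip": 10, "tx": 0.0014, "ty": 0.0011, "tz": 0.03},
  {"grip": 10, "tx": 0.0014, "ty": 0.0011, "tz": 0.05},
  {"grip": 10, "tx": 0.0014, "ty": 0.0011, "tz": 0.055},
  {"grip": 10, "tx": 0.0014, "ty": 0.0011, "tz": 0.06},
  {"grip": 10, "tx": 0.0014, "ty": 0.0011, "tz": 0.063},
  {"grip": 10, "tx": 0.0014, "ty": 0.0011, "tz": 0.063},
])

```text
validation failed for argument at $.de...
```

```bash
python3 -c "
from h import *
save('wrist','w9');print(arm.get_obs()['contact_force'],arm.get_obs()['opening']); 
goto(.5215,.2215,.032,1);crop('w9',90,340,110,320,3,'w9b')"
```

```text
[ 0.66483087 -0.19576969 -2.51383678] 0.23171675262243766
tx 0.0013 ty 0.0007 tz 0.0669 roll 0.0  rows>=1.3 | alt roll -180.0 j6 0.34 yaw 1.0 pos [0.5213 0.2204 0.0989] t 8.0
```

View pics/w9b.png

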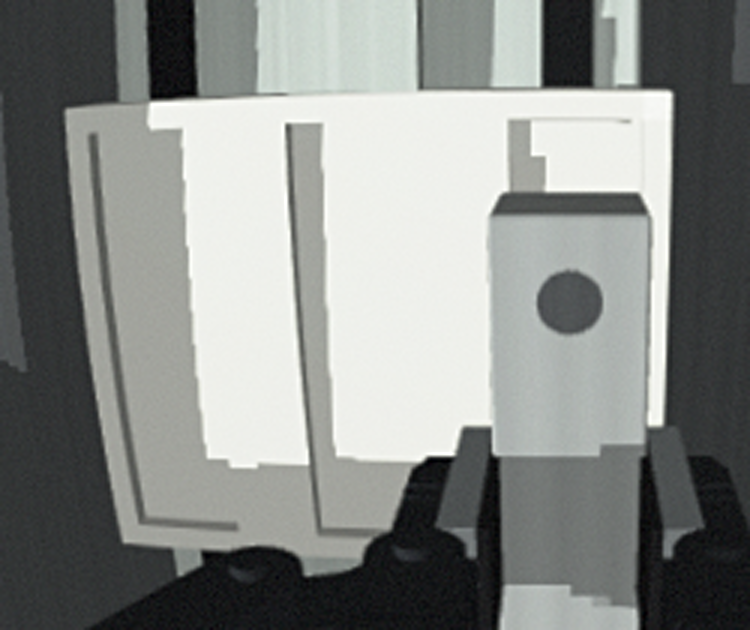

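All row fields are required, so the move was refused; repeating it with roll.

Request:
carry_out([
  {"grip": 10, "tx": 0.0014, "ty": 0.0008, "tz": 0.03, "roll": 0},
  {"grip": 10, "tx": 0.0014, "ty": 0.0008, "tz": 0.05, "roll": 0},
  {"grip": 10, "tx": 0.0014, "ty": 0.0008, "tz": 0.055, "roll": 0},
  {"grip": 10, "tx": 0.0014, "ty": 0.0008, "tz": 0.06, "roll": 0},
  {"grip": 10, "tx": 0.0014, "ty": 0.0008, "tz": 0.063, "roll": 0},
  {"grip": 10, "tx": 0.0014, "ty": 0.0008, "tz": 0.063, "roll": 0},
])

```text
time_s: 8.6
tool_pos: [0.5222, 0.2218, 0.0364]
ee_rot: [-2.2, -2.24, 0.011]
contact_force: [0.2, -0.2, -2.7]
opening: 0.232
```

```bash
python3 -c "
from h import *
save('wrist','w10');print(arm.get_obs()['contact_force'],arm.get_obs()['opening']); 
goto(.5215,.2215,.032,1);crop('w10',90,340,60,320,2.5,'w10b')"
```

```text
[ 0.26588789  0.58699282 -3.38047346] 0.23256162504759112
tx -0.0003 ty -0.0008 tz 0.0047 roll 0.0  rows>=0.1 | alt roll -180.0 j6 0.34 yaw 1.0 pos [0.5223 0.2219 0.0367] t 8.65
```

View pics/w10b.png

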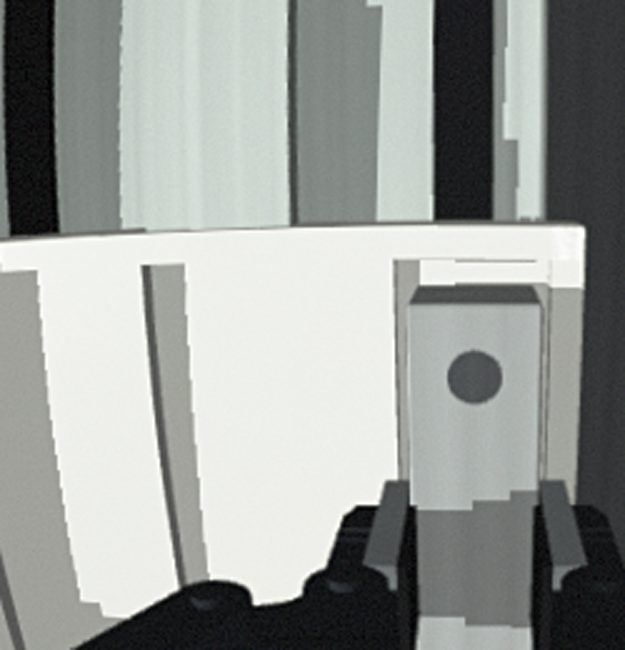

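Request:
carry_out([
  {"grip": 10, "tx": 0, "ty": -0.0006, "tz": 0.003, "roll": 0},
  {"grip": 10, "tx": 0, "ty": -0.0006, "tz": 0.0045, "roll": 0},
  {"grip": 10, "tx": 0, "ty": -0.0006, "tz": 0.0045, "roll": 0},
  {"grip": 38, "tx": 0, "ty": -0.0006, "tz": 0.0045, "roll": 0},
  {"grip": 38, "tx": 0, "ty": -0.0006, "tz": 0.0045, "roll": 0},
  {"grip": 38, "tx": 0, "ty": -0.0006, "tz": 0.0045, "roll": 0},
  {"grip": 38, "tx": 0, "ty": -0.0006, "tz": -0.03, "roll": 0},
  {"grip": 38, "tx": 0, "ty": -0.0006, "tz": -0.08, "roll": 0},
  {"grip": 50, "tx": 0, "ty": -0.0006, "tz": -0.11, "roll": 0},
  {"grip": 50, "tx": 0, "ty": -0.0006, "tz": -0.11, "roll": 0},
])

```text
time_s: 9.65
tool_pos: [0.5269, 0.2239, 0.1535]
ee_rot: [2.199, 2.239, 0.007]
contact_force: [1.4, 0.5, 0.2]
opening: 0.498
```

```bash
python3 -c "
from h import *
save('wrist','w11');print(arm.get_obs()['contact_force'],arm.get_obs()['opening']); 
goto(.6438,.1982,.10,76.5);crop('w11',90,490,100,320,2,'w11b')"
```

```text
[ 0.02646964  0.74945538 -0.63740188] 0.49783968737374873
tx -0.0271 ty 0.1183 tz 0.0506 roll -75.5  rows>=8.8 | alt roll 104.5 j6 0.34 yaw 1.0 pos [0.525  0.2232 0.1505] t 9.7
```

View pics/w11b.png

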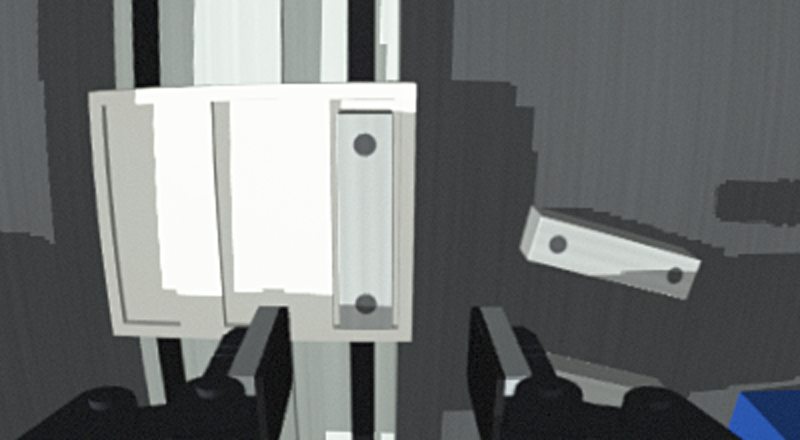

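```bash
python3 -c "
from h import *
d=load('w11');q=toz(d,np.array([(558,244),(674,275)])/2+[90,100],.022,True);v=q[1]-q[0];print(q.mean(0),np.linalg.norm(v),np.degrees(np.arctan2(v[1],v[0])))
q=toz(d,np.array([(365,145),(366,303)])/2+[90,100],.056,True);v=q[1]-q[0];print('A',q.mean(0),np.linalg.norm(v),np.degrees(np.arctan2(v[1],v[0])))
goto(.6438,.1982,.04,76.5)"
```

```text
[0.64312764 0.19822261 0.022     ] 0.06565133585357308 -13.808994990586006
A [0.52159658 0.2226113  0.056     ] 0.06542190759130045 -88.99325388459324
tx -0.0271 ty 0.1183 tz 0.1106 roll -75.5  rows>=8.8 | alt roll 104.5 j6 0.34 yaw 1.0 pos [0.525  0.2232 0.1505] t 9.7
```

Request:
carry_out([
  {"grip": 50, "tx": -0.027, "ty": 0.05, "tz": 0.0, "roll": -8.5},
  {"grip": 50, "tx": -0.027, "ty": 0.1, "tz": 0.02, "roll": -17},
  {"grip": 50, "tx": -0.027, "ty": 0.118, "tz": 0.04, "roll": -75.7},
  {"grip": 50, "tx": -0.027, "ty": 0.118, "tz": 0.05, "roll": -75.7},
  {"grip": 50, "tx": -0.027, "ty": 0.118, "tz": 0.06, "roll": -75.7},
  {"grip": 50, "tx": -0.027, "ty": 0.118, "tz": 0.06, "roll": -75.7},
  {"grip": 50, "tx": -0.027, "ty": 0.118, "tz": 0.06, "roll": -75.7},
  {"grip": 50, "tx": -0.027, "ty": 0.118, "tz": 0.07, "roll": -75.7},
  {"grip": 50, "tx": -0.027, "ty": 0.118, "tz": 0.09, "roll": -75.7},
  {"grip": 50, "tx": -0.027, "ty": 0.118, "tz": 0.11, "roll": -75.7},
  {"grip": 50, "tx": -0.027, "ty": 0.118, "tz": 0.11, "roll": -75.7},
  {"grip": 50, "tx": -0.027, "ty": 0.118, "tz": 0.11, "roll": -75.7},
])

```text
time_s: 10.9
tool_pos: [0.642, 0.1978, 0.0387]
ee_rot: [-0.363, -3.118, 0.003]
contact_force: [1.3, -0.6, 0.5]
opening: 0.503
```

```bash
python3 -c "
from h import *
save('wrist','w12');print(arm.get_obs()['contact_force']); 
goto(.6435,.1982,-.003,76.3);crop('w12',150,410,120,340,2.5,'w12b')"
```

```text
[ 0.00161717  0.66249292 -0.25267367]
tx -0.0003 ty 0.0002 tz 0.0431 roll 0.4  rows>=0.9 | alt roll -179.6 j6 -1.08 yaw 76.7 pos [0.6431 0.1982 0.0401] t 10.95
```

View pics/w12b.png

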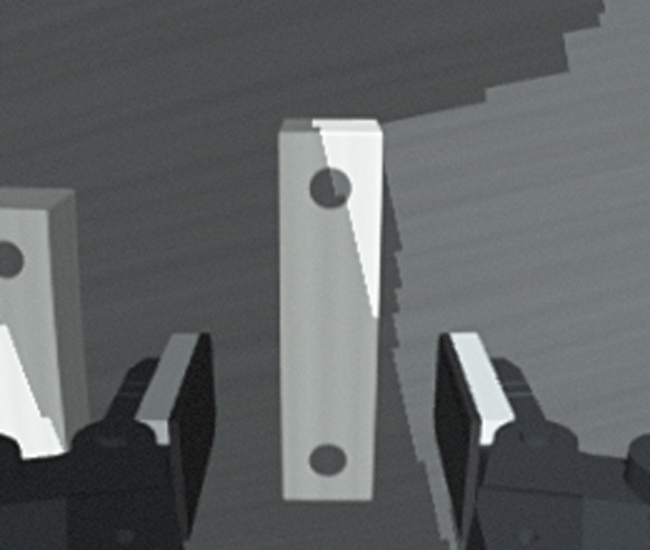

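Centred. Descend, grip, lift.

Request:
carry_out([
  {"grip": 50, "tx": 0, "ty": 0, "tz": 0.025, "roll": 0},
  {"grip": 50, "tx": 0, "ty": 0, "tz": 0.043, "roll": 0},
  {"grip": 50, "tx": 0, "ty": 0, "tz": 0.043, "roll": 0},
  {"grip": 50, "tx": 0, "ty": 0, "tz": 0.043, "roll": 0},
  {"grip": 10, "tx": 0, "ty": 0, "tz": 0.043, "roll": 0},
  {"grip": 10, "tx": 0, "ty": 0, "tz": 0.043, "roll": 0},
  {"grip": 10, "tx": 0, "ty": 0, "tz": 0.043, "roll": 0},
  {"grip": 10, "tx": 0, "ty": 0, "tz": 0.043, "roll": 0},
])

```text
time_s: 11.75
tool_pos: [0.6444, 0.1984, -0.0013]
ee_rot: [0.363, 3.118, 0.0]
contact_force: [-0.0, -0.9, 5.7]
opening: 0.233
```

Request:
carry_out([
  {"grip": 10, "tx": 0, "ty": 0, "tz": -0.03, "roll": 0},
  {"grip": 10, "tx": 0, "ty": 0, "tz": -0.07, "roll": 0},
  {"grip": 10, "tx": 0, "ty": 0, "tz": -0.1, "roll": 0},
  {"grip": 10, "tx": 0, "ty": 0, "tz": -0.1, "roll": 0},
  {"grip": 10, "tx": 0, "ty": 0, "tz": -0.1, "roll": 0},
])

```text
time_s: 12.25
tool_pos: [0.644, 0.1984, 0.0985]
ee_rot: [0.363, 3.118, 0.001]
contact_force: [-0.8, 0.4, -3.3]
opening: 0.233
```

```bash
python3 -c "
from h import *
print(arm.get_obs()['contact_force'],arm.get_obs()['opening']); 
goto(.4717,.2205,.1,1)"
```

```text
[-0.75463533  0.35021535 -3.31887945] 0.23279852258207495
tx 0.1728 ty -0.0181 tz -0.0019 roll 75.7  rows>=8.8 | alt roll -104.3 j6 -1.08 yaw 76.7 pos [0.644  0.1984 0.0985] t 12.25
```

Request:
carry_out([
  {"grip": 10, "tx": 0.035, "ty": -0.004, "tz": -0.002, "roll": 8},
  {"grip": 10, "tx": 0.07, "ty": -0.008, "tz": -0.002, "roll": 16},
  {"grip": 10, "tx": 0.105, "ty": -0.012, "tz": -0.002, "roll": 24},
  {"grip": 10, "tx": 0.14, "ty": -0.016, "tz": -0.002, "roll": 32},
  {"grip": 10, "tx": 0.173, "ty": -0.018, "tz": -0.002, "roll": 40},
  {"grip": 10, "tx": 0.173, "ty": -0.018, "tz": -0.002, "roll": 48},
  {"grip": 10, "tx": 0.173, "ty": -0.018, "tz": -0.002, "roll": 56},
  {"grip": 10, "tx": 0.173, "ty": -0.018, "tz": -0.002, "roll": 64},
  {"grip": 10, "tx": 0.173, "ty": -0.018, "tz": -0.002, "roll": 72},
  {"grip": 10, "tx": 0.173, "ty": -0.018, "tz": -0.002, "roll": 75.7},
  {"grip": 10, "tx": 0.173, "ty": -0.018, "tz": -0.002, "roll": 75.7},
  {"grip": 10, "tx": 0.173, "ty": -0.018, "tz": -0.002, "roll": 75.7},
])

```text
time_s: 13.45
tool_pos: [0.4697, 0.2199, 0.0978]
ee_rot: [2.2, 2.243, -0.003]
contact_force: [-0.4, 0.1, -3.1]
opening: 0.234
```

```bash
python3 -c "
from h import *
save('wrist','w13');print(arm.get_obs()['contact_force'],arm.get_obs()['opening']); 
goto(.4717,.2205,.0327,1);crop('w13',90,340,110,320,3,'w13b')"
```

```text
[-0.45077028 -1.03902148 -3.63761207] 0.23368973939121096
tx 0.0005 ty 0.0016 tz 0.0656 roll 0.1  rows>=1.3 | alt roll -179.9 j6 0.37 yaw 1.1 pos [0.4702 0.2201 0.0983] t 13.5
```

View pics/w13.png

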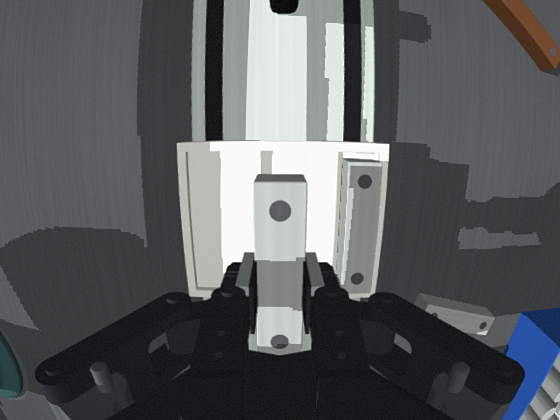

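Request:
carry_out([
  {"grip": 10, "tx": 0.0005, "ty": 0.0016, "tz": 0.03, "roll": 0},
  {"grip": 10, "tx": 0.0005, "ty": 0.0016, "tz": 0.05, "roll": 0},
  {"grip": 10, "tx": 0.0005, "ty": 0.0016, "tz": 0.056, "roll": 0},
  {"grip": 10, "tx": 0.0005, "ty": 0.0016, "tz": 0.06, "roll": 0},
  {"grip": 10, "tx": 0.0005, "ty": 0.0016, "tz": 0.061, "roll": 0},
  {"grip": 10, "tx": 0.0005, "ty": 0.0016, "tz": 0.061, "roll": 0},
])

```text
time_s: 14.1
tool_pos: [0.4726, 0.2209, 0.0382]
ee_rot: [2.199, 2.242, 0.001]
contact_force: [-1.4, 0.2, -3.8]
opening: 0.235
```

```bash
python3 -c "
from h import *
save('wrist','w14');print(arm.get_obs()['contact_force'],arm.get_obs()['opening']); 
goto(.4717,.2205,.0327,1);crop('w14',130,430,80,310,2.5,'w14b')"
```

```text
[ 0.41023274  0.45751076 -3.79044992] 0.23729575689987378
tx -0.0004 ty -0.0010 tz 0.0057 roll 0.1  rows>=0.1 | alt roll -179.9 j6 0.37 yaw 1.1 pos [0.4727 0.2209 0.0384] t 14.15
```

View pics/w14b.png

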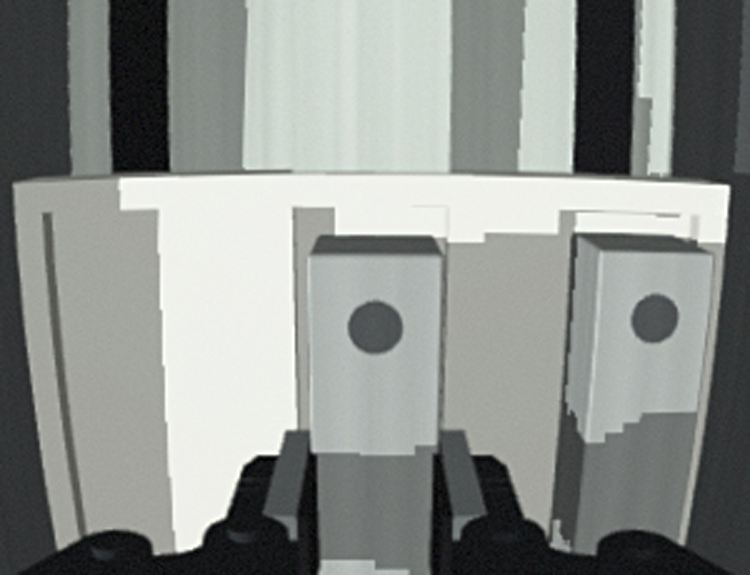

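Request:
carry_out([
  {"grip": 10, "tx": 0, "ty": -0.001, "tz": 0.003, "roll": 0},
  {"grip": 10, "tx": 0, "ty": -0.001, "tz": 0.005, "roll": 0},
  {"grip": 10, "tx": 0, "ty": -0.001, "tz": 0.005, "roll": 0},
  {"grip": 38, "tx": 0, "ty": -0.001, "tz": 0.005, "roll": 0},
  {"grip": 38, "tx": 0, "ty": -0.001, "tz": 0.005, "roll": 0},
  {"grip": 38, "tx": 0, "ty": -0.001, "tz": 0.005, "roll": 0},
  {"grip": 38, "tx": 0, "ty": -0.001, "tz": -0.03, "roll": 0},
  {"grip": 38, "tx": 0, "ty": -0.001, "tz": -0.08, "roll": 0},
  {"grip": 50, "tx": 0, "ty": -0.001, "tz": -0.11, "roll": 0},
  {"grip": 50, "tx": 0, "ty": -0.001, "tz": -0.11, "roll": 0},
])

```text
time_s: 15.15
tool_pos: [0.4759, 0.2228, 0.1549]
ee_rot: [2.196, 2.239, 0.018]
contact_force: [0.5, -0.7, 0.4]
opening: 0.5
```

```bash
python3 -c "
from h import *
save('wrist','w15');print(arm.get_obs()['contact_force'],arm.get_obs()['opening']); 
goto(.6422,.1217,.10,74.5)"
```

```text
[-0.76209808  0.19831325 -0.12303476] 0.501785681576891
tx -0.1037 ty 0.1657 tz 0.0531 roll -73.4  rows>=8.5 | alt roll 106.6 j6 0.37 yaw 1.1 pos [0.4741 0.222  0.152 ] t 15.2
```

View pics/w15.png

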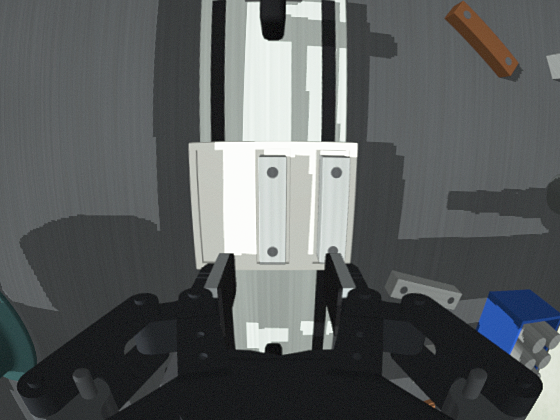

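Request:
carry_out([
  {"grip": 50, "tx": -0.025, "ty": 0.04, "tz": 0.0, "roll": -8.5},
  {"grip": 50, "tx": -0.05, "ty": 0.08, "tz": 0.0, "roll": -17},
  {"grip": 50, "tx": -0.075, "ty": 0.12, "tz": 0.0, "roll": -25},
  {"grip": 50, "tx": -0.104, "ty": 0.166, "tz": 0.0, "roll": -34},
  {"grip": 50, "tx": -0.104, "ty": 0.166, "tz": 0.02, "roll": -73.4},
  {"grip": 50, "tx": -0.104, "ty": 0.166, "tz": 0.04, "roll": -73.4},
  {"grip": 50, "tx": -0.104, "ty": 0.166, "tz": 0.05, "roll": -73.4},
  {"grip": 50, "tx": -0.104, "ty": 0.166, "tz": 0.06, "roll": -73.4},
  {"grip": 50, "tx": -0.104, "ty": 0.166, "tz": 0.08, "roll": -73.4},
  {"grip": 50, "tx": -0.104, "ty": 0.166, "tz": 0.1, "roll": -73.4},
  {"grip": 50, "tx": -0.104, "ty": 0.166, "tz": 0.11, "roll": -73.4},
  {"grip": 50, "tx": -0.104, "ty": 0.166, "tz": 0.11, "roll": -73.4},
])

```text
time_s: 16.4
tool_pos: [0.6401, 0.1211, 0.0395]
ee_rot: [0.423, 3.111, 0.003]
contact_force: [-0.6, 0.2, -0.4]
opening: 0.497
```

```bash
python3 -c "
from h import *
save('wrist','w16');print(arm.get_obs()['contact_force']); 
goto(.6422,.1217,-.003,74.5);crop('w16',150,410,120,340,2.5,'w16b')"
```

```text
[ 0.58877548 -0.37127122  0.88436368]
tx -0.0004 ty 0.0004 tz 0.0443 roll 0.0  rows>=0.9 | alt roll -180.0 j6 -1.15 yaw 74.5 pos [0.6415 0.1213 0.0413] t 16.45
```

View pics/w16b.png

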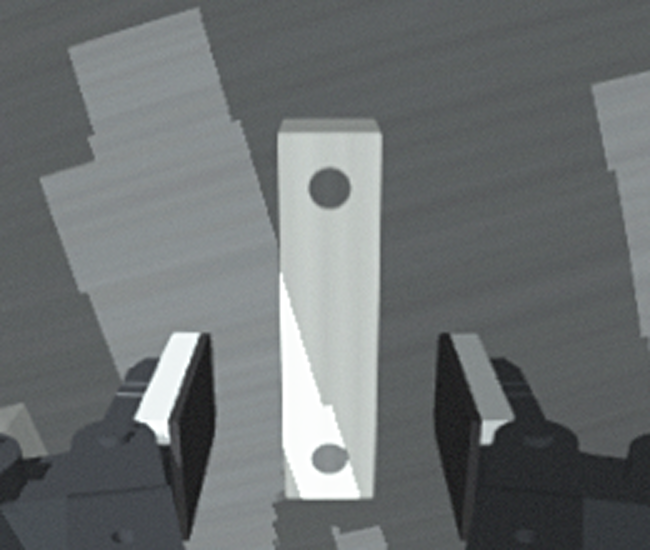

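Request:
carry_out([
  {"grip": 50, "tx": 0, "ty": 0, "tz": 0.025, "roll": 0},
  {"grip": 50, "tx": 0, "ty": 0, "tz": 0.042, "roll": 0},
  {"grip": 50, "tx": 0, "ty": 0, "tz": 0.042, "roll": 0},
  {"grip": 50, "tx": 0, "ty": 0, "tz": 0.042, "roll": 0},
  {"grip": 10, "tx": 0, "ty": 0, "tz": 0.042, "roll": 0},
  {"grip": 10, "tx": 0, "ty": 0, "tz": 0.042, "roll": 0},
  {"grip": 10, "tx": 0, "ty": 0, "tz": 0.042, "roll": 0},
  {"grip": 10, "tx": 0, "ty": 0, "tz": 0.042, "roll": 0},
])

```text
time_s: 17.25
tool_pos: [0.643, 0.1215, 0.001]
ee_rot: [0.423, 3.106, 0.005]
contact_force: [-0.6, -0.4, 5.6]
opening: 0.232
```

Request:
carry_out([
  {"grip": 10, "tx": 0, "ty": 0, "tz": -0.03, "roll": 0},
  {"grip": 10, "tx": 0, "ty": 0, "tz": -0.07, "roll": 0},
  {"grip": 10, "tx": 0, "ty": 0, "tz": -0.12, "roll": 0},
  {"grip": 10, "tx": 0, "ty": 0, "tz": -0.14, "roll": 0},
  {"grip": 10, "tx": 0, "ty": 0, "tz": -0.14, "roll": 0},
])

```text
time_s: 17.75
tool_pos: [0.645, 0.1217, 0.1458]
ee_rot: [0.421, 3.098, 0.009]
contact_force: [0.4, 0.8, -3.5]
opening: 0.227
```

```bash
python3 -c "
from h import *
print(arm.get_obs()['contact_force'],arm.get_obs()['opening']); 
goto(.422,.2197,.1,1)"
```

```text
[ 0.42925317  0.79101196 -3.53501795] 0.22656791981844832
tx 0.2417 ty 0.0345 tz 0.0427 roll 73.5  rows>=8.6 | alt roll -106.5 j6 -1.15 yaw 74.5 pos [0.645  0.1217 0.1458] t 17.75
```

Request:
carry_out([
  {"grip": 10, "tx": 0.035, "ty": 0.005, "tz": 0.0, "roll": 8},
  {"grip": 10, "tx": 0.07, "ty": 0.01, "tz": 0.0, "roll": 16},
  {"grip": 10, "tx": 0.105, "ty": 0.015, "tz": 0.0, "roll": 24},
  {"grip": 10, "tx": 0.14, "ty": 0.02, "tz": 0.0, "roll": 32},
  {"grip": 10, "tx": 0.175, "ty": 0.025, "tz": 0.0, "roll": 40},
  {"grip": 10, "tx": 0.21, "ty": 0.03, "tz": 0.01, "roll": 48},
  {"grip": 10, "tx": 0.242, "ty": 0.0345, "tz": 0.02, "roll": 56},
  {"grip": 10, "tx": 0.242, "ty": 0.0345, "tz": 0.03, "roll": 64},
  {"grip": 10, "tx": 0.242, "ty": 0.0345, "tz": 0.042, "roll": 72},
  {"grip": 10, "tx": 0.242, "ty": 0.0345, "tz": 0.042, "roll": 73.5},
  {"grip": 10, "tx": 0.242, "ty": 0.0345, "tz": 0.042, "roll": 73.5},
  {"grip": 10, "tx": 0.242, "ty": 0.0345, "tz": 0.042, "roll": 73.5},
])

```text
time_s: 18.95
tool_pos: [0.4216, 0.2196, 0.1003]
ee_rot: [2.194, 2.237, 0.02]
contact_force: [0.2, 0.2, -2.9]
opening: 0.232
```

```bash
python3 -c "
from h import *
save('wrist','w17');print(arm.get_obs()['contact_force'],arm.get_obs()['opening']); 
goto(.422,.2197,.035,1)"
```

```text
[ 0.39802708 -0.32129768 -3.12806569] 0.23322624586437718
tx -0.0002 ty -0.0010 tz 0.0657 roll 0.1  rows>=1.3 | alt roll -179.9 j6 0.41 yaw 1.1 pos [0.422  0.2197 0.1007] t 19.0
```

View pics/w17.png

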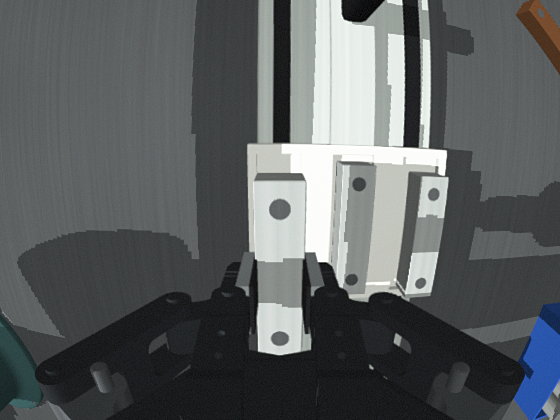

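Request:
carry_out([
  {"grip": 10, "tx": 0, "ty": -0.001, "tz": 0.03, "roll": 0},
  {"grip": 10, "tx": 0, "ty": -0.001, "tz": 0.05, "roll": 0},
  {"grip": 10, "tx": 0, "ty": -0.001, "tz": 0.056, "roll": 0},
  {"grip": 10, "tx": 0, "ty": -0.001, "tz": 0.06, "roll": 0},
  {"grip": 10, "tx": 0, "ty": -0.001, "tz": 0.06, "roll": 0},
  {"grip": 10, "tx": 0, "ty": -0.001, "tz": 0.06, "roll": 0},
])

```text
time_s: 19.6
tool_pos: [0.423, 0.2204, 0.0418]
ee_rot: [2.193, 2.236, 0.024]
contact_force: [1.1, -0.4, -4.0]
opening: 0.229
```

```bash
python3 -c "
from h import *
save('wrist','w18');print(arm.get_obs()['contact_force'],arm.get_obs()['opening']); 
goto(.422,.2197,.035,1);crop('w18',200,500,80,310,2.5,'w18b')"
```

```text
[ 0.42057465  0.07592086 -3.23692294] 0.23359653011819068
tx -0.0007 ty -0.0012 tz 0.0069 roll 0.1  rows>=0.1 | alt roll -179.9 j6 0.41 yaw 1.1 pos [0.423  0.2204 0.0419] t 19.65
```

View pics/w18b.png

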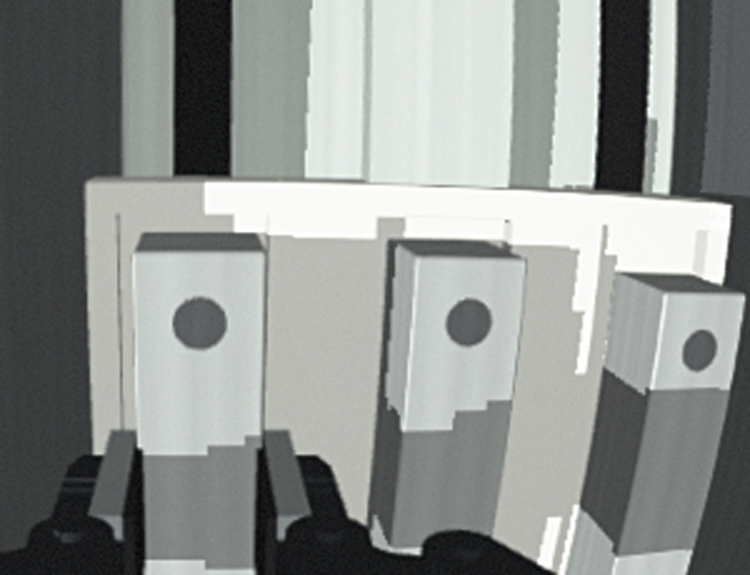

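```bash
python3 -c "
from h import *
for f,l in [('w15',[(272.5,172),(272.5,252),(336,172),(333,251)]),('w17',[(359,184),(352,280),(433,194),(421,283)])]:
    q=toz(load(f),l,.056,True)
    for a in (0,2):
        v=q[a+1]-q[a]; print(f,q[a:a+2].mean(0).round(4),np.linalg.norm(v).round(4),np.degrees(np.arctan2(v[1],v[0])).round(1))
"
```

```text
w15 [0.4712 0.2214 0.056 ] 0.0666 -89.3
w15 [0.5214 0.2226 0.056 ] 0.0665 -88.5
w17 [0.4716 0.2197 0.056 ] 0.0666 -88.9
w17 [0.5251 0.215  0.056 ] 0.0664 -88.4
```

Request:
carry_out([
  {"grip": 10, "tx": 0, "ty": -0.0013, "tz": 0.003, "roll": 0},
  {"grip": 10, "tx": 0, "ty": -0.0013, "tz": 0.0062, "roll": 0},
  {"grip": 10, "tx": 0, "ty": -0.0013, "tz": 0.0062, "roll": 0},
  {"grip": 38, "tx": 0, "ty": -0.0013, "tz": 0.0062, "roll": 0},
  {"grip": 38, "tx": 0, "ty": -0.0013, "tz": 0.0062, "roll": 0},
  {"grip": 38, "tx": 0, "ty": -0.0013, "tz": 0.0062, "roll": 0},
  {"grip": 38, "tx": 0, "ty": -0.0013, "tz": -0.03, "roll": 0},
  {"grip": 38, "tx": 0, "ty": -0.0013, "tz": -0.08, "roll": 0},
  {"grip": 50, "tx": 0.0, "ty": 0.03, "tz": -0.13, "roll": 0},
  {"grip": 50, "tx": -0.03, "ty": 0.06, "tz": -0.16, "roll": 0},
  {"grip": 50, "tx": -0.03, "ty": 0.06, "tz": -0.18, "roll": 0},
  {"grip": 50, "tx": -0.03, "ty": 0.06, "tz": -0.18, "roll": 0},
])

```text
time_s: 20.85
tool_pos: [0.4846, 0.191, 0.2284]
ee_rot: [2.192, 2.23, 0.039]
contact_force: [0.9, 0.2, -0.4]
opening: 0.497
```

```bash
python3 -c "
from h import *
save('wrist','w19');print(arm.get_obs()['contact_force'],tool()[0]);crop('w19',160,400,60,300,2.5,'w19b')"
```

```text
[ 0.23642022 -0.46322905 -0.89993133] [0.48246904 0.19090887 0.22552706]
```

View pics/w19b.png

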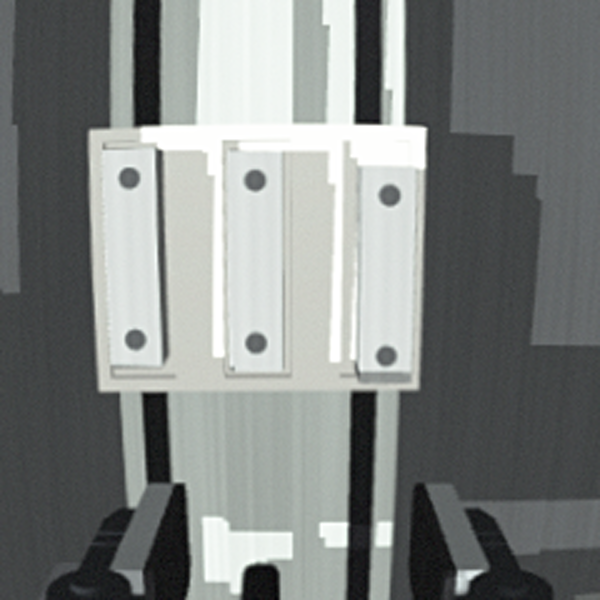

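```bash
python3 -c "
from h import *
d=load('w19');a=lambda l,z:toz(d,np.array(l)/2.5+[160,60],z,True)
for z in(.056,.061):
  q=a([(129,178),(135,339),(255.5,180),(256,343),(389.5,195),(386,356)],z)
  for i in (0,2,4):
    v=q[i+1]-q[i]; print(z,q[i:i+2].mean(0).round(4),np.linalg.norm(v).round(4),np.degrees(np.arctan2(v[1],v[0])).round(1))
  q=a([(358,166),(414,168)],z);print(q,np.linalg.norm(q[0]-q[1]))
  q=a([(228,151),(282,150)],z);print(q,np.linalg.norm(q[0]-q[1]))
q=a([(90,129),(427,127),(418,390),(99,391)],.039);print(q.round(4),q.mean(0))
d=save('top','t19'); d=save('scene','s19')
u=proj(d,[.472,.22,.05])[0].astype(int); print(u); crop('s19',u[0]-60,u[0]+60,u[1]-50,u[1]+50,6,'s19b')
"
```

```text
0.056 [0.4211 0.2212 0.056 ] 0.0658 -88.8
0.056 [0.4713 0.2199 0.056 ] 0.0661 -89.4
0.056 [0.5248 0.215  0.056 ] 0.0661 -89.2
[[0.51142647 0.25930491 0.056     ]
 [0.53391957 0.25928748 0.056     ]] 0.022493108148028938
[[0.46001896 0.26452439 0.056     ]
 [0.48128065 0.26506094 0.056     ]] 0.021268459708318765
0.061 [0.422  0.2218 0.061 ] 0.0648 -88.8
0.061 [0.4714 0.2205 0.061 ] 0.0651 -89.4
0.061 [0.5241 0.2157 0.061 ] 0.0651 -89.2
[[0.51092066 0.25928887 0.061     ]
 [0.53306685 0.25927171 0.061     ]] 0.022146196284469045
[[0.46030601 0.26442785 0.061     ]
 [0.48123978 0.26495612 0.061     ]] 0.020940435633392998
[[0.4006 0.2752 0.039 ]
 [0.5419 0.277  0.039 ]
 [0.5427 0.1627 0.039 ]
 [0.4017 0.1611 0.039 ]] [0.47171715 0.21900573 0.039     ]
[340 263]
```

View pics/s19b.png

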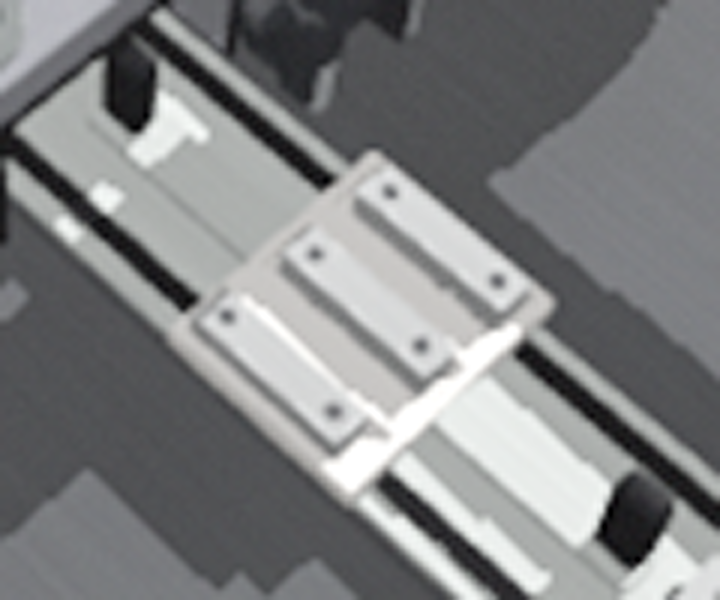

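```bash
python3 -c "
from h import *
goto(.59,.017,.27,91)"
```

```text
tx -0.1755 ty 0.1079 tz -0.0470 roll -89.9  rows>=10.5 | alt roll 90.1 j6 0.31 yaw 1.1 pos [0.4796 0.1906 0.2219] t 21.0
```

Request:
carry_out([
  {"grip": 50, "tx": -0.03, "ty": 0.02, "tz": -0.047, "roll": -8.5},
  {"grip": 50, "tx": -0.07, "ty": 0.04, "tz": -0.047, "roll": -17},
  {"grip": 50, "tx": -0.175, "ty": 0.108, "tz": -0.047, "roll": -90},
  {"grip": 50, "tx": -0.175, "ty": 0.108, "tz": -0.047, "roll": -90},
  {"grip": 50, "tx": -0.175, "ty": 0.108, "tz": -0.047, "roll": -90},
  {"grip": 50, "tx": -0.175, "ty": 0.108, "tz": -0.047, "roll": -90},
  {"grip": 50, "tx": -0.175, "ty": 0.108, "tz": -0.047, "roll": -90},
  {"grip": 50, "tx": -0.175, "ty": 0.108, "tz": -0.047, "roll": -90},
  {"grip": 50, "tx": -0.175, "ty": 0.108, "tz": -0.047, "roll": -90},
  {"grip": 50, "tx": -0.175, "ty": 0.108, "tz": -0.047, "roll": -90},
  {"grip": 50, "tx": -0.175, "ty": 0.108, "tz": -0.047, "roll": -90},
  {"grip": 50, "tx": -0.175, "ty": 0.108, "tz": -0.047, "roll": -90},
  {"grip": 50, "tx": -0.175, "ty": 0.108, "tz": -0.047, "roll": -90},
  {"grip": 50, "tx": -0.175, "ty": 0.108, "tz": -0.047, "roll": -90},
])

```text
time_s: 22.4
tool_pos: [0.5895, 0.0179, 0.269]
ee_rot: [-0.028, 3.127, 0.007]
contact_force: [-0.2, -0.0, 0.7]
opening: 0.499
```

```bash
python3 -c "
from h import *
save('wrist','w20');goto(.547,.017,.23,91)"
```

```text
tx 0.0433 ty -0.0001 tz 0.0386 roll 0.0  rows>=1.2 | alt roll -180.0 j6 -1.60 yaw 91.0 pos [0.5897 0.0178 0.2693] t 22.45
```

View pics/w20.png

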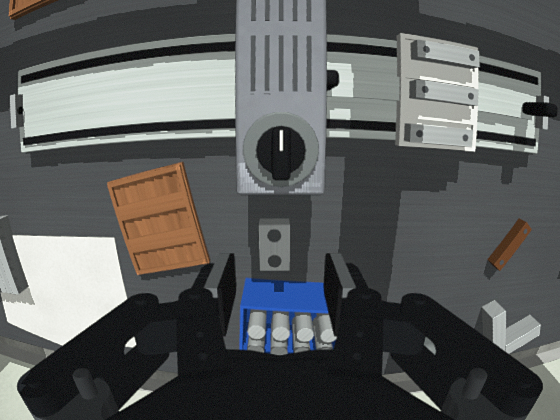

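```bash
python3 -c "
from h import *
crop('w20',220,345,100,210,5,'w20b')"
```

```text
(no output)
```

View pics/w20b.png

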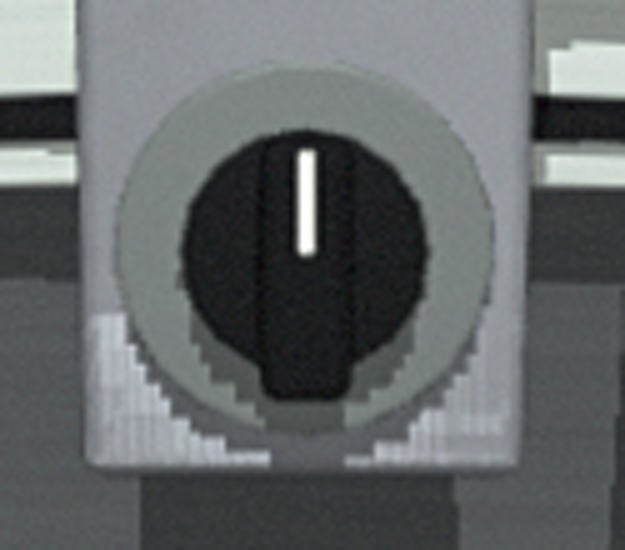

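```bash
python3 -c "
from h import *
d=load('w20');print(d['pose'][:3,3]);a=lambda l,z:toz(d,np.array(l)/5+[220,100],z,True)
print(a([(306,132),(306,400),(260,250),(352,250)],.179).round(4).tolist())
print('disc', a([(182,250),(428,250),(306,130),(306,372)],.145).round(4).tolist())
print('ring', a([(116,245),(493,245),(305,65),(305,435)],.137).round(4).tolist())
print('roof',a([(80,0),(535,0),(85,468),(522,468)],.135).round(4).tolist())
print('point',a([(306,150),(306,256)],.179).round(4).tolist())
q=toz(d,[(118,184),(184,164),(210,264),(137,274),(108,184)],.014,True);print('board',q.round(4).tolist())
"
```

```text
[0.51845395 0.01620946 0.41928982]
[[0.5238, 0.0187, 0.179], [0.5639, 0.0194, 0.179], [0.5414, 0.0122, 0.179], [0.5411, 0.0257, 0.179]]
disc [[0.5447, -0.0016, 0.145], [0.544, 0.0399, 0.145], [0.5242, 0.019, 0.145], [0.5654, 0.0197, 0.145]]
ring [[0.5447, -0.0136, 0.137], [0.5436, 0.052, 0.137], [0.5131, 0.0187, 0.137], [0.5782, 0.0198, 0.137]]
roof [[0.5017, -0.0203, 0.135], [0.5003, 0.0583, 0.135], [0.5851, -0.0197, 0.135], [0.5839, 0.0592, 0.135]]
point [[0.5264, 0.0187, 0.179], [0.5422, 0.019, 0.179]]
board [[0.6004, -0.2033, 0.014], [0.5748, -0.104, 0.014], [0.7145, -0.0757, 0.014], [0.7371, -0.1913, 0.014], [0.6002, -0.2199, 0.014]]
```

```bash
python3 -c "
from h import *
goto(.5438,.019,.20,91);goto(.5438,.019,.146,91)"
```

```text
tx 0.0469 ty 0.0018 tz 0.0686 roll 0.0  rows>=1.7 | alt roll -180.0 j6 -1.60 yaw 91.0 pos [0.5897 0.0178 0.2693] t 22.45
tx 0.0478 ty 0.0016 tz 0.1226 roll 0.0  rows>=2.6 | alt roll -180.0 j6 -1.60 yaw 91.0 pos [0.5897 0.0178 0.2693] t 22.45
```

Request:
carry_out([
  {"grip": 45, "tx": 0.03, "ty": 0.0018, "tz": 0.04, "roll": 0},
  {"grip": 45, "tx": 0.047, "ty": 0.0018, "tz": 0.068, "roll": 0},
  {"grip": 45, "tx": 0.047, "ty": 0.0018, "tz": 0.068, "roll": 0},
  {"grip": 45, "tx": 0.047, "ty": 0.0018, "tz": 0.08, "roll": 0},
  {"grip": 45, "tx": 0.047, "ty": 0.0018, "tz": 0.08, "roll": 0},
])

```text
time_s: 22.95
tool_pos: [0.5453, 0.019, 0.1891]
ee_rot: [-0.027, 3.124, 0.007]
contact_force: [-0.1, 0.2, -0.2]
opening: 0.449
```

```bash
python3 -c "
from h import *
save('wrist','w21');goto(.5438,.019,.146,91)"
```

```text
tx 0.0027 ty -0.0001 tz 0.0438 roll 0.0  rows>=0.9 | alt roll -180.0 j6 -1.60 yaw 91.0 pos [0.5457 0.019  0.1898] t 23.0
```

View pics/w21.png

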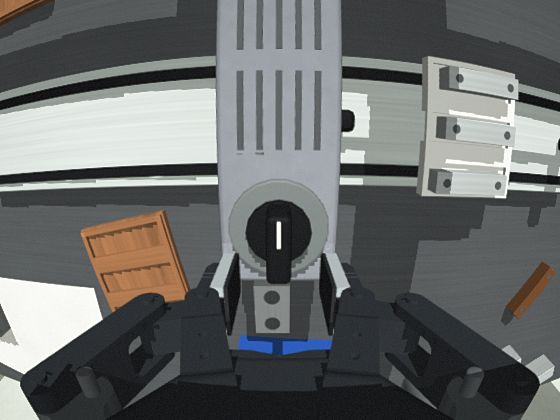

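Request:
carry_out([
  {"grip": 45, "tx": 0.0022, "ty": 0, "tz": 0.02, "roll": 0},
  {"grip": 45, "tx": 0.0022, "ty": 0, "tz": 0.038, "roll": 0},
  {"grip": 45, "tx": 0.0022, "ty": 0, "tz": 0.042, "roll": 0},
  {"grip": 45, "tx": 0.0022, "ty": 0, "tz": 0.042, "roll": 0},
  {"grip": 45, "tx": 0.0022, "ty": 0, "tz": 0.042, "roll": 0},
  {"grip": 2, "tx": 0.0022, "ty": 0, "tz": 0.042, "roll": 0},
  {"grip": 2, "tx": 0.0022, "ty": 0, "tz": 0.042, "roll": 0},
  {"grip": 2, "tx": 0.0022, "ty": 0, "tz": 0.042, "roll": 0},
  {"grip": 2, "tx": 0.0022, "ty": 0, "tz": 0.042, "roll": 0},
  {"grip": 2, "tx": 0.0022, "ty": 0, "tz": 0.042, "roll": 0},
], force=60)

```text
time_s: 24.0
tool_pos: [0.5453, 0.0186, 0.1493]
ee_rot: [-0.028, 3.121, 0.005]
contact_force: [-1.1, -2.8, 5.6]
opening: 0.148
```

```bash
python3 -c "
from h import *
save('wrist','w22');o=arm.get_obs();print(o['contact_force'],o['ft_torque'],o['opening']);goto(.5438,.019,.146,91)"
```

```text
[-0.16071599 -1.96849608  5.8414719 ] [-0.53640295  0.16184537 -0.05687238] 0.14895353073425133
tx 0.0015 ty 0.0004 tz 0.0033 roll 0.0  rows>=0.1 | alt roll -180.0 j6 -1.60 yaw 91.0 pos [0.5453 0.0186 0.1493] t 24.05
```

View pics/w22.png

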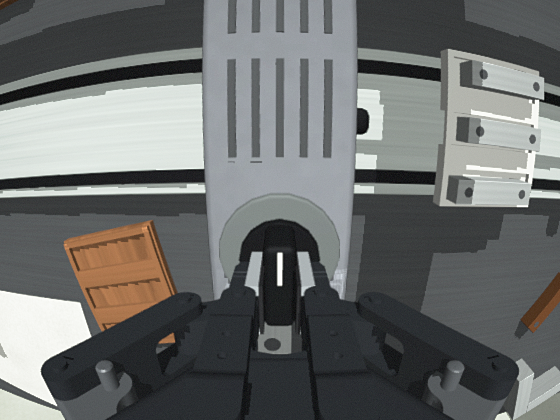

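Request:
carry_out([
  {"grip": 2, "tx": 0.001, "ty": 0, "tz": 0, "roll": 7},
  {"grip": 2, "tx": 0.001, "ty": 0, "tz": 0, "roll": 14},
  {"grip": 2, "tx": 0.001, "ty": 0, "tz": 0, "roll": 21},
  {"grip": 2, "tx": 0.001, "ty": 0, "tz": 0, "roll": 28},
  {"grip": 2, "tx": 0.001, "ty": 0, "tz": 0, "roll": 35},
  {"grip": 2, "tx": 0.001, "ty": 0, "tz": 0, "roll": 42},
  {"grip": 2, "tx": 0.001, "ty": 0, "tz": 0, "roll": 49},
  {"grip": 2, "tx": 0.001, "ty": 0, "tz": 0, "roll": 54},
  {"grip": 2, "tx": 0.001, "ty": 0, "tz": 0, "roll": 58},
  {"grip": 2, "tx": 0.001, "ty": 0, "tz": 0, "roll": 58},
  {"grip": 2, "tx": 0.001, "ty": 0, "tz": 0, "roll": 58},
])

```text
time_s: 25.15
tool_pos: [0.5451, 0.0182, 0.1494]
ee_rot: [1.488, 2.746, 0.02]
contact_force: [4.4, -1.9, -1.7]
opening: 0.153
```

```bash
python3 -c "
from h import *
o=arm.get_obs();print(o['contact_force'],o['ft_torque'],o['opening']);goto(.5438,.019,.146,33)"
```

```text
[ 4.36987982 -1.91753295 -1.72309715] [-0.84514426 -0.46444798 -0.02557339] 0.1528254745130861
tx 0.0014 ty -0.0007 tz 0.0034 roll 0.1  rows>=0.1 | alt roll -179.9 j6 -0.59 yaw 33.1 pos [0.5451 0.0182 0.1494] t 25.15
```

Turned 58°. Release and lift, then look.

Request:
carry_out([
  {"grip": 45, "tx": 0, "ty": 0, "tz": 0, "roll": 0},
  {"grip": 45, "tx": 0, "ty": 0, "tz": 0, "roll": 0},
  {"grip": 45, "tx": 0, "ty": 0, "tz": 0, "roll": 0},
  {"grip": 45, "tx": 0, "ty": 0, "tz": -0.03, "roll": 0},
  {"grip": 45, "tx": 0, "ty": 0, "tz": -0.07, "roll": 0},
  {"grip": 45, "tx": 0, "ty": 0, "tz": -0.11, "roll": 0},
  {"grip": 45, "tx": 0, "ty": 0, "tz": -0.11, "roll": 0},
])

```text
time_s: 25.85
tool_pos: [0.5463, 0.0181, 0.2668]
ee_rot: [1.482, 2.738, 0.029]
contact_force: [0.7, 0.3, 0.2]
opening: 0.449
```

```bash
python3 -c "
from h import *
save('wrist','w23');goto(.472,.37,.2,1)"
```

```text
tx 0.3353 ty 0.1297 tz 0.0625 roll 32.1  rows>=7.3 | alt roll -147.9 j6 -0.59 yaw 33.1 pos [0.5448 0.0181 0.2637] t 25.9
```

View pics/w23.png

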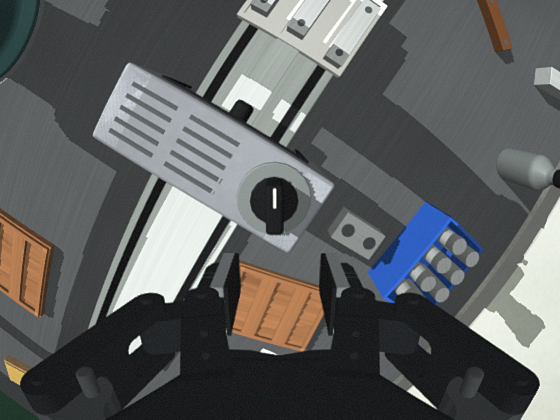

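```bash
python3 -c "
from h import *
goto(.47,.335,.2,1)"
```

```text
tx 0.3071 ty 0.1089 tz 0.0624 roll 32.1  rows>=6.6 | alt roll -147.9 j6 -0.59 yaw 33.1 pos [0.5448 0.0181 0.2637] t 25.9
```

Request:
carry_out([
  {"grip": 45, "tx": 0.307, "ty": 0.109, "tz": 0.02, "roll": 32.1},
  {"grip": 45, "tx": 0.307, "ty": 0.109, "tz": 0.03, "roll": 32.1},
  {"grip": 45, "tx": 0.307, "ty": 0.109, "tz": 0.04, "roll": 32.1},
  {"grip": 45, "tx": 0.307, "ty": 0.109, "tz": 0.06, "roll": 32.1},
  {"grip": 45, "tx": 0.307, "ty": 0.109, "tz": 0.06, "roll": 32.1},
  {"grip": 45, "tx": 0.307, "ty": 0.109, "tz": 0.06, "roll": 32.1},
  {"grip": 45, "tx": 0.307, "ty": 0.109, "tz": 0.06, "roll": 32.1},
  {"grip": 45, "tx": 0.307, "ty": 0.109, "tz": 0.06, "roll": 32.1},
  {"grip": 45, "tx": 0.307, "ty": 0.109, "tz": 0.06, "roll": 32.1},
  {"grip": 45, "tx": 0.307, "ty": 0.109, "tz": 0.06, "roll": 32.1},
])

```text
time_s: 26.9
tool_pos: [0.4698, 0.334, 0.2015]
ee_rot: [2.188, 2.228, 0.033]
contact_force: [0.1, 0.1, -0.2]
opening: 0.448
```

```bash
python3 -c "
from h import *
save('wrist','w24');crop('w24',180,380,80,280,3,'w24b');goto(.469,.374,.2,1)"
```

```text
tx 0.0403 ty -0.0006 tz 0.0021 roll -0.0  rows>=0.8 | alt roll 180.0 j6 0.57 yaw 1.0 pos [0.4702 0.3337 0.2021] t 26.95
```

View pics/w24b.png

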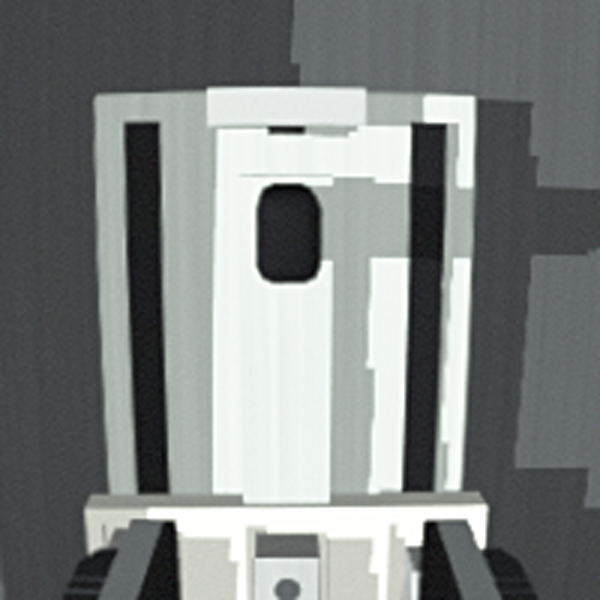

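```bash
python3 -c "
from h import *
d=load('w24');a=lambda l,z:toz(d,np.array(l)/3+[180,80],z,True)
print(a([(256,230),(321,230),(289,184),(289,282),(289,270)],.09).round(4).tolist())
print(a([(97,93),(475,98)],.022).round(4).tolist())"
```

```text
[[0.4604, 0.3763, 0.09], [0.4779, 0.3765, 0.09], [0.4691, 0.3889, 0.09], [0.4695, 0.3622, 0.09], [0.4694, 0.3655, 0.09]]
[[0.4053, 0.4166, 0.022], [0.5331, 0.4169, 0.022]]
```

Request:
carry_out([
  {"grip": 45, "tx": 0.0418, "ty": -0.001, "tz": 0.03, "roll": 0},
  {"grip": 45, "tx": 0.0418, "ty": -0.001, "tz": 0.07, "roll": 0},
  {"grip": 45, "tx": 0.0418, "ty": -0.001, "tz": 0.09, "roll": 0},
  {"grip": 45, "tx": 0.0418, "ty": -0.001, "tz": 0.09, "roll": 0},
  {"grip": 45, "tx": 0.0418, "ty": -0.001, "tz": 0.09, "roll": 0},
])

```text
time_s: 27.45
tool_pos: [0.4719, 0.3746, 0.1126]
ee_rot: [2.191, 2.224, 0.034]
contact_force: [0.3, 0.7, 1.3]
opening: 0.452
```

```bash
python3 -c "
from h import *
save('wrist','w25');crop('w25',130,430,150,350,2.5,'w25b');goto(.4692,.3755,.052,1)"
```

```text
tx 0.0000 ty -0.0054 tz 0.0617 roll -0.1  rows>=1.2 | alt roll 179.9 j6 0.63 yaw 0.9 pos [0.4726 0.3753 0.1139] t 27.5
```

View pics/w25b.png

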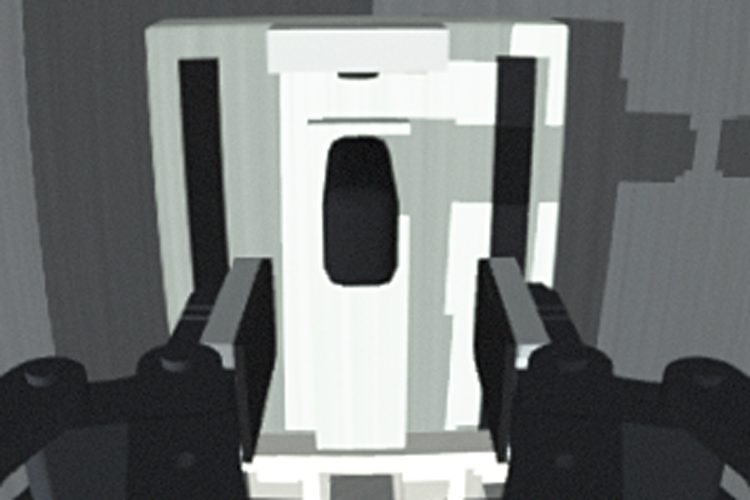

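Request:
carry_out([
  {"grip": 45, "tx": 0.0, "ty": -0.0045, "tz": 0.02, "roll": 0},
  {"grip": 45, "tx": 0.0, "ty": -0.005, "tz": 0.045, "roll": 0},
  {"grip": 45, "tx": 0.0, "ty": -0.0054, "tz": 0.061, "roll": 0},
  {"grip": 45, "tx": 0.0, "ty": -0.0054, "tz": 0.061, "roll": 0},
  {"grip": 45, "tx": 0.0, "ty": -0.0054, "tz": 0.061, "roll": 0},
  {"grip": 5, "tx": 0.0, "ty": -0.0054, "tz": 0.061, "roll": 0},
  {"grip": 5, "tx": 0.0, "ty": -0.0054, "tz": 0.061, "roll": 0},
  {"grip": 5, "tx": 0.0, "ty": -0.0054, "tz": 0.061, "roll": 0},
  {"grip": 5, "tx": 0.0, "ty": -0.0054, "tz": 0.061, "roll": 0},
], force=70)

```text
time_s: 28.4
tool_pos: [0.4701, 0.3764, 0.0547]
ee_rot: [2.191, 2.224, 0.042]
contact_force: [1.0, -0.9, 6.5]
opening: 0.195
```

```bash
python3 -c "
from h import *
save('wrist','w26');o=arm.get_obs();print(o['contact_force'],o['ft_torque'],o['opening'],o['ee_rot'],tool()[1].round(3));p=tool()[0]
goto(p[0]+.2*np.sin(np.radians(1)),p[1]-.2,p[2],1)"
```

```text
[ 0.32292251 -0.50102193  7.02996442] [-0.02552473  1.18617835 -0.03278019] 0.19992075184339228 [2.19108983 2.22368764 0.04162202] [[-0.015  0.999  0.033]
 [ 1.     0.015  0.005]
 [ 0.005  0.033 -0.999]]
tx -0.2000 ty 0.0006 tz -0.0009 roll -0.2  rows>=4.0 | alt roll 179.8 j6 0.64 yaw 0.8 pos [0.4701 0.3764 0.0547] t 28.45
```

View pics/w26.png

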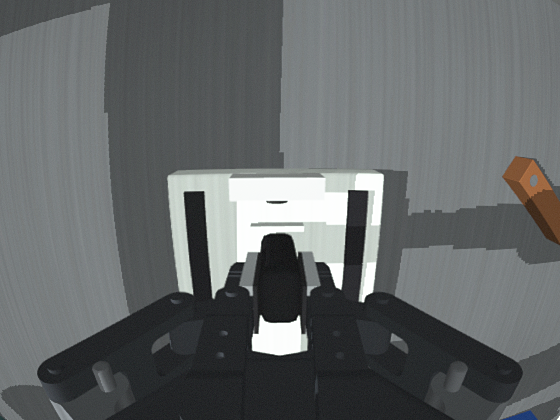

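Request:
carry_out([
  {"grip": 5, "tx": -0.003, "ty": 0, "tz": 0, "roll": 0},
  {"grip": 5, "tx": -0.008, "ty": 0, "tz": 0, "roll": 0},
  {"grip": 5, "tx": -0.016, "ty": 0, "tz": 0, "roll": 0},
  {"grip": 5, "tx": -0.026, "ty": 0, "tz": 0, "roll": 0},
  {"grip": 5, "tx": -0.037, "ty": 0, "tz": 0, "roll": 0},
  {"grip": 5, "tx": -0.048, "ty": 0, "tz": 0, "roll": 0},
  {"grip": 5, "tx": -0.059, "ty": 0, "tz": 0, "roll": 0},
  {"grip": 5, "tx": -0.07, "ty": 0, "tz": 0, "roll": 0},
  {"grip": 5, "tx": -0.082, "ty": 0, "tz": 0, "roll": 0},
  {"grip": 5, "tx": -0.094, "ty": 0, "tz": 0, "roll": 0},
  {"grip": 5, "tx": -0.106, "ty": 0, "tz": 0, "roll": 0},
  {"grip": 5, "tx": -0.118, "ty": 0, "tz": 0, "roll": 0},
  {"grip": 5, "tx": -0.13, "ty": 0, "tz": 0, "roll": 0},
  {"grip": 5, "tx": -0.142, "ty": 0, "tz": 0, "roll": 0},
  {"grip": 5, "tx": -0.154, "ty": 0, "tz": 0, "roll": 0},
  {"grip": 5, "tx": -0.166, "ty": 0, "tz": 0, "roll": 0},
  {"grip": 5, "tx": -0.178, "ty": 0, "tz": -0.0005, "roll": 0},
  {"grip": 5, "tx": -0.188, "ty": 0, "tz": -0.0005, "roll": 0},
  {"grip": 5, "tx": -0.195, "ty": 0, "tz": -0.0005, "roll": 0},
  {"grip": 5, "tx": -0.2, "ty": 0, "tz": -0.0005, "roll": 0},
])

```text
time_s: 30.45
tool_pos: [0.4732, 0.1753, 0.0547]
ee_rot: [2.191, 2.223, 0.042]
contact_force: [-0.4, 2.7, 6.6]
opening: 0.195
```

```bash
python3 -c "
from h import *
save('wrist','w27');save('scene','s27');o=arm.get_obs();print(o['contact_force'],o['ft_torque'],o['opening'],o['ee_rot'],tool()[0])"
```

```text
[ 0.02883597 -1.33473115  7.69962025] [-0.30614714  1.21808528 -0.03922337] 0.19598279873971228 [2.19027141 2.22269399 0.03986422] [0.47317983 0.17458103 0.05466353]
```

View pics/w27.png

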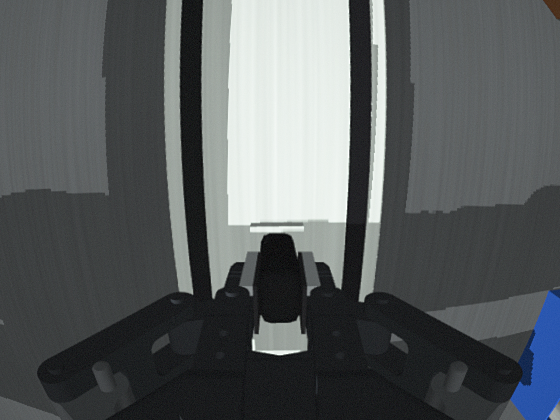

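View pics/s27.png

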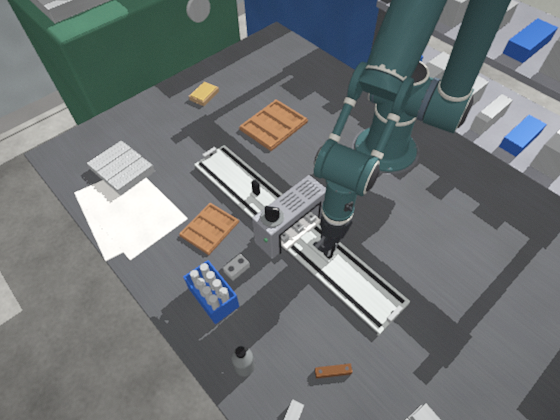

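Request:
carry_out([
  {"grip": 45, "tx": 0, "ty": 0, "tz": 0, "roll": 0},
  {"grip": 45, "tx": 0, "ty": 0, "tz": 0, "roll": 0},
  {"grip": 45, "tx": 0, "ty": 0, "tz": 0, "roll": 0},
  {"grip": 45, "tx": 0, "ty": 0, "tz": -0.04, "roll": 0},
  {"grip": 45, "tx": 0, "ty": 0, "tz": -0.09, "roll": 0},
  {"grip": 45, "tx": 0, "ty": 0, "tz": -0.14, "roll": 0},
  {"grip": 45, "tx": 0, "ty": 0, "tz": -0.19, "roll": 0},
  {"grip": 45, "tx": 0, "ty": 0, "tz": -0.2, "roll": 0},
  {"grip": 45, "tx": 0, "ty": 0, "tz": -0.2, "roll": 0},
])

```text
time_s: 31.45
tool_pos: [0.4684, 0.1744, 0.2576]
ee_rot: [2.188, 2.221, 0.048]
contact_force: [0.0, -0.2, -0.8]
opening: 0.445
```

```bash
python3 -c "
from h import *
goto(.478,-.175,.22,1)"
```

```text
tx -0.3497 ty 0.0029 tz 0.0361 roll -0.1  rows>=7.0 | alt roll 179.9 j6 0.30 yaw 0.9 pos [0.4684 0.1744 0.2576] t 31.45
```

Request:
carry_out([
  {"grip": 45, "tx": -0.35, "ty": 0.003, "tz": 0.0, "roll": 0},
  {"grip": 45, "tx": -0.35, "ty": 0.003, "tz": 0.0, "roll": 0},
  {"grip": 45, "tx": -0.35, "ty": 0.003, "tz": 0.0, "roll": 0},
  {"grip": 45, "tx": -0.35, "ty": 0.003, "tz": 0.0, "roll": 0},
  {"grip": 45, "tx": -0.35, "ty": 0.003, "tz": 0.0, "roll": 0},
  {"grip": 45, "tx": -0.35, "ty": 0.003, "tz": 0.0, "roll": 0},
  {"grip": 45, "tx": -0.35, "ty": 0.003, "tz": 0.02, "roll": 0},
  {"grip": 45, "tx": -0.35, "ty": 0.003, "tz": 0.036, "roll": 0},
  {"grip": 45, "tx": -0.35, "ty": 0.003, "tz": 0.036, "roll": 0},
  {"grip": 45, "tx": -0.35, "ty": 0.003, "tz": 0.036, "roll": 0},
])

```text
time_s: 32.45
tool_pos: [0.4766, -0.1745, 0.2176]
ee_rot: [2.191, 2.224, 0.046]
contact_force: [-0.1, 0.0, -0.3]
opening: 0.45
```

```bash
python3 -c "
from h import *
save('wrist','w28');crop('w28',180,380,80,280,3,'w28b');goto(.478,-.135,.12,1);print(tool()[1].round(3))"
```

```text
tx 0.0388 ty -0.0025 tz 0.0991 roll -0.1  rows>=2.1 | alt roll 179.9 j6 -0.44 yaw 0.9 pos [ 0.4775 -0.1744  0.2189] t 32.5
[[-0.016  0.999  0.037]
 [ 1.     0.016  0.007]
 [ 0.006  0.037 -0.999]]
```

View pics/w28.png

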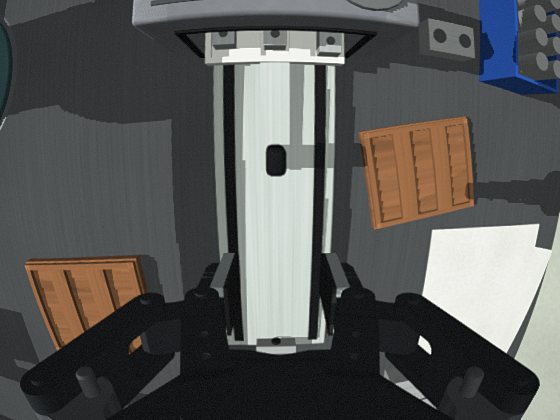

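View pics/w28b.png

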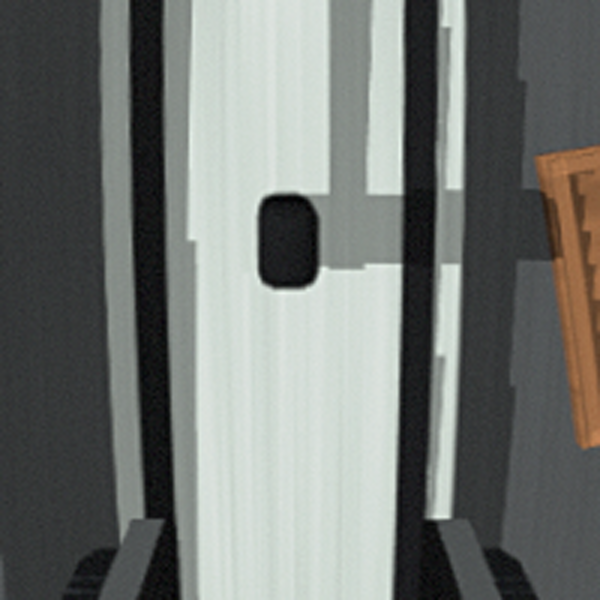

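```bash
python3 -c "
from h import *
d=load('w28');a=lambda l,z:toz(d,np.array(l)/3+[180,80],z,True)
q=a([(259,235),(319,235),(289,194),(289,280)],.09);print(q.round(4).tolist(),q[:2].mean(0),q[2:].mean(0))
goto(*(q[:2].mean(0)[0],q[2:].mean(0)[1],.12),1)
goto(*(q[:2].mean(0)[0],q[2:].mean(0)[1],.052),1)"
```

```text
[[0.4688, -0.1344, 0.09], [0.486, -0.1343, 0.09], [0.4772, -0.1225, 0.09], [0.4775, -0.1474, 0.09]] [ 0.47738054 -0.13433546  0.09      ] [ 0.47737969 -0.13498329  0.09      ]
tx 0.0388 ty -0.0031 tz 0.0991 roll -0.1  rows>=2.1 | alt roll 179.9 j6 -0.44 yaw 0.9 pos [ 0.4775 -0.1744  0.2189] t 32.5
tx 0.0384 ty -0.0056 tz 0.1670 roll -0.1  rows>=3.4 | alt roll 179.9 j6 -0.44 yaw 0.9 pos [ 0.4775 -0.1744  0.2189] t 32.5
```

Request:
carry_out([
  {"grip": 45, "tx": 0.0388, "ty": -0.0031, "tz": 0.03, "roll": 0},
  {"grip": 45, "tx": 0.0388, "ty": -0.0031, "tz": 0.07, "roll": 0},
  {"grip": 45, "tx": 0.0388, "ty": -0.0031, "tz": 0.1, "roll": 0},
  {"grip": 45, "tx": 0.0388, "ty": -0.0031, "tz": 0.11, "roll": 0},
  {"grip": 45, "tx": 0.0388, "ty": -0.0035, "tz": 0.12, "roll": 0},
  {"grip": 45, "tx": 0.0386, "ty": -0.004, "tz": 0.14, "roll": 0},
  {"grip": 45, "tx": 0.0384, "ty": -0.005, "tz": 0.166, "roll": 0},
  {"grip": 45, "tx": 0.0384, "ty": -0.0055, "tz": 0.166, "roll": 0},
  {"grip": 45, "tx": 0.0384, "ty": -0.0055, "tz": 0.166, "roll": 0},
  {"grip": 5, "tx": 0.0384, "ty": -0.0055, "tz": 0.166, "roll": 0},
  {"grip": 5, "tx": 0.0384, "ty": -0.0055, "tz": 0.166, "roll": 0},
  {"grip": 5, "tx": 0.0384, "ty": -0.0055, "tz": 0.166, "roll": 0},
  {"grip": 5, "tx": 0.0384, "ty": -0.0055, "tz": 0.166, "roll": 0},
  {"grip": 5, "tx": 0.0384, "ty": -0.0055, "tz": 0.166, "roll": 0},
])

```text
time_s: 33.9
tool_pos: [0.478, -0.1356, 0.0553]
ee_rot: [2.187, 2.223, 0.047]
contact_force: [-1.1, -0.2, 6.1]
opening: 0.197
```

```bash
python3 -c "
from h import *
save('wrist','w29');o=arm.get_obs();print(o['contact_force'],o['ft_torque'],o['opening'],tool()[1].round(3));p=tool()[0]
goto(p[0]+.22*np.sin(np.radians(1)),p[1]-.22,p[2],1)"
```

```text
[-1.5097556  -0.16785462  5.77081658] [-0.05639176  1.53096975  0.04770388] 0.19635298361357478 [[-0.016  0.999  0.037]
 [ 1.     0.016  0.006]
 [ 0.005  0.037 -0.999]]
tx -0.2200 ty 0.0003 tz -0.0011 roll -0.1  rows>=4.4 | alt roll 179.9 j6 -0.37 yaw 0.9 pos [ 0.478  -0.1356  0.0553] t 33.95
```

View pics/w29.png

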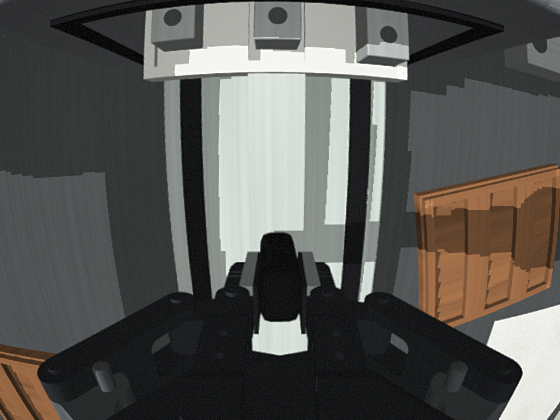

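Request:
carry_out([
  {"grip": 5, "tx": -0.003, "ty": 0, "tz": 0, "roll": 0},
  {"grip": 5, "tx": -0.008, "ty": 0, "tz": 0, "roll": 0},
  {"grip": 5, "tx": -0.016, "ty": 0, "tz": 0, "roll": 0},
  {"grip": 5, "tx": -0.026, "ty": 0, "tz": 0, "roll": 0},
  {"grip": 5, "tx": -0.037, "ty": 0, "tz": 0, "roll": 0},
  {"grip": 5, "tx": -0.048, "ty": 0, "tz": 0, "roll": 0},
  {"grip": 5, "tx": -0.06, "ty": 0, "tz": 0, "roll": 0},
  {"grip": 5, "tx": -0.072, "ty": 0, "tz": 0, "roll": 0},
  {"grip": 5, "tx": -0.084, "ty": 0, "tz": 0, "roll": 0},
  {"grip": 5, "tx": -0.096, "ty": 0, "tz": 0, "roll": 0},
  {"grip": 5, "tx": -0.108, "ty": 0, "tz": 0, "roll": 0},
  {"grip": 5, "tx": -0.12, "ty": 0, "tz": 0, "roll": 0},
  {"grip": 5, "tx": -0.132, "ty": 0, "tz": 0, "roll": 0},
  {"grip": 5, "tx": -0.144, "ty": 0, "tz": 0, "roll": 0},
  {"grip": 5, "tx": -0.156, "ty": 0, "tz": 0, "roll": 0},
  {"grip": 5, "tx": -0.168, "ty": 0, "tz": 0, "roll": 0},
  {"grip": 5, "tx": -0.18, "ty": 0, "tz": -0.0005, "roll": 0},
  {"grip": 5, "tx": -0.191, "ty": 0, "tz": -0.0005, "roll": 0},
  {"grip": 5, "tx": -0.2, "ty": 0, "tz": -0.0005, "roll": 0},
  {"grip": 5, "tx": -0.206, "ty": 0, "tz": -0.0005, "roll": 0},
])

```text
time_s: 35.95
tool_pos: [0.4812, -0.3433, 0.0553]
ee_rot: [2.187, 2.222, 0.046]
contact_force: [-2.4, 3.0, 6.8]
opening: 0.202
```

```bash
python3 -c "
from h import *
save('wrist','w30');save('scene','s30');o=arm.get_obs();print(o['contact_force'],o['ft_torque'],o['opening'],tool()[0])"
```

```text
[-2.37976676 -2.48829501  4.47725961] [-0.26249665  1.76890452 -0.04555066] 0.1945159095699219 [ 0.48126389 -0.34413533  0.05533092]
```

View pics/w30.png

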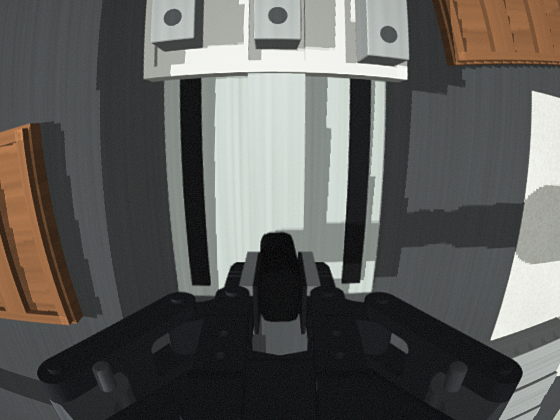

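Request:
carry_out([
  {"grip": 5, "tx": -0.002, "ty": 0, "tz": 0, "roll": 0},
  {"grip": 5, "tx": -0.004, "ty": 0, "tz": 0, "roll": 0},
  {"grip": 5, "tx": -0.006, "ty": 0, "tz": 0, "roll": 0},
  {"grip": 5, "tx": -0.007, "ty": 0, "tz": 0, "roll": 0},
  {"grip": 5, "tx": -0.007, "ty": 0, "tz": 0, "roll": 0},
])

```text
time_s: 36.55
tool_pos: [0.4813, -0.3505, 0.0553]
ee_rot: [2.186, 2.222, 0.045]
contact_force: [-1.5, 3.2, 5.4]
opening: 0.194
```

Request:
carry_out([
  {"grip": 5, "tx": -0.001, "ty": 0, "tz": 0, "roll": 0},
  {"grip": 5, "tx": -0.0025, "ty": 0, "tz": 0, "roll": 0},
  {"grip": 5, "tx": -0.0025, "ty": 0, "tz": 0, "roll": 0},
  {"grip": 5, "tx": -0.0025, "ty": 0, "tz": 0, "roll": 0},
])

```text
time_s: 36.95
tool_pos: [0.4813, -0.3505, 0.0553]
ee_rot: [2.189, 2.225, 0.048]
contact_force: [-0.8, 8.9, 8.4]
opening: 0.198
```

Request:
carry_out([
  {"grip": 45, "tx": 0, "ty": 0, "tz": 0, "roll": 0},
  {"grip": 45, "tx": 0, "ty": 0, "tz": 0, "roll": 0},
  {"grip": 45, "tx": 0, "ty": 0, "tz": 0, "roll": 0},
  {"grip": 45, "tx": 0, "ty": 0, "tz": -0.04, "roll": 0},
  {"grip": 45, "tx": 0, "ty": 0, "tz": -0.09, "roll": 0},
  {"grip": 45, "tx": 0, "ty": 0, "tz": -0.14, "roll": 0},
  {"grip": 45, "tx": 0, "ty": 0, "tz": -0.18, "roll": 0},
  {"grip": 45, "tx": 0, "ty": 0, "tz": -0.2, "roll": 0},
  {"grip": 45, "tx": 0, "ty": 0, "tz": -0.2, "roll": 0},
])

```text
time_s: 37.85
tool_pos: [0.4764, -0.3544, 0.2606]
ee_rot: [2.182, 2.217, 0.05]
contact_force: [0.4, -1.7, 0.1]
opening: 0.45
```

```bash
python3 -c "
from h import *
save('wrist','w31');save('top','t31');crop('t31',200,480,100,310,2.8,'t31b');print(tool()[0],tool()[1].round(3))"
```

```text
[ 0.47419493 -0.35244933  0.25517011] [[-0.016  0.999  0.037]
 [ 1.     0.016  0.007]
 [ 0.006  0.037 -0.999]]
```

View pics/w31.png

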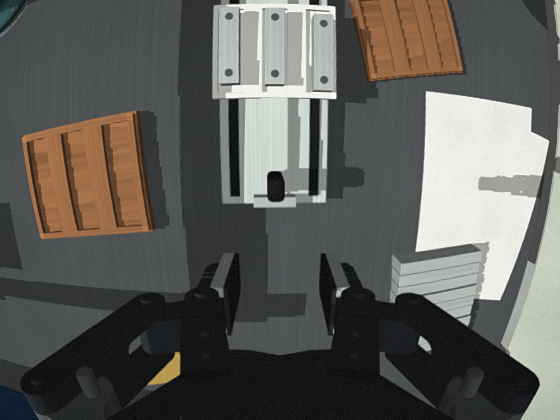

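View pics/t31b.png

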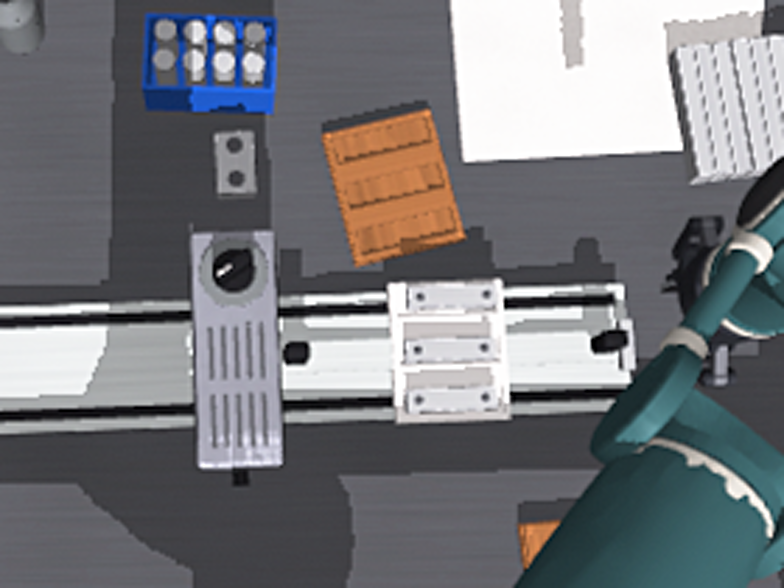

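```bash
python3 -c "
from h import *
goto(.5445,.0186,.235,33);goto(.5445,.0186,.15,33)"
```

```text
tx 0.3697 ty 0.0754 tz 0.0254 roll -32.1  rows>=7.6 | alt roll 147.9 j6 -0.72 yaw 0.9 pos [ 0.4742 -0.3524  0.2552] t 37.95
tx 0.3692 ty 0.0722 tz 0.1103 roll -32.1  rows>=7.8 | alt roll 147.9 j6 -0.72 yaw 0.9 pos [ 0.4742 -0.3524  0.2552] t 37.95
```

Request:
carry_out([
  {"grip": 45, "tx": 0.37, "ty": 0.075, "tz": 0.02, "roll": -32},
  {"grip": 45, "tx": 0.37, "ty": 0.075, "tz": 0.02, "roll": -32},
  {"grip": 45, "tx": 0.37, "ty": 0.075, "tz": 0.02, "roll": -32},
  {"grip": 45, "tx": 0.37, "ty": 0.075, "tz": 0.02, "roll": -32},
  {"grip": 45, "tx": 0.37, "ty": 0.075, "tz": 0.02, "roll": -32},
  {"grip": 45, "tx": 0.37, "ty": 0.075, "tz": 0.02, "roll": -32},
  {"grip": 45, "tx": 0.37, "ty": 0.075, "tz": 0.02, "roll": -32},
  {"grip": 45, "tx": 0.37, "ty": 0.075, "tz": 0.02, "roll": -32},
  {"grip": 45, "tx": 0.37, "ty": 0.0745, "tz": 0.03, "roll": -32},
  {"grip": 45, "tx": 0.37, "ty": 0.074, "tz": 0.06, "roll": -32},
  {"grip": 45, "tx": 0.37, "ty": 0.074, "tz": 0.06, "roll": -32},
  {"grip": 45, "tx": 0.37, "ty": 0.074, "tz": 0.06, "roll": -32},
])

```text
time_s: 39.15
tool_pos: [0.5427, 0.0184, 0.198]
ee_rot: [1.49, 2.737, 0.033]
contact_force: [0.3, 1.0, 1.3]
opening: 0.448
```

```bash
python3 -c "
from h import *
save('wrist','w32');goto(.5445,.0186,.149,33)"
```

```text
tx 0.0006 ty -0.0010 tz 0.0506 roll -0.1  rows>=1.0 | alt roll 179.9 j6 -0.59 yaw 32.9 pos [0.5439 0.0183 0.1996] t 39.2
```

View pics/w32.png

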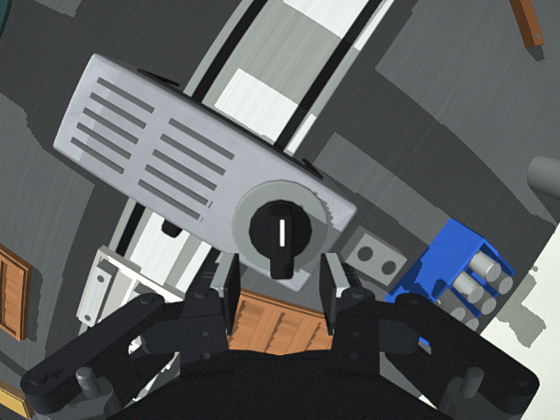

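Aligned with the switch. Descend, pinch, turn back.

Request:
carry_out([
  {"grip": 45, "tx": 0, "ty": -0.001, "tz": 0.02, "roll": 0},
  {"grip": 45, "tx": 0, "ty": -0.001, "tz": 0.04, "roll": 0},
  {"grip": 45, "tx": 0, "ty": -0.001, "tz": 0.05, "roll": 0},
  {"grip": 45, "tx": 0, "ty": -0.001, "tz": 0.05, "roll": 0},
  {"grip": 45, "tx": 0, "ty": -0.001, "tz": 0.05, "roll": 0},
  {"grip": 2, "tx": 0, "ty": -0.001, "tz": 0.05, "roll": 0},
  {"grip": 2, "tx": 0, "ty": -0.001, "tz": 0.05, "roll": 0},
  {"grip": 2, "tx": 0, "ty": -0.001, "tz": 0.05, "roll": 0},
  {"grip": 2, "tx": 0, "ty": -0.001, "tz": 0.05, "roll": 0},
  {"grip": 2, "tx": 0, "ty": -0.001, "tz": 0.05, "roll": 0},
], force=60)

```text
time_s: 40.2
tool_pos: [0.5457, 0.018, 0.1512]
ee_rot: [1.488, 2.733, 0.036]
contact_force: [-1.0, -1.3, 5.4]
opening: 0.149
```

Request:
carry_out([
  {"grip": 2, "tx": 0, "ty": 0, "tz": 0, "roll": -7},
  {"grip": 2, "tx": 0, "ty": 0, "tz": 0, "roll": -14},
  {"grip": 2, "tx": 0, "ty": 0, "tz": 0, "roll": -21},
  {"grip": 2, "tx": 0, "ty": 0, "tz": 0, "roll": -28},
  {"grip": 2, "tx": 0, "ty": 0, "tz": 0, "roll": -35},
  {"grip": 2, "tx": 0, "ty": 0, "tz": 0, "roll": -42},
  {"grip": 2, "tx": 0, "ty": 0, "tz": 0, "roll": -49},
  {"grip": 2, "tx": 0, "ty": 0, "tz": 0, "roll": -54},
  {"grip": 2, "tx": 0, "ty": 0, "tz": 0, "roll": -58},
  {"grip": 2, "tx": 0, "ty": 0, "tz": 0, "roll": -58},
  {"grip": 2, "tx": 0, "ty": 0, "tz": 0, "roll": -58},
])

```text
time_s: 41.3
tool_pos: [0.5458, 0.0186, 0.1513]
ee_rot: [-0.021, 3.104, 0.011]
contact_force: [1.6, 3.7, 0.6]
opening: 0.146
```

```bash
python3 -c "
from h import *
o=arm.get_obs();print(o['contact_force'],o['ft_torque'],o['opening']);goto(.5445,.0186,.149,91)"
```

```text
[1.58559036 3.7173719  0.55161597] [0.72059886 0.217069   0.02502414] 0.14635371186100726
tx 0.0014 ty -0.0000 tz 0.0022 roll -0.2  rows>=0.1 | alt roll 179.8 j6 -1.61 yaw 90.8 pos [0.5458 0.0186 0.1513] t 41.3
```

Request:
carry_out([
  {"grip": 45, "tx": 0, "ty": 0, "tz": 0, "roll": 0},
  {"grip": 45, "tx": 0, "ty": 0, "tz": 0, "roll": 0},
  {"grip": 45, "tx": 0, "ty": 0, "tz": 0, "roll": 0},
  {"grip": 45, "tx": 0, "ty": 0, "tz": -0.04, "roll": 0},
  {"grip": 45, "tx": 0, "ty": 0, "tz": -0.09, "roll": 0},
  {"grip": 45, "tx": 0, "ty": 0, "tz": -0.1, "roll": 0},
  {"grip": 45, "tx": 0, "ty": 0, "tz": -0.1, "roll": 0},
])

```text
time_s: 42.0
tool_pos: [0.5441, 0.0176, 0.2547]
ee_rot: [-0.021, 3.097, 0.011]
contact_force: [-0.8, -0.0, -0.9]
opening: 0.449
```

```bash
python3 -c "
from h import *
save('wrist','w33');goto(.64,-.23,.22,15)"
```

```text
tx -0.0928 ty -0.2492 tz 0.0341 roll 75.8  rows>=8.8 | alt roll -104.2 j6 -1.61 yaw 90.8 pos [0.5426 0.0177 0.2521] t 42.05
```

View pics/w33.png

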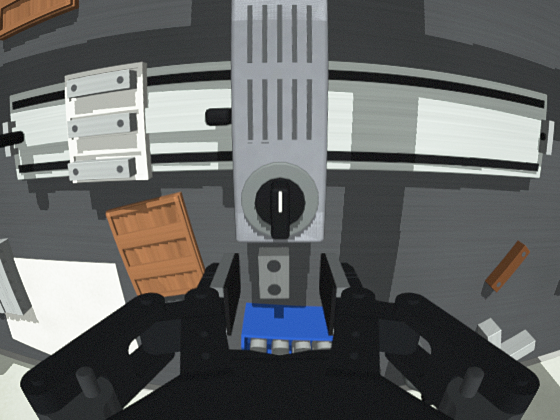

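Request:
carry_out([
  {"grip": 50, "tx": -0.093, "ty": -0.249, "tz": 0.0, "roll": 90},
  {"grip": 50, "tx": -0.093, "ty": -0.249, "tz": 0.0, "roll": 90},
  {"grip": 50, "tx": -0.093, "ty": -0.249, "tz": 0.0, "roll": 90},
  {"grip": 50, "tx": -0.093, "ty": -0.249, "tz": 0.0, "roll": 90},
  {"grip": 50, "tx": -0.093, "ty": -0.249, "tz": 0.0, "roll": 90},
  {"grip": 50, "tx": -0.093, "ty": -0.249, "tz": 0.0, "roll": 90},
  {"grip": 50, "tx": -0.093, "ty": -0.249, "tz": 0.0, "roll": 90},
  {"grip": 50, "tx": -0.093, "ty": -0.249, "tz": 0.0, "roll": 90},
  {"grip": 50, "tx": -0.093, "ty": -0.249, "tz": 0.0, "roll": 90},
  {"grip": 50, "tx": -0.093, "ty": -0.249, "tz": 0.0, "roll": 90},
  {"grip": 50, "tx": -0.093, "ty": -0.249, "tz": 0.02, "roll": 90},
  {"grip": 50, "tx": -0.093, "ty": -0.249, "tz": 0.034, "roll": 90},
  {"grip": 50, "tx": -0.093, "ty": -0.249, "tz": 0.034, "roll": 90},
])

```text
time_s: 43.35
tool_pos: [0.6372, -0.2286, 0.2141]
ee_rot: [2.194, 2.228, 0.046]
contact_force: [-0.5, -0.6, 0.3]
opening: 0.497
```

```bash
python3 -c "
from h import *
save('wrist','w34');goto(.64,-.23,.22,15);crop('w34',200,420,60,270,3.5*.8,'w34b')"
```

```text
tx -0.0010 ty 0.0020 tz -0.0038 roll -14.2  rows>=1.6 | alt roll 165.8 j6 -0.42 yaw 0.8 pos [ 0.6382 -0.229   0.2161] t 43.4
```

View pics/w34.png

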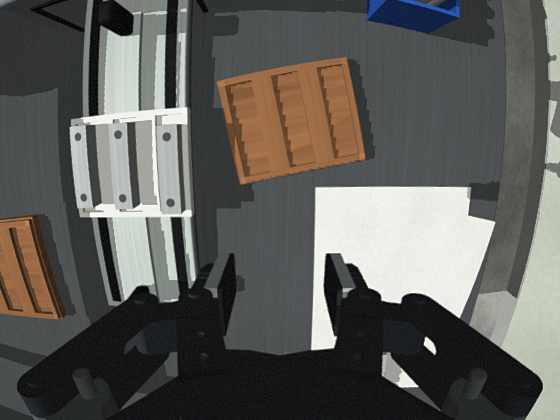

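View pics/w34b.png

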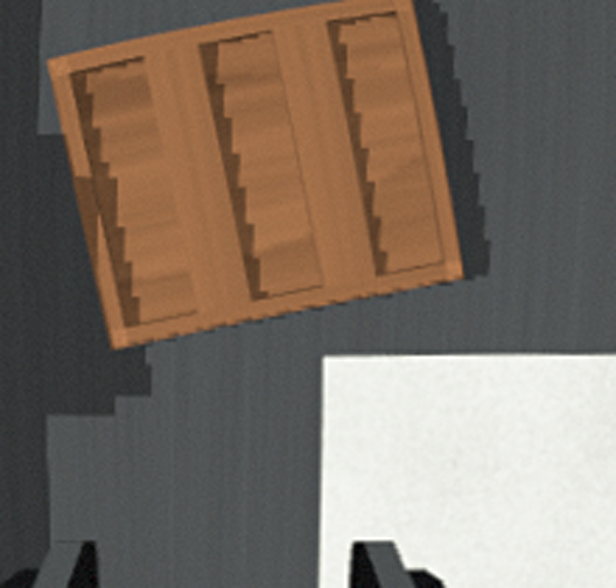

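```bash
python3 -c "
from h import *
d=load('w34');a=lambda l,z:toz(d,np.array(l)/2.8+[200,60],z,True)
B=a([(48,62),(411,-5),(462,277),(117,348)],.014);print('board',B.round(4).tolist(),B.mean(0).round(4))
for i in range(4): v=B[(i+1)%4]-B[i];print(np.linalg.norm(v).round(4),np.degrees(np.arctan2(v[1],v[0])).round(2))
for c in ([(70,76),(145,58),(197,312),(124,326)],[(199,46),(272,32),(323,287),(254,299)],[(328,22),(399,10),(446,262),(378,275)]):
    q=a(c,.014);m=q.mean(0);w=[np.linalg.norm(q[0]-q[1]),np.linalg.norm(q[2]-q[3])];L=(q[0]+q[1]-q[2]-q[3])/2
    print('ch',m.round(4),np.round(w,4),np.linalg.norm(L).round(4),np.degrees(np.arctan2(L[1],L[0])).round(2))
q=toz(d,[(78,135),(84,198),(118,135),(122,198),(167,136),(173,199)],.056,True)
for i in (0,2,4): v=q[i]-q[i+1];print('bar',q[i:i+2].mean(0).round(4),np.linalg.norm(v).round(4),np.degrees(np.arctan2(v[1],v[0])).round(2))
"
```

```text
board [[0.5747, -0.1113, 0.014], [0.7145, -0.0811, 0.014], [0.7383, -0.193, 0.014], [0.6016, -0.2236, 0.014]] [ 0.6573 -0.1522  0.014 ]
0.143 12.21
0.1144 -77.99
0.1401 -167.38
0.1155 103.47
ch [ 0.6082 -0.1629  0.014 ] [0.0294 0.029 ] 0.1005 102.07
ch [ 0.6574 -0.1519  0.014 ] [0.0284 0.0274] 0.1012 102.64
ch [ 0.7066 -0.1407  0.014 ] [0.0287 0.0282] 0.1016 102.37
bar [ 0.4283 -0.1947  0.056 ] 0.0686 91.32
bar [ 0.4776 -0.1968  0.056 ] 0.0654 90.07
bar [ 0.5333 -0.1994  0.056 ] 0.0631 93.24
```

```bash
python3 -c "
from h import *
goto(.532,-.1995,.12,1)"
```

```text
tx 0.0302 ty -0.1089 tz 0.0928 roll -0.2  rows>=2.9 | alt roll 179.8 j6 -0.42 yaw 0.8 pos [ 0.6382 -0.229   0.2161] t 43.4
```

Request:
carry_out([
  {"grip": 38, "tx": 0.015, "ty": -0.05, "tz": 0.0, "roll": 0},
  {"grip": 38, "tx": 0.03, "ty": -0.1, "tz": 0.02, "roll": 0},
  {"grip": 38, "tx": 0.03, "ty": -0.109, "tz": 0.06, "roll": 0},
  {"grip": 38, "tx": 0.03, "ty": -0.109, "tz": 0.093, "roll": 0},
  {"grip": 38, "tx": 0.03, "ty": -0.109, "tz": 0.093, "roll": 0},
  {"grip": 38, "tx": 0.03, "ty": -0.109, "tz": 0.093, "roll": 0},
])

```text
time_s: 44.0
tool_pos: [0.5322, -0.1998, 0.1203]
ee_rot: [2.192, 2.226, 0.048]
contact_force: [0.7, -0.4, 0.6]
opening: 0.378
```

```bash
python3 -c "
from h import *
save('wrist','w35');goto(.532,-.1995,.032,1);crop('w35',120,420,100,340,2.5,'w35b')"
```

```text
tx 0.0001 ty -0.0048 tz 0.0896 roll -0.1  rows>=1.8 | alt roll 179.9 j6 -0.45 yaw 0.9 pos [ 0.5335 -0.2003  0.1217] t 44.05
```

View pics/w35b.png

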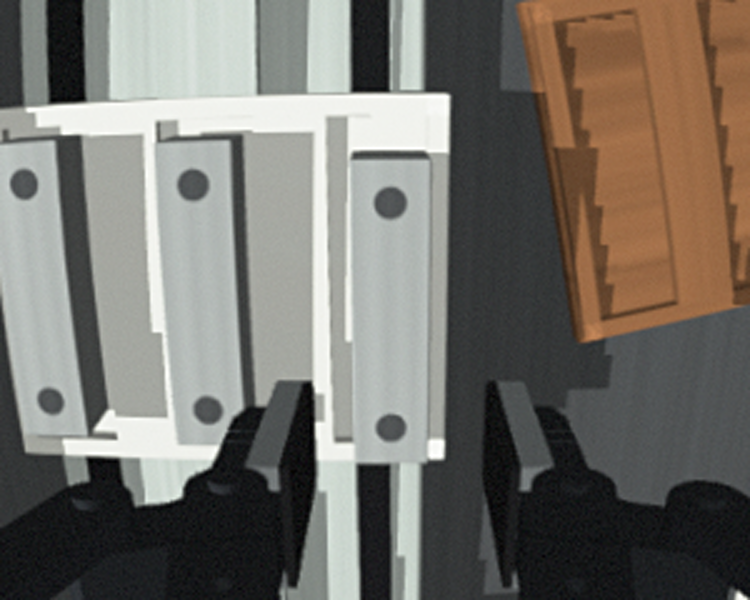

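```bash
python3 -c "
from h import *
d=load('w35');a=lambda l,z:toz(d,np.array(l)/2.5+[120,100],z,True)
for z in (.056,.061):
  q=a([(390,202),(390.5,427),(193,184),(208,409),(24,184),(50,400)],z)
  for i in (0,2,4): v=q[i]-q[i+1];print(z,'bar',q[i:i+2].mean(0).round(4),np.linalg.norm(v).round(4),np.degrees(np.arctan2(v[1],v[0])).round(2))
q=a([(449,96),(444,458),(319,118),(331,440)],.039);print(q.round(4))
goto(.5312,-.2003,.032,1)
"
```

```text
0.056 bar [ 0.5315 -0.2016  0.056 ] 0.0662 90.77
0.056 bar [ 0.4779 -0.1966  0.056 ] 0.0661 90.75
0.056 bar [ 0.4277 -0.1955  0.056 ] 0.0659 91.07
0.061 bar [ 0.5314 -0.2     0.061 ] 0.0647 90.77
0.061 bar [ 0.479  -0.1951  0.061 ] 0.0646 90.75
0.061 bar [ 0.43  -0.194  0.061] 0.0643 91.07
[[ 0.548  -0.1403  0.039 ]
 [ 0.5498 -0.2539  0.039 ]
 [ 0.511  -0.147   0.039 ]
 [ 0.5137 -0.2474  0.039 ]]
tx -0.0007 ty -0.0056 tz 0.0896 roll -0.1  rows>=1.8 | alt roll 179.9 j6 -0.45 yaw 0.9 pos [ 0.5335 -0.2003  0.1217] t 44.05
```

Request:
carry_out([
  {"grip": 38, "tx": -0.0015, "ty": -0.003, "tz": 0.04, "roll": 0},
  {"grip": 38, "tx": -0.0015, "ty": -0.004, "tz": 0.07, "roll": 0},
  {"grip": 38, "tx": -0.0015, "ty": -0.0053, "tz": 0.088, "roll": 0},
  {"grip": 38, "tx": -0.0015, "ty": -0.0053, "tz": 0.088, "roll": 0},
  {"grip": 38, "tx": -0.0015, "ty": -0.0053, "tz": 0.088, "roll": 0},
  {"grip": 10, "tx": -0.0015, "ty": -0.0053, "tz": 0.088, "roll": 0},
  {"grip": 10, "tx": -0.0015, "ty": -0.0053, "tz": 0.088, "roll": 0},
  {"grip": 10, "tx": -0.0015, "ty": -0.0053, "tz": 0.088, "roll": 0},
  {"grip": 10, "tx": -0.0015, "ty": -0.0053, "tz": 0.088, "roll": 0},
], force=80)

```text
time_s: 44.95
tool_pos: [0.5322, -0.2022, 0.0366]
ee_rot: [2.188, 2.224, 0.049]
contact_force: [-4.7, -0.0, 6.1]
opening: 0.233
```

Request:
carry_out([
  {"grip": 10, "tx": 0, "ty": 0, "tz": -0.02, "roll": 0},
  {"grip": 10, "tx": 0, "ty": 0, "tz": -0.05, "roll": 0},
  {"grip": 10, "tx": 0, "ty": 0, "tz": -0.07, "roll": 0},
  {"grip": 10, "tx": 0, "ty": 0, "tz": -0.07, "roll": 0},
])

```text
time_s: 45.35
tool_pos: [0.5334, -0.2044, 0.1122]
ee_rot: [2.181, 2.217, 0.054]
contact_force: [0.6, -0.5, -1.7]
opening: 0.229
```

```bash
python3 -c "
from h import *
o=arm.get_obs();print(o['contact_force'],o['opening']);goto(.7066,-.1407,.06,12.4)"
```

```text
[ 0.58414643 -0.51431464 -1.71489464] 0.228951085088112
tx 0.0608 ty 0.1716 tz 0.0605 roll -11.5  rows>=3.8 | alt roll 168.5 j6 -0.45 yaw 0.9 pos [ 0.5334 -0.2044  0.1122] t 45.35
```

Request:
carry_out([
  {"grip": 10, "tx": 0.015, "ty": 0.04, "tz": 0.0, "roll": -4},
  {"grip": 10, "tx": 0.03, "ty": 0.08, "tz": 0.0, "roll": -8},
  {"grip": 10, "tx": 0.045, "ty": 0.12, "tz": 0.0, "roll": -11.5},
  {"grip": 10, "tx": 0.0608, "ty": 0.16, "tz": 0.0, "roll": -11.5},
  {"grip": 10, "tx": 0.0608, "ty": 0.171, "tz": 0.03, "roll": -11.5},
  {"grip": 10, "tx": 0.0608, "ty": 0.171, "tz": 0.06, "roll": -11.5},
  {"grip": 10, "tx": 0.0608, "ty": 0.171, "tz": 0.06, "roll": -11.5},
  {"grip": 10, "tx": 0.0608, "ty": 0.171, "tz": 0.06, "roll": -11.5},
])

```text
time_s: 46.15
tool_pos: [0.7043, -0.1403, 0.0585]
ee_rot: [1.948, 2.425, 0.046]
contact_force: [-0.5, 0.1, -2.5]
opening: 0.229
```

```bash
python3 -c "
from h import *
save('wrist','w36');o=arm.get_obs();print(o['contact_force'],o['opening'],tool()[1].round(3));goto(.7066,-.1407,.013,12.4);crop('w36',120,420,100,340,2.5,'w36b')"
```

```text
[ 0.44204708  0.63060807 -2.361535  ] 0.22923837767245595 [[-0.215  0.976  0.046]
 [ 0.977  0.215  0.003]
 [-0.007  0.046 -0.999]]
tx 0.0002 ty -0.0013 tz 0.0475 roll 0.0  rows>=1.0 | alt roll -180.0 j6 -0.46 yaw 12.4 pos [ 0.7057 -0.1408  0.0605] t 46.2
```

View pics/w36b.png

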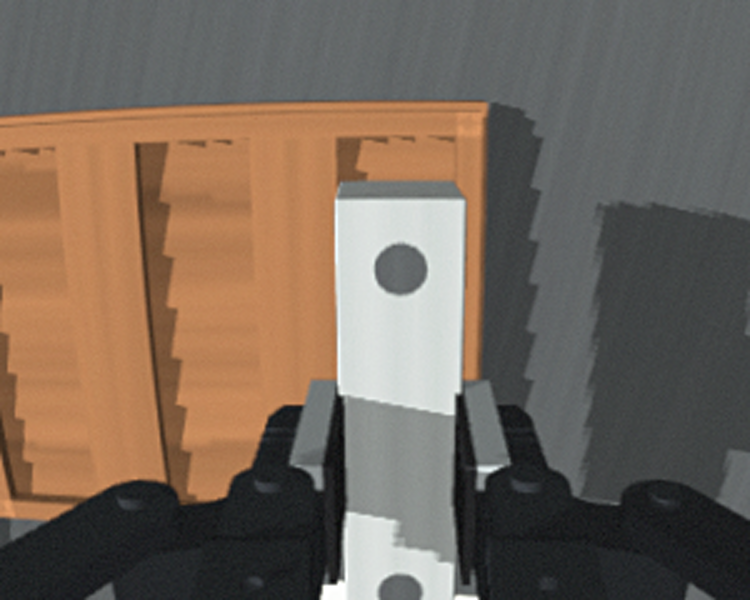

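Request:
carry_out([
  {"grip": 10, "tx": 0.0002, "ty": -0.0005, "tz": 0.02, "roll": 0},
  {"grip": 10, "tx": 0.0002, "ty": -0.001, "tz": 0.035, "roll": 0},
  {"grip": 10, "tx": 0.0002, "ty": -0.0012, "tz": 0.042, "roll": 0},
  {"grip": 10, "tx": 0.0002, "ty": -0.0012, "tz": 0.042, "roll": 0},
  {"grip": 10, "tx": 0.0002, "ty": -0.0012, "tz": 0.042, "roll": 0},
])

```text
time_s: 46.7
tool_pos: [0.7067, -0.1409, 0.0191]
ee_rot: [1.946, 2.421, 0.049]
contact_force: [0.5, -0.1, -2.8]
opening: 0.227
```

```bash
python3 -c "
from h import *
save('wrist','w37');o=arm.get_obs();print(o['contact_force'],o['opening']);goto(.7066,-.1407,.013,12.4);crop('w37',120,420,100,340,2.5,'w37b')"
```

```text
[-0.16897419  0.40365339 -2.16849349] 0.2277587080315098
tx 0.0004 ty -0.0007 tz 0.0065 roll 0.0  rows>=0.1 | alt roll -180.0 j6 -0.47 yaw 12.4 pos [ 0.7071 -0.141   0.0195] t 46.75
```

View pics/w37b.png

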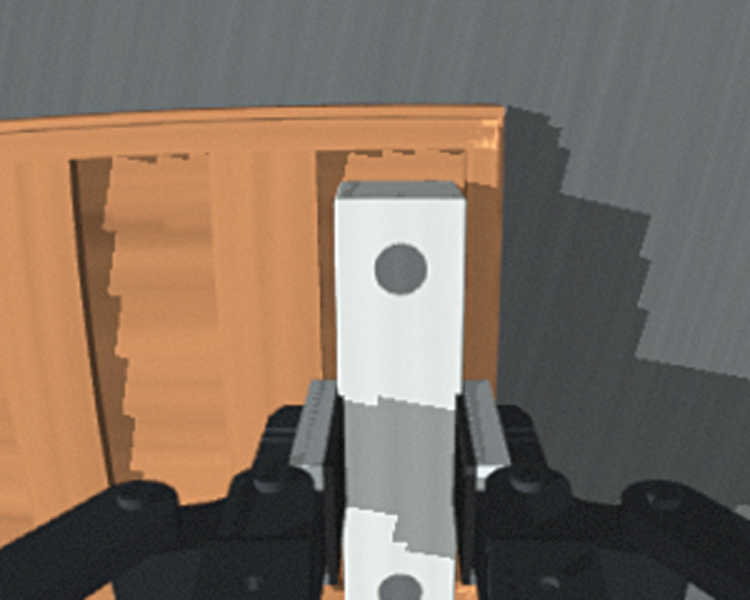

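Request:
carry_out([
  {"grip": 10, "tx": 0, "ty": -0.0014, "tz": 0.003, "roll": 0},
  {"grip": 10, "tx": 0, "ty": -0.0014, "tz": 0.0065, "roll": 0},
  {"grip": 10, "tx": 0, "ty": -0.0014, "tz": 0.0065, "roll": 0},
  {"grip": 38, "tx": 0, "ty": -0.0014, "tz": 0.0065, "roll": 0},
  {"grip": 38, "tx": 0, "ty": -0.0014, "tz": 0.0065, "roll": 0},
  {"grip": 38, "tx": 0, "ty": -0.0014, "tz": 0.0065, "roll": 0},
  {"grip": 38, "tx": 0, "ty": -0.0014, "tz": -0.03, "roll": 0},
  {"grip": 38, "tx": 0, "ty": -0.0014, "tz": -0.07, "roll": 0},
  {"grip": 38, "tx": 0, "ty": -0.001, "tz": -0.11, "roll": 0},
  {"grip": 38, "tx": 0, "ty": -0.001, "tz": -0.11, "roll": 0},
])

```text
time_s: 47.75
tool_pos: [0.7063, -0.1428, 0.1388]
ee_rot: [1.937, 2.41, 0.059]
contact_force: [0.9, -0.1, 0.3]
opening: 0.383
```

```bash
python3 -c "
from h import *
save('wrist','w38');o=arm.get_obs();print(o['contact_force'],o['opening']);goto(.4779,-.1966,.12,1);crop('w38',120,420,100,340,2.5,'w38b')"
```

```text
[-0.27478377 -0.36407329  0.37851223] 0.3773773593910176
tx -0.0041 ty -0.2335 tz 0.0023 roll 11.4  rows>=4.7 | alt roll -168.6 j6 -0.46 yaw 12.4 pos [ 0.7045 -0.1424  0.1354] t 47.8
```

View pics/w38.png

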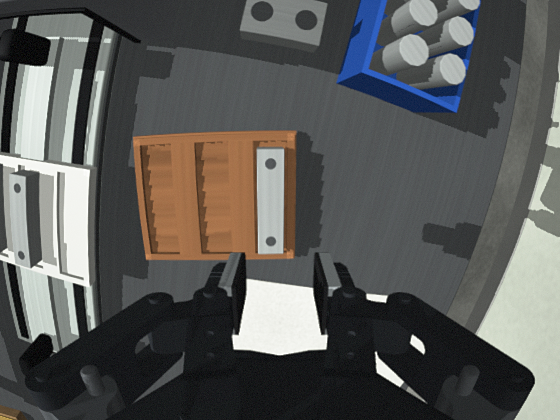

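Request:
carry_out([
  {"grip": 38, "tx": -0.004, "ty": -0.05, "tz": -0.01, "roll": 4},
  {"grip": 38, "tx": -0.004, "ty": -0.1, "tz": -0.01, "roll": 8},
  {"grip": 38, "tx": -0.004, "ty": -0.15, "tz": -0.01, "roll": 11.4},
  {"grip": 38, "tx": -0.004, "ty": -0.2, "tz": -0.01, "roll": 11.4},
  {"grip": 38, "tx": -0.004, "ty": -0.234, "tz": 0.0, "roll": 11.4},
  {"grip": 38, "tx": -0.004, "ty": -0.234, "tz": 0.01, "roll": 11.4},
  {"grip": 38, "tx": -0.004, "ty": -0.234, "tz": 0.01, "roll": 11.4},
  {"grip": 38, "tx": -0.004, "ty": -0.234, "tz": 0.01, "roll": 11.4},
])

```text
time_s: 48.6
tool_pos: [0.4785, -0.1965, 0.112]
ee_rot: [2.173, 2.212, 0.063]
contact_force: [0.6, -0.7, 0.6]
opening: 0.38
```

```bash
python3 -c "
from h import *
save('wrist','w39');o=arm.get_obs();goto(.4779,-.1966,.034,1);crop('w39',120,420,100,340,2.5,'w39b')"
```

```text
tx 0.0001 ty -0.0058 tz 0.0783 roll 0.1  rows>=1.6 | alt roll -179.9 j6 -0.49 yaw 1.1 pos [ 0.4792 -0.1966  0.1125] t 48.65
```

View pics/w39b.png

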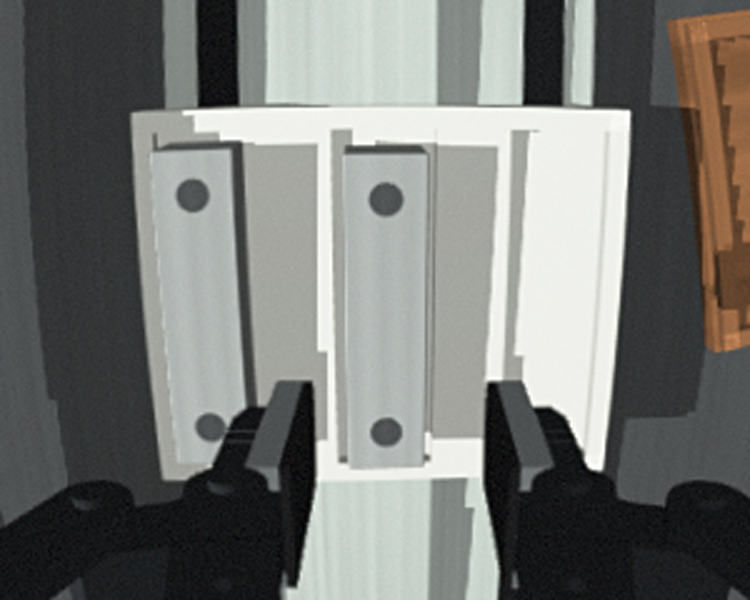

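```bash
python3 -c "
from h import *
d=load('w39');a=lambda l,z:toz(d,np.array(l)/2.5+[120,100],z,True)
q=a([(386,199),(386,432),(193,195),(210,427)],.056)
for i in (0,2): v=q[i]-q[i+1];print('bar',q[i:i+2].mean(0).round(4),np.linalg.norm(v).round(4),np.degrees(np.arctan2(v[1],v[0])).round(2))
b=q[:2].mean(0); goto(b[0],b[1],.034,1)
"
```

```text
bar [ 0.4778 -0.1967  0.056 ] 0.0662 90.7
bar [ 0.4277 -0.1954  0.056 ] 0.0661 90.96
tx 0.0000 ty -0.0059 tz 0.0783 roll 0.1  rows>=1.6 | alt roll -179.9 j6 -0.49 yaw 1.1 pos [ 0.4792 -0.1966  0.1125] t 48.65
```

Request:
carry_out([
  {"grip": 38, "tx": 0, "ty": -0.003, "tz": 0.035, "roll": 0},
  {"grip": 38, "tx": 0, "ty": -0.0045, "tz": 0.06, "roll": 0},
  {"grip": 38, "tx": 0, "ty": -0.0059, "tz": 0.079, "roll": 0},
  {"grip": 38, "tx": 0, "ty": -0.0059, "tz": 0.079, "roll": 0},
  {"grip": 38, "tx": 0, "ty": -0.0059, "tz": 0.079, "roll": 0},
  {"grip": 10, "tx": 0, "ty": -0.0059, "tz": 0.079, "roll": 0},
  {"grip": 10, "tx": 0, "ty": -0.0059, "tz": 0.079, "roll": 0},
  {"grip": 10, "tx": 0, "ty": -0.0059, "tz": 0.079, "roll": 0},
  {"grip": 10, "tx": 0, "ty": -0.0059, "tz": 0.079, "roll": 0},
], force=80)

```text
time_s: 49.55
tool_pos: [0.479, -0.1969, 0.0343]
ee_rot: [2.17, 2.21, 0.065]
contact_force: [1.7, 2.7, 4.8]
opening: 0.234
```

Request:
carry_out([
  {"grip": 10, "tx": 0, "ty": 0, "tz": -0.02, "roll": 0},
  {"grip": 10, "tx": 0, "ty": 0, "tz": -0.05, "roll": 0},
  {"grip": 10, "tx": 0, "ty": 0, "tz": -0.07, "roll": 0},
  {"grip": 10, "tx": 0, "ty": 0, "tz": -0.07, "roll": 0},
])

```text
time_s: 49.95
tool_pos: [0.4763, -0.1979, 0.1066]
ee_rot: [2.167, 2.207, 0.067]
contact_force: [0.2, -1.6, -2.6]
opening: 0.232
```

```bash
python3 -c "
from h import *
o=arm.get_obs();print(o['contact_force'],o['opening']);goto(.6574,-.1519,.06,12.4)"
```

```text
[ 0.23392231 -1.55255934 -2.64776104] 0.23212725594671013
tx 0.0429 ty 0.1785 tz 0.0581 roll -11.3  rows>=3.9 | alt roll 168.7 j6 -0.50 yaw 1.1 pos [ 0.4763 -0.1979  0.1066] t 49.95
```

Request:
carry_out([
  {"grip": 10, "tx": 0.01, "ty": 0.04, "tz": 0.0, "roll": -4},
  {"grip": 10, "tx": 0.02, "ty": 0.08, "tz": 0.0, "roll": -8},
  {"grip": 10, "tx": 0.03, "ty": 0.12, "tz": 0.0, "roll": -11.3},
  {"grip": 10, "tx": 0.043, "ty": 0.16, "tz": 0.0, "roll": -11.3},
  {"grip": 10, "tx": 0.043, "ty": 0.179, "tz": 0.03, "roll": -11.3},
  {"grip": 10, "tx": 0.043, "ty": 0.179, "tz": 0.058, "roll": -11.3},
  {"grip": 10, "tx": 0.043, "ty": 0.179, "tz": 0.058, "roll": -11.3},
  {"grip": 10, "tx": 0.043, "ty": 0.179, "tz": 0.058, "roll": -11.3},
])

```text
time_s: 50.75
tool_pos: [0.6551, -0.1511, 0.0569]
ee_rot: [1.94, 2.411, 0.055]
contact_force: [-0.2, -0.5, -3.1]
opening: 0.232
```

```bash
python3 -c "
from h import *
save('wrist','w40');o=arm.get_obs();print(o['contact_force'],o['opening'],tool()[1].round(3));goto(.6574,-.1519,.016,12.4);crop('w40',120,420,100,340,2.5,'w40b')"
```

```text
[ 0.3343161  -0.31000354 -1.66988944] 0.2326394815642175 [[-0.213  0.975  0.063]
 [ 0.977  0.214 -0.003]
 [-0.016  0.061 -0.998]]
tx 0.0003 ty -0.0019 tz 0.0430 roll -0.0  rows>=0.9 | alt roll 180.0 j6 -0.50 yaw 12.4 pos [ 0.6567 -0.1517  0.0591] t 50.8
```

View pics/w40b.png

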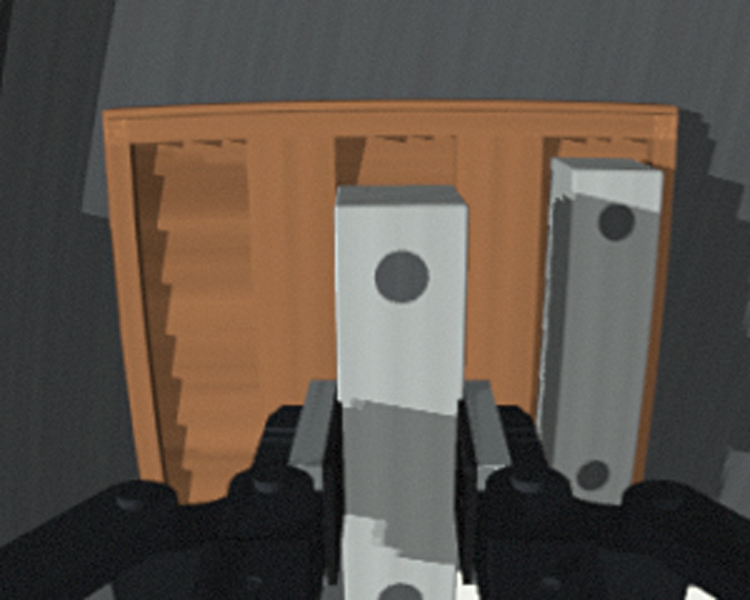

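Good alignment; descend partway and check.

Request:
carry_out([
  {"grip": 10, "tx": 0.0003, "ty": -0.001, "tz": 0.02, "roll": 0},
  {"grip": 10, "tx": 0.0003, "ty": -0.0016, "tz": 0.035, "roll": 0},
  {"grip": 10, "tx": 0.0003, "ty": -0.0022, "tz": 0.042, "roll": 0},
  {"grip": 10, "tx": 0.0003, "ty": -0.0022, "tz": 0.042, "roll": 0},
  {"grip": 10, "tx": 0.0003, "ty": -0.0022, "tz": 0.042, "roll": 0},
])

```text
time_s: 51.3
tool_pos: [0.6573, -0.1522, 0.0175]
ee_rot: [1.938, 2.407, 0.058]
contact_force: [0.4, -0.4, -2.7]
opening: 0.227
```

```bash
python3 -c "
from h import *
save('wrist','w41');o=arm.get_obs();print(o['contact_force'],o['opening']);goto(.6574,-.1519,.0105,12.4);crop('w41',120,420,100,340,2.5,'w41b')"
```

```text
[-0.22269621 -0.29684105 -3.25547547] 0.2315396252895744
tx 0.0006 ty -0.0007 tz 0.0074 roll -0.0  rows>=0.1 | alt roll 180.0 j6 -0.50 yaw 12.4 pos [ 0.6578 -0.1523  0.018 ] t 51.35
```

View pics/w41b.png

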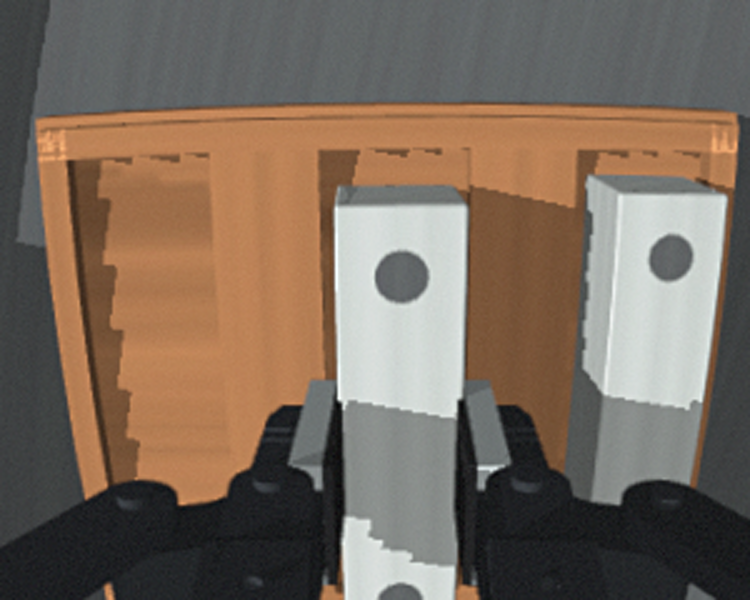

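Request:
carry_out([
  {"grip": 10, "tx": 0.0005, "ty": -0.0012, "tz": 0.004, "roll": 0},
  {"grip": 10, "tx": 0.0005, "ty": -0.0012, "tz": 0.0072, "roll": 0},
  {"grip": 10, "tx": 0.0005, "ty": -0.0012, "tz": 0.0072, "roll": 0},
  {"grip": 38, "tx": 0.0005, "ty": -0.0012, "tz": 0.0072, "roll": 0},
  {"grip": 38, "tx": 0.0005, "ty": -0.0012, "tz": 0.0072, "roll": 0},
  {"grip": 38, "tx": 0.0005, "ty": -0.0012, "tz": 0.0072, "roll": 0},
  {"grip": 38, "tx": 0.0005, "ty": -0.0012, "tz": -0.03, "roll": 0},
  {"grip": 38, "tx": 0, "ty": -0.001, "tz": -0.07, "roll": 0},
  {"grip": 38, "tx": 0, "ty": -0.001, "tz": -0.11, "roll": 0},
  {"grip": 38, "tx": 0, "ty": -0.001, "tz": -0.11, "roll": 0},
])

```text
time_s: 52.35
tool_pos: [0.6551, -0.1537, 0.1366]
ee_rot: [1.929, 2.396, 0.067]
contact_force: [1.0, -0.7, 0.9]
opening: 0.384
```

```bash
python3 -c "
from h import *
save('wrist','w42');goto(.4277,-.1954,.115,1)"
```

```text
tx 0.0071 ty -0.2301 tz 0.0020 roll 11.4  rows>=4.6 | alt roll -168.6 j6 -0.50 yaw 12.4 pos [ 0.6533 -0.1531  0.1333] t 52.4
```

View pics/w42.png

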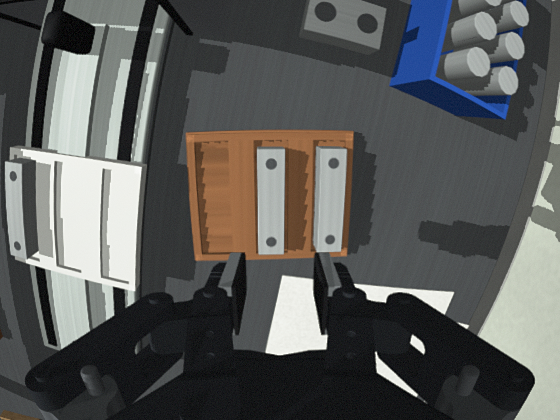

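Request:
carry_out([
  {"grip": 38, "tx": 0.007, "ty": -0.05, "tz": -0.01, "roll": 4},
  {"grip": 38, "tx": 0.007, "ty": -0.1, "tz": -0.01, "roll": 8},
  {"grip": 38, "tx": 0.007, "ty": -0.15, "tz": -0.01, "roll": 11.4},
  {"grip": 38, "tx": 0.007, "ty": -0.2, "tz": -0.01, "roll": 11.4},
  {"grip": 38, "tx": 0.007, "ty": -0.23, "tz": 0.0, "roll": 11.4},
  {"grip": 38, "tx": 0.007, "ty": -0.23, "tz": 0.005, "roll": 11.4},
  {"grip": 38, "tx": 0.007, "ty": -0.23, "tz": 0.005, "roll": 11.4},
  {"grip": 38, "tx": 0.007, "ty": -0.23, "tz": 0.005, "roll": 11.4},
])

```text
time_s: 53.2
tool_pos: [0.429, -0.1956, 0.112]
ee_rot: [2.163, 2.199, 0.074]
contact_force: [-0.7, -0.5, -0.0]
opening: 0.381
```

```bash
python3 -c "
from h import *
save('wrist','w43');o=arm.get_obs();goto(.4277,-.1954,.033,1);print(tool()[1].round(3));crop('w43',120,420,100,340,2.5,'w43b')"
```

```text
tx 0.0008 ty -0.0077 tz 0.0790 roll -0.0  rows>=1.6 | alt roll 180.0 j6 -0.54 yaw 1.0 pos [ 0.4295 -0.1956  0.1124] t 53.25
[[-0.017  0.997  0.074]
 [ 1.     0.017 -0.006]
 [-0.007  0.074 -0.997]]
```

View pics/w43b.png

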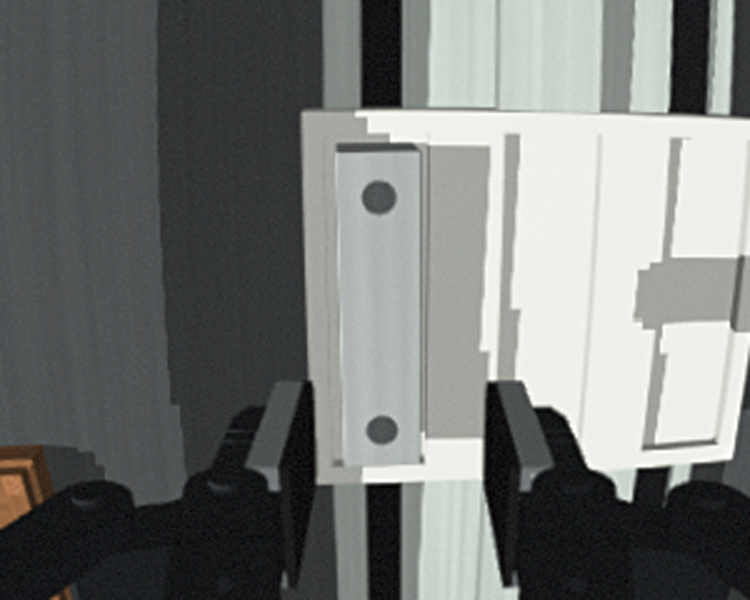

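Request:
carry_out([
  {"grip": 38, "tx": 0.0005, "ty": -0.004, "tz": 0.035, "roll": 0},
  {"grip": 38, "tx": 0.0005, "ty": -0.006, "tz": 0.06, "roll": 0},
  {"grip": 38, "tx": 0.0005, "ty": -0.0077, "tz": 0.0785, "roll": 0},
  {"grip": 38, "tx": 0.0005, "ty": -0.0077, "tz": 0.0785, "roll": 0},
  {"grip": 38, "tx": 0.0005, "ty": -0.0077, "tz": 0.0785, "roll": 0},
  {"grip": 10, "tx": 0.0005, "ty": -0.0077, "tz": 0.0785, "roll": 0},
  {"grip": 10, "tx": 0.0005, "ty": -0.0077, "tz": 0.0785, "roll": 0},
  {"grip": 10, "tx": 0.0005, "ty": -0.0077, "tz": 0.0785, "roll": 0},
  {"grip": 10, "tx": 0.0005, "ty": -0.0077, "tz": 0.0785, "roll": 0},
], force=80)

```text
time_s: 54.15
tool_pos: [0.4289, -0.196, 0.0345]
ee_rot: [2.16, 2.197, 0.076]
contact_force: [3.1, 2.2, 3.8]
opening: 0.236
```

Request:
carry_out([
  {"grip": 10, "tx": 0, "ty": 0, "tz": -0.02, "roll": 0},
  {"grip": 10, "tx": 0, "ty": 0, "tz": -0.05, "roll": 0},
  {"grip": 10, "tx": 0, "ty": 0, "tz": -0.07, "roll": 0},
  {"grip": 10, "tx": 0, "ty": 0, "tz": -0.07, "roll": 0},
])

```text
time_s: 54.55
tool_pos: [0.4247, -0.1965, 0.1064]
ee_rot: [2.157, 2.194, 0.077]
contact_force: [1.1, -0.5, -3.9]
opening: 0.23
```

```bash
python3 -c "
from h import *
o=arm.get_obs();print(o['contact_force'],o['opening']);goto(.6082,-.1629,.06,12.4)"
```

```text
[ 1.1273867  -0.47948739 -3.86770224] 0.2298959723622403
tx 0.0311 ty 0.1797 tz 0.0607 roll -11.4  rows>=3.8 | alt roll 168.6 j6 -0.55 yaw 1.0 pos [ 0.4247 -0.1965  0.1064] t 54.55
```

Request:
carry_out([
  {"grip": 10, "tx": 0.01, "ty": 0.04, "tz": 0.0, "roll": -4},
  {"grip": 10, "tx": 0.02, "ty": 0.08, "tz": 0.0, "roll": -8},
  {"grip": 10, "tx": 0.03, "ty": 0.12, "tz": 0.0, "roll": -11.4},
  {"grip": 10, "tx": 0.031, "ty": 0.16, "tz": 0.01, "roll": -11.4},
  {"grip": 10, "tx": 0.031, "ty": 0.18, "tz": 0.04, "roll": -11.4},
  {"grip": 10, "tx": 0.031, "ty": 0.18, "tz": 0.06, "roll": -11.4},
  {"grip": 10, "tx": 0.031, "ty": 0.18, "tz": 0.06, "roll": -11.4},
  {"grip": 10, "tx": 0.031, "ty": 0.18, "tz": 0.06, "roll": -11.4},
])

```text
time_s: 55.35
tool_pos: [0.6059, -0.1623, 0.0579]
ee_rot: [1.929, 2.398, 0.064]
contact_force: [0.8, -0.5, -3.2]
opening: 0.233
```

```bash
python3 -c "
from h import *
save('wrist','w44');o=arm.get_obs();print(o['contact_force'],o['opening'],tool()[1].round(3));goto(.6082,-.1629,.016,12.4);crop('w44',120,420,100,340,2.5,'w44b')"
```

```text
[-0.57423776 -1.28703726 -2.63019636] 0.2333150120595764 [[-0.213  0.974  0.078]
 [ 0.977  0.214 -0.008]
 [-0.025  0.075 -0.997]]
tx 0.0008 ty -0.0023 tz 0.0436 roll -0.0  rows>=0.9 | alt roll 180.0 j6 -0.54 yaw 12.4 pos [ 0.6072 -0.1628  0.0597] t 55.4
```

View pics/w44b.png

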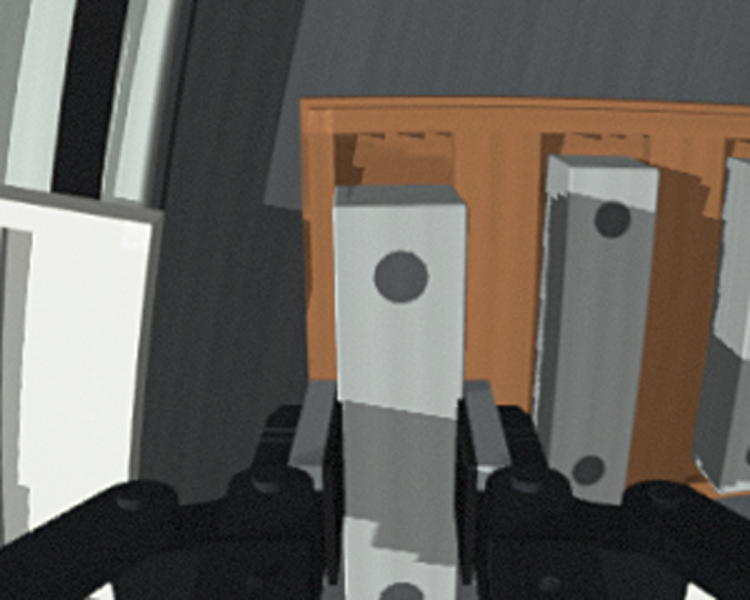

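Request:
carry_out([
  {"grip": 10, "tx": 0.0005, "ty": -0.001, "tz": 0.02, "roll": 0},
  {"grip": 10, "tx": 0.0005, "ty": -0.002, "tz": 0.035, "roll": 0},
  {"grip": 10, "tx": 0.0005, "ty": -0.0028, "tz": 0.042, "roll": 0},
  {"grip": 10, "tx": 0.0005, "ty": -0.0028, "tz": 0.042, "roll": 0},
  {"grip": 10, "tx": 0.0005, "ty": -0.0028, "tz": 0.042, "roll": 0},
])

```text
time_s: 55.9
tool_pos: [0.6078, -0.1635, 0.018]
ee_rot: [1.928, 2.395, 0.066]
contact_force: [0.7, 0.0, -2.9]
opening: 0.237
```

```bash
python3 -c "
from h import *
save('wrist','w45');o=arm.get_obs();print(o['contact_force'],o['opening']);goto(.6082,-.1629,.0105,12.4);crop('w45',120,420,100,340,2.5,'w45b')"
```

```text
[ 0.37180461 -0.92709902 -3.29773332] 0.23178940917954732
tx 0.0009 ty -0.0005 tz 0.0079 roll -0.0  rows>=0.2 | alt roll 180.0 j6 -0.54 yaw 12.4 pos [ 0.6083 -0.1636  0.0184] t 55.95
```

View pics/w45b.png

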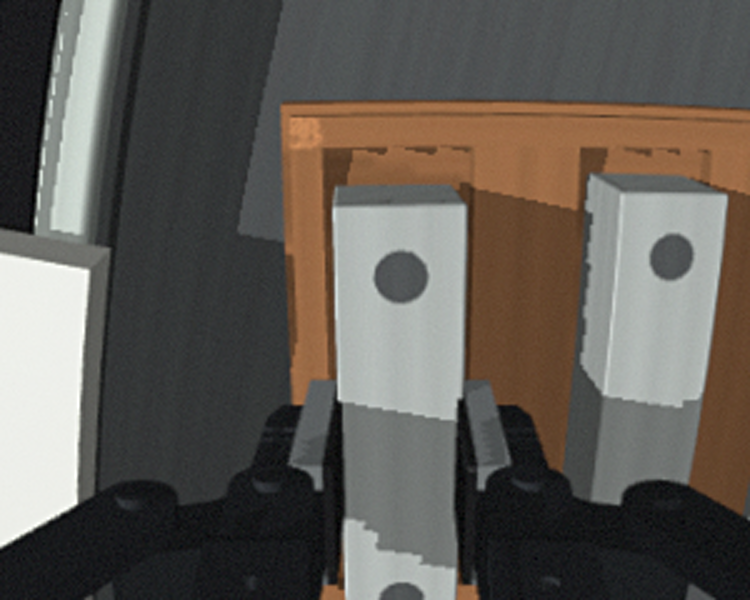

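Request:
carry_out([
  {"grip": 10, "tx": 0.0008, "ty": -0.0008, "tz": 0.004, "roll": 0},
  {"grip": 10, "tx": 0.0008, "ty": -0.0008, "tz": 0.0075, "roll": 0},
  {"grip": 10, "tx": 0.0008, "ty": -0.0008, "tz": 0.0075, "roll": 0},
  {"grip": 38, "tx": 0.0008, "ty": -0.0008, "tz": 0.0075, "roll": 0},
  {"grip": 38, "tx": 0.0008, "ty": -0.0008, "tz": 0.0075, "roll": 0},
  {"grip": 38, "tx": 0.0008, "ty": -0.0008, "tz": 0.0075, "roll": 0},
  {"grip": 38, "tx": 0.0008, "ty": -0.0008, "tz": -0.03, "roll": 0},
  {"grip": 38, "tx": 0, "ty": -0.001, "tz": -0.07, "roll": 0},
  {"grip": 38, "tx": 0, "ty": -0.001, "tz": -0.12, "roll": 0},
  {"grip": 38, "tx": -0.02, "ty": 0.03, "tz": -0.17, "roll": 0},
  {"grip": 38, "tx": -0.02, "ty": 0.05, "tz": -0.2, "roll": 0},
  {"grip": 38, "tx": -0.02, "ty": 0.05, "tz": -0.2, "roll": 0},
])

```text
time_s: 57.15
tool_pos: [0.6525, -0.1722, 0.2326]
ee_rot: [1.916, 2.381, 0.077]
contact_force: [0.4, 0.1, 0.7]
opening: 0.381
```

```bash
python3 -c "
from h import *
save('wrist','w46');crop('w46',180,400,80,280,3,'w46b');print(tool()[0],tool()[1].round(3))"
```

```text
[ 0.64948884 -0.17160478  0.22838779] [[-0.213  0.973  0.09 ]
 [ 0.977  0.215 -0.012]
 [-0.031  0.085 -0.996]]
```

View pics/w46b.png

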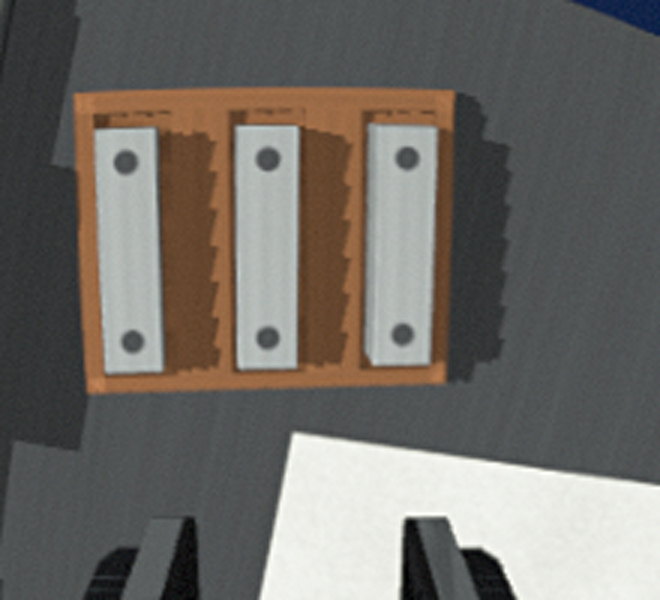

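```bash
python3 -c "
from h import *
d=load('w46');a=lambda l,z:toz(d,np.array(l)/3+[180,80],z,True)
q=a([(125,162),(133,342),(268,159),(268,338),(407,158),(402.5,334)],.031)
B=a([(75,95),(454,91),(446,383),(90,393)],.014);b=B.mean(0);e=(B[1]+B[2]-B[0]-B[3])/2;e/=np.linalg.norm(e);yw=np.degrees(np.arctan2(e[1],e[0]));print('board',b.round(4),yw)
ex=e[:2];ey=np.array([-e[1],e[0]])
for i in (0,2,4):
  m=q[i:i+2].mean(0);v=q[i]-q[i+1];r=m[:2]-b[:2];print('bar',m.round(4),np.linalg.norm(v).round(4),'ang',(np.degrees(np.arctan2(v[1],v[0]))-90-yw).round(2),'local',(r@ex).round(4),(r@ey).round(4))
"
```

```text
board [ 0.6564 -0.151   0.014 ] 12.536982029312826
bar [ 0.6061 -0.1626  0.031 ] 0.0662 ang 0.35 local -0.0516 -0.0003
bar [ 0.6554 -0.1517  0.031 ] 0.066 ang -0.51 local -0.0011 -0.0004
bar [ 0.7046 -0.1404  0.031 ] 0.066 ang -0.35 local 0.0494 -0.0001
```

```bash
python3 -c "
from h import *
goto(.4813,-.3505,.16,1)"
```

```text
tx -0.1368 ty -0.2079 tz 0.0551 roll 11.4  rows>=5.1 | alt roll -168.6 j6 -0.53 yaw 12.4 pos [ 0.6495 -0.1716  0.2284] t 57.2
```

Request:
carry_out([
  {"grip": 45, "tx": -0.137, "ty": -0.208, "tz": 0.0, "roll": 11.4},
  {"grip": 45, "tx": -0.137, "ty": -0.208, "tz": 0.0, "roll": 11.4},
  {"grip": 45, "tx": -0.137, "ty": -0.208, "tz": 0.0, "roll": 11.4},
  {"grip": 45, "tx": -0.137, "ty": -0.208, "tz": 0.0, "roll": 11.4},
  {"grip": 45, "tx": -0.137, "ty": -0.208, "tz": 0.0, "roll": 11.4},
  {"grip": 45, "tx": -0.137, "ty": -0.208, "tz": 0.02, "roll": 11.4},
  {"grip": 45, "tx": -0.137, "ty": -0.208, "tz": 0.055, "roll": 11.4},
  {"grip": 45, "tx": -0.137, "ty": -0.208, "tz": 0.055, "roll": 11.4},
  {"grip": 45, "tx": -0.137, "ty": -0.208, "tz": 0.055, "roll": 11.4},
])

```text
time_s: 58.1
tool_pos: [0.4799, -0.3496, 0.1585]
ee_rot: [2.154, 2.19, 0.084]
contact_force: [1.0, 0.3, 0.7]
opening: 0.449
```

```bash
python3 -c "
from h import *
save('wrist','w47');print(tool()[1].round(3));goto(.4813,-.3505,.115,1);goto(.4813,-.3505,.054,1)"
```

```text
[[-0.017  0.996  0.09 ]
 [ 1.     0.018 -0.011]
 [-0.013  0.089 -0.996]]
tx 0.0004 ty -0.0039 tz 0.0450 roll 0.0  rows>=0.9 | alt roll -180.0 j6 -0.74 yaw 1.0 pos [ 0.4811 -0.3503  0.1602] t 58.15
tx 0.0012 ty -0.0093 tz 0.1058 roll 0.0  rows>=2.1 | alt roll -180.0 j6 -0.74 yaw 1.0 pos [ 0.4811 -0.3503  0.1602] t 58.15
```

View pics/w47.png

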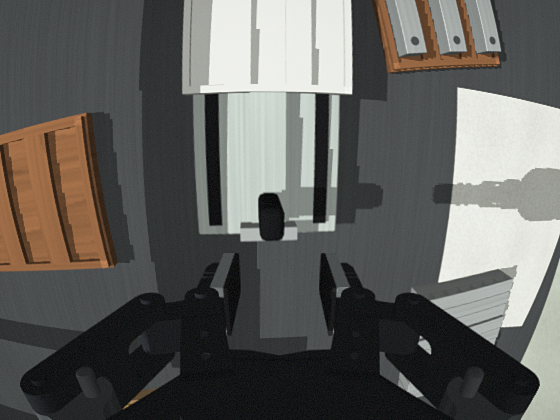

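Request:
carry_out([
  {"grip": 45, "tx": 0.0004, "ty": -0.003, "tz": 0.03, "roll": 0},
  {"grip": 45, "tx": 0.0006, "ty": -0.006, "tz": 0.06, "roll": 0},
  {"grip": 45, "tx": 0.001, "ty": -0.009, "tz": 0.095, "roll": 0},
  {"grip": 45, "tx": 0.0012, "ty": -0.009, "tz": 0.105, "roll": 0},
  {"grip": 45, "tx": 0.0012, "ty": -0.009, "tz": 0.105, "roll": 0},
  {"grip": 45, "tx": 0.0012, "ty": -0.009, "tz": 0.105, "roll": 0},
  {"grip": 5, "tx": 0.0012, "ty": -0.009, "tz": 0.105, "roll": 0},
  {"grip": 5, "tx": 0.0012, "ty": -0.009, "tz": 0.105, "roll": 0},
  {"grip": 5, "tx": 0.0012, "ty": -0.009, "tz": 0.105, "roll": 0},
  {"grip": 5, "tx": 0.0012, "ty": -0.009, "tz": 0.105, "roll": 0},
], force=70)

```text
time_s: 59.15
tool_pos: [0.4824, -0.3518, 0.0577]
ee_rot: [2.148, 2.188, 0.082]
contact_force: [-0.5, 0.6, 6.2]
opening: 0.204
```

```bash
python3 -c "
from h import *
o=arm.get_obs();print(o['contact_force'],o['ft_torque'],o['opening'],tool()[1].round(3));p=tool()[0]
goto(p[0]-.21*np.sin(np.radians(1)),p[1]+.21,p[2],1)"
```

```text
[-0.52481663  0.57652976  6.20364142] [-0.04036714  1.43309831  0.02651697] 0.20391272056257004 [[-0.018  0.996  0.091]
 [ 1.     0.019 -0.014]
 [-0.016  0.091 -0.996]]
tx 0.2100 ty 0.0003 tz -0.0033 roll 0.1  rows>=4.2 | alt roll -179.9 j6 -0.76 yaw 1.1 pos [ 0.4824 -0.3518  0.0577] t 59.15
```

Request:
carry_out([
  {"grip": 5, "tx": 0.004, "ty": 0, "tz": 0, "roll": 0},
  {"grip": 5, "tx": 0.01, "ty": 0, "tz": -0.0002, "roll": 0},
  {"grip": 5, "tx": 0.019, "ty": 0, "tz": -0.0003, "roll": 0},
  {"grip": 5, "tx": 0.03, "ty": 0, "tz": -0.0005, "roll": 0},
  {"grip": 5, "tx": 0.042, "ty": 0, "tz": -0.0007, "roll": 0},
  {"grip": 5, "tx": 0.054, "ty": 0, "tz": -0.0009, "roll": 0},
  {"grip": 5, "tx": 0.066, "ty": 0, "tz": -0.001, "roll": 0},
  {"grip": 5, "tx": 0.078, "ty": 0, "tz": -0.0012, "roll": 0},
  {"grip": 5, "tx": 0.09, "ty": 0, "tz": -0.0014, "roll": 0},
  {"grip": 5, "tx": 0.102, "ty": 0, "tz": -0.0016, "roll": 0},
  {"grip": 5, "tx": 0.114, "ty": 0, "tz": -0.0018, "roll": 0},
  {"grip": 5, "tx": 0.126, "ty": 0, "tz": -0.002, "roll": 0},
  {"grip": 5, "tx": 0.138, "ty": 0, "tz": -0.0022, "roll": 0},
  {"grip": 5, "tx": 0.15, "ty": 0, "tz": -0.0024, "roll": 0},
  {"grip": 5, "tx": 0.162, "ty": 0, "tz": -0.0026, "roll": 0},
  {"grip": 5, "tx": 0.174, "ty": 0, "tz": -0.0028, "roll": 0},
  {"grip": 5, "tx": 0.186, "ty": 0, "tz": -0.003, "roll": 0},
  {"grip": 5, "tx": 0.197, "ty": 0, "tz": -0.0032, "roll": 0},
  {"grip": 5, "tx": 0.206, "ty": 0, "tz": -0.0033, "roll": 0},
  {"grip": 5, "tx": 0.21, "ty": 0, "tz": -0.0033, "roll": 0},
])

```text
time_s: 61.15
tool_pos: [0.4791, -0.1404, 0.0578]
ee_rot: [2.146, 2.187, 0.085]
contact_force: [7.6, -3.1, -10.4]
opening: 0.207
```

```bash
python3 -c "
from h import *
o=arm.get_obs();print(o['contact_force'],o['opening'],tool()[0]);save('scene','s48')"
```

```text
[  7.58874719  -3.08417879 -10.41405144] 0.20718628366979822 [ 0.47909943 -0.14042133  0.05777965]
```

View pics/s48.png

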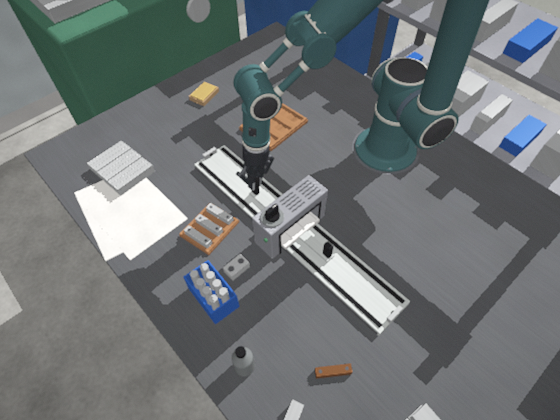

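Request:
carry_out([
  {"grip": 45, "tx": 0, "ty": 0, "tz": 0, "roll": 0},
  {"grip": 45, "tx": 0, "ty": 0, "tz": 0, "roll": 0},
  {"grip": 45, "tx": 0, "ty": 0, "tz": 0, "roll": 0},
  {"grip": 45, "tx": 0, "ty": 0.002, "tz": -0.03, "roll": 0},
  {"grip": 45, "tx": 0, "ty": 0.006, "tz": -0.08, "roll": 0},
  {"grip": 45, "tx": 0, "ty": 0.01, "tz": -0.13, "roll": 0},
  {"grip": 45, "tx": 0, "ty": 0.014, "tz": -0.18, "roll": 0},
  {"grip": 45, "tx": 0, "ty": 0.016, "tz": -0.2, "roll": 0},
  {"grip": 45, "tx": 0, "ty": 0.016, "tz": -0.2, "roll": 0},
])

```text
time_s: 62.1
tool_pos: [0.4793, -0.1381, 0.2645]
ee_rot: [2.14, 2.18, 0.093]
contact_force: [-0.3, 0.1, -0.4]
opening: 0.451
```

```bash
python3 -c "
from h import *
print(tool()[1].round(3));goto(.474,.13,.26,1);goto(.474,.13,.2,1)"
```

```text
[[-0.017  0.995  0.103]
 [ 1.     0.019 -0.017]
 [-0.018  0.103 -0.995]]
tx 0.2681 ty -0.0005 tz -0.0005 roll 0.1  rows>=5.4 | alt roll -179.9 j6 -0.37 yaw 1.1 pos [ 0.4793 -0.1381  0.2645] t 62.1
tx 0.2693 ty -0.0067 tz 0.0592 roll 0.1  rows>=5.5 | alt roll -179.9 j6 -0.37 yaw 1.1 pos [ 0.4793 -0.1381  0.2645] t 62.1
```

Request:
carry_out([
  {"grip": 45, "tx": 0.268, "ty": -0.0005, "tz": -0.005, "roll": 0},
  {"grip": 45, "tx": 0.268, "ty": -0.0005, "tz": -0.005, "roll": 0},
  {"grip": 45, "tx": 0.268, "ty": -0.0005, "tz": -0.005, "roll": 0},
  {"grip": 45, "tx": 0.268, "ty": -0.0005, "tz": -0.005, "roll": 0},
  {"grip": 45, "tx": 0.268, "ty": -0.0005, "tz": -0.005, "roll": 0},
  {"grip": 45, "tx": 0.268, "ty": -0.001, "tz": 0.0, "roll": 0},
  {"grip": 45, "tx": 0.268, "ty": -0.003, "tz": 0.03, "roll": 0},
  {"grip": 45, "tx": 0.269, "ty": -0.0067, "tz": 0.059, "roll": 0},
  {"grip": 45, "tx": 0.269, "ty": -0.0067, "tz": 0.059, "roll": 0},
  {"grip": 45, "tx": 0.269, "ty": -0.0067, "tz": 0.059, "roll": 0},
])

```text
time_s: 63.1
tool_pos: [0.4729, 0.1294, 0.1989]
ee_rot: [2.142, 2.181, 0.088]
contact_force: [0.3, -0.1, 0.6]
opening: 0.45
```

```bash
python3 -c "
from h import *
save('wrist','w49');print(tool()[0],tool()[1].round(3));crop('w49',180,380,80,280,3,'w49b')"
```

```text
[0.47414519 0.12954963 0.20050827] [[-0.017  0.995  0.103]
 [ 1.     0.019 -0.017]
 [-0.018  0.103 -0.995]]
```

View pics/w49b.png

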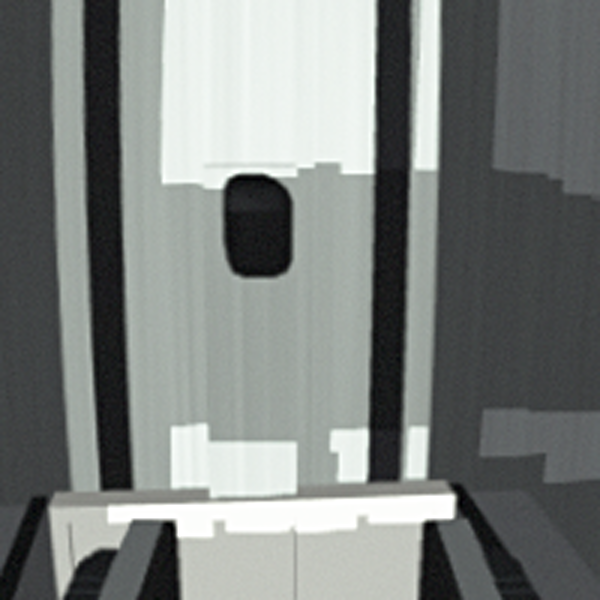

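```bash
python3 -c "
from h import *
d=load('w49');a=lambda l,z:toz(d,np.array(l)/3+[180,80],z,True)
q=a([(228,225),(292,225),(259,176),(259,272)],.09);print(q.round(4).tolist())
goto(.4738,.17,.115,1);goto(.4742,.17,.055,1)"
```

```text
[[0.4639, 0.1713, 0.09], [0.481, 0.1714, 0.09], [0.472, 0.1844, 0.09], [0.4723, 0.1586, 0.09]]
tx 0.0420 ty -0.0084 tz 0.0843 roll 0.1  rows>=1.9 | alt roll -179.9 j6 0.25 yaw 1.1 pos [0.4741 0.1295 0.2005] t 63.15
tx 0.0431 ty -0.0141 tz 0.1440 roll 0.1  rows>=3.0 | alt roll -179.9 j6 0.25 yaw 1.1 pos [0.4741 0.1295 0.2005] t 63.15
```

Request:
carry_out([
  {"grip": 45, "tx": 0.042, "ty": -0.003, "tz": 0.03, "roll": 0},
  {"grip": 45, "tx": 0.0425, "ty": -0.007, "tz": 0.07, "roll": 0},
  {"grip": 45, "tx": 0.0425, "ty": -0.009, "tz": 0.085, "roll": 0},
  {"grip": 45, "tx": 0.0425, "ty": -0.009, "tz": 0.09, "roll": 0},
  {"grip": 45, "tx": 0.0425, "ty": -0.012, "tz": 0.12, "roll": 0},
  {"grip": 45, "tx": 0.0432, "ty": -0.0143, "tz": 0.143, "roll": 0},
  {"grip": 45, "tx": 0.0432, "ty": -0.0143, "tz": 0.143, "roll": 0},
  {"grip": 45, "tx": 0.0432, "ty": -0.0143, "tz": 0.143, "roll": 0},
  {"grip": 5, "tx": 0.0432, "ty": -0.0143, "tz": 0.143, "roll": 0},
  {"grip": 5, "tx": 0.0432, "ty": -0.0143, "tz": 0.143, "roll": 0},
  {"grip": 5, "tx": 0.0432, "ty": -0.0143, "tz": 0.143, "roll": 0},
  {"grip": 5, "tx": 0.0432, "ty": -0.0143, "tz": 0.143, "roll": 0},
])

```text
time_s: 64.35
tool_pos: [0.4746, 0.1705, 0.0586]
ee_rot: [2.142, 2.178, 0.094]
contact_force: [-3.0, -0.3, 8.1]
opening: 0.21
```

```bash
python3 -c "
from h import *
save('wrist','w50');o=arm.get_obs();print(o['contact_force'],o['ft_torque'],o['opening']);p=tool()[0]
goto(p[0]-.21*np.sin(np.radians(1)),p[1]+.21,p[2],1)"
```

```text
[-1.90670384 -0.64661445  7.91461162] [-0.06637021  1.6983109  -0.03214234] 0.2057511173847974
tx 0.2100 ty 0.0001 tz -0.0037 roll 0.0  rows>=4.2 | alt roll -180.0 j6 0.36 yaw 1.0 pos [0.4746 0.1706 0.0586] t 64.4
```

View pics/w50.png

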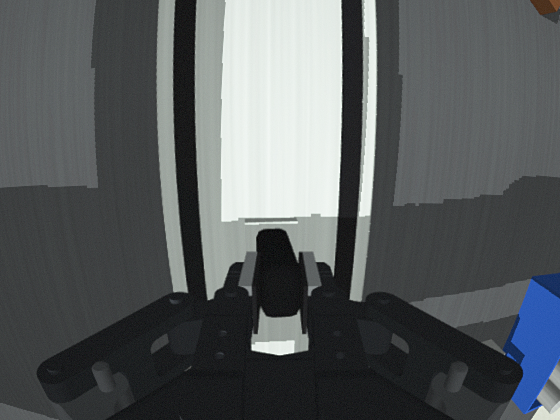

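Request:
carry_out([
  {"grip": 5, "tx": 0.004, "ty": 0, "tz": 0, "roll": 0},
  {"grip": 5, "tx": 0.01, "ty": 0, "tz": -0.0002, "roll": 0},
  {"grip": 5, "tx": 0.019, "ty": 0, "tz": -0.0003, "roll": 0},
  {"grip": 5, "tx": 0.03, "ty": 0, "tz": -0.0005, "roll": 0},
  {"grip": 5, "tx": 0.042, "ty": 0, "tz": -0.0007, "roll": 0},
  {"grip": 5, "tx": 0.054, "ty": 0, "tz": -0.0009, "roll": 0},
  {"grip": 5, "tx": 0.066, "ty": 0, "tz": -0.001, "roll": 0},
  {"grip": 5, "tx": 0.078, "ty": 0, "tz": -0.0013, "roll": 0},
  {"grip": 5, "tx": 0.09, "ty": 0, "tz": -0.0016, "roll": 0},
  {"grip": 5, "tx": 0.102, "ty": 0, "tz": -0.0018, "roll": 0},
  {"grip": 5, "tx": 0.114, "ty": 0, "tz": -0.002, "roll": 0},
  {"grip": 5, "tx": 0.126, "ty": 0, "tz": -0.0022, "roll": 0},
  {"grip": 5, "tx": 0.138, "ty": 0, "tz": -0.0024, "roll": 0},
  {"grip": 5, "tx": 0.15, "ty": 0, "tz": -0.0026, "roll": 0},
  {"grip": 5, "tx": 0.162, "ty": 0, "tz": -0.0028, "roll": 0},
  {"grip": 5, "tx": 0.174, "ty": 0, "tz": -0.003, "roll": 0},
  {"grip": 5, "tx": 0.186, "ty": 0, "tz": -0.0033, "roll": 0},
  {"grip": 5, "tx": 0.197, "ty": 0, "tz": -0.0035, "roll": 0},
  {"grip": 5, "tx": 0.204, "ty": 0, "tz": -0.0036, "roll": 0},
  {"grip": 5, "tx": 0.208, "ty": 0, "tz": -0.0036, "roll": 0},
])

```text
time_s: 66.4
tool_pos: [0.4713, 0.3797, 0.0587]
ee_rot: [2.141, 2.179, 0.096]
contact_force: [6.5, -2.5, -3.8]
opening: 0.206
```

Request:
carry_out([
  {"grip": 5, "tx": 0.002, "ty": 0, "tz": 0, "roll": 0},
  {"grip": 5, "tx": 0.004, "ty": 0, "tz": 0, "roll": 0},
  {"grip": 5, "tx": 0.006, "ty": 0, "tz": 0, "roll": 0},
  {"grip": 5, "tx": 0.006, "ty": 0, "tz": 0, "roll": 0},
])

```text
time_s: 66.8
tool_pos: [0.4713, 0.3864, 0.0587]
ee_rot: [2.141, 2.179, 0.097]
contact_force: [4.0, 1.4, -3.8]
opening: 0.205
```

```bash
python3 -c "
from h import *
o=arm.get_obs();print(o['contact_force'],o['opening'],tool()[0])"
```

```text
[ 4.01938802  1.42505576 -3.80464716] 0.20513985906502485 [0.47128749 0.38635929 0.05874461]
```

Request:
carry_out([
  {"grip": 5, "tx": 0.001, "ty": 0, "tz": 0, "roll": 0},
  {"grip": 5, "tx": 0.003, "ty": 0, "tz": 0, "roll": 0},
  {"grip": 5, "tx": 0.003, "ty": 0, "tz": 0, "roll": 0},
  {"grip": 5, "tx": 0.003, "ty": 0, "tz": 0, "roll": 0},
])

```text
time_s: 67.2
tool_pos: [0.4712, 0.3886, 0.0587]
ee_rot: [2.141, 2.178, 0.095]
contact_force: [4.2, -3.9, -1.7]
opening: 0.206
```

```bash
python3 -c "
from h import *
o=arm.get_obs();print(o['contact_force'],o['opening'],tool()[0])"
```

```text
[ 4.21119311 -3.90113838 -1.69791631] 0.20637712598459718 [0.47124373 0.38862845 0.05873999]
```

Request:
carry_out([
  {"grip": 45, "tx": 0, "ty": 0, "tz": 0, "roll": 0},
  {"grip": 45, "tx": 0, "ty": 0, "tz": 0, "roll": 0},
  {"grip": 45, "tx": 0, "ty": 0, "tz": 0, "roll": 0},
  {"grip": 45, "tx": 0, "ty": 0.003, "tz": -0.03, "roll": 0},
  {"grip": 45, "tx": 0, "ty": 0.007, "tz": -0.07, "roll": 0},
  {"grip": 45, "tx": 0, "ty": 0.012, "tz": -0.12, "roll": 0},
  {"grip": 45, "tx": -0.04, "ty": 0.016, "tz": -0.16, "roll": 0},
  {"grip": 45, "tx": -0.06, "ty": 0.016, "tz": -0.16, "roll": 0},
  {"grip": 45, "tx": -0.06, "ty": 0.016, "tz": -0.16, "roll": 0},
])

```text
time_s: 68.1
tool_pos: [0.4728, 0.3306, 0.2244]
ee_rot: [2.141, 2.175, 0.104]
contact_force: [0.3, 0.1, -0.8]
opening: 0.448
```

```bash
python3 -c "
from h import *
save('wrist','w51');save('top','t51');save('scene','s51');crop('w51',150,410,60,280,2.8,'w51b');crop('t51',100,440,80,280,2.3,'t51b')"
```

```text
(no output)
```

View pics/w51b.png

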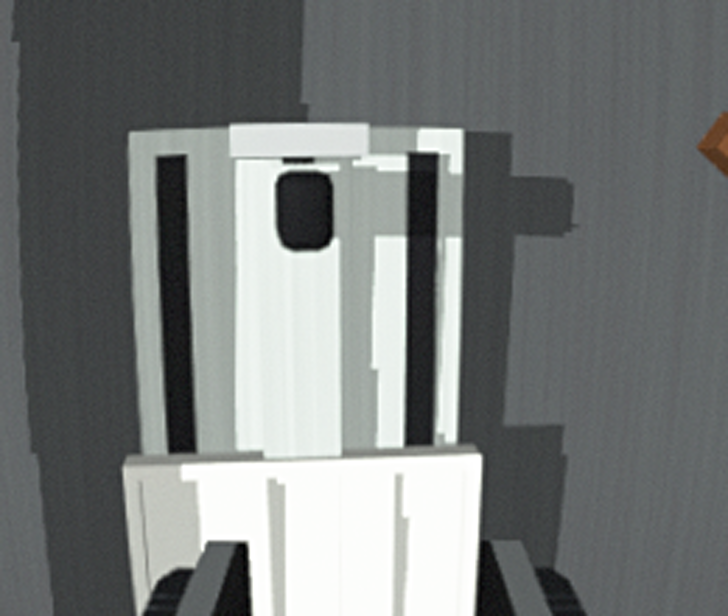

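View pics/t51b.png

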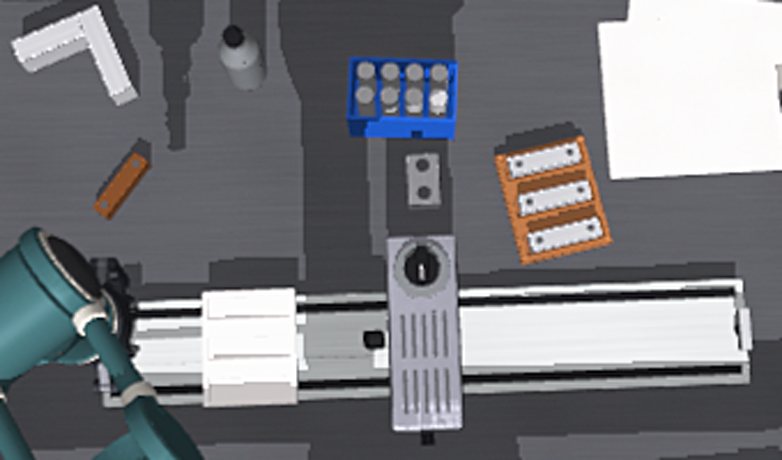

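View pics/s51.png

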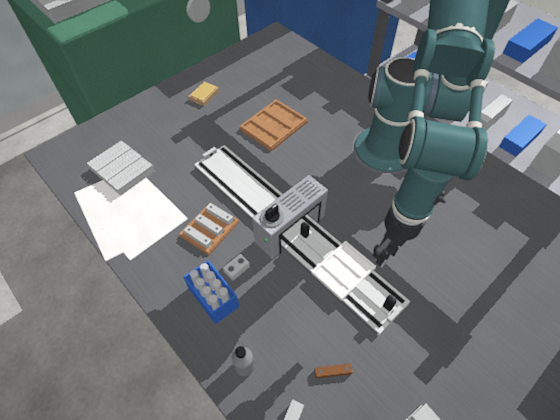

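```bash
python3 -c "
from h import *
d=load('w51');a=lambda l,z:toz(d,np.array(l)/2.8+[150,60],z,True)
q=a([(304,172),(304,249)],.09);print('grip',q.round(4).tolist(),q.mean(0))
q=a([(130,131),(463,129)],.022);print('bed end',q.round(4).tolist())
q=a([(230,157),(369,154)],.04);print('stop inner',q.round(4).tolist())
d=load('t51');s=lambda l:toz(d,np.array(l)/2.3+[100,80],.031)
for l in ([(519,164),(573,152)],[(529,202),(586,190)],[(540,239),(595,228)]):
  q=s(l);print(q.mean(0).round(4),np.linalg.norm(q[0]-q[1]).round(3),np.degrees(np.arctan2(*(q[0]-q[1])[[1,0]])).round(1))
o=arm.get_obs();print(o['time_s'],o['contact_force'])
"
```

```text
grip [[0.4681, 0.3998, 0.09], [0.4683, 0.3757, 0.09]] [0.46820522 0.38775176 0.09      ]
bed end [[0.4048, 0.4163, 0.022], [0.5328, 0.4177, 0.022]]
stop inner [[0.4437, 0.4052, 0.04], [0.4941, 0.4064, 0.04]]
[ 0.7037 -0.1448  0.031 ] 0.07 101.5
[ 0.654  -0.1573  0.031 ] 0.073 100.8
[ 0.6056 -0.1678  0.031 ] 0.07 100.2
68.25 [-0.71975995 -0.18289957  0.64462608]
```

```bash
python3 -c "
from h import *
print(arm.sign_off())"
```

```text
the job is handed in; nothing more can be done
None
```

I finished the job and handed it in at about 68 s of the 210 s allowed; `sign_off` gave no verdict. All three bars went through the tunnel with the coil on. They now lie in the storage board, the coil is off and the empty carriage is back at its starting stop.

**Last checks**
- **Bars:** a wrist view taken after the last bar was laid put each within about 2 mm across, 0.5 mm along and 0.5° of its channel. The final top view shows them still there.
- **Carriage:** its draw bar ends about 1–2 mm from the starting end stop.
- **Switch:** I turned it on by 58° (about 1.01 rad) and back by the same amount. The pictures show it pointing as it did at the start.
- **Bin and die block:** the robot went near neither, and both look unmoved in the last pictures. I did not measure them.
- **Arm:** clear of everything when I handed in.

**What disagreed with the notes**
- **Fingertips:** they stood about 12 mm behind the reported TCP, not 22 mm ahead of it. The first grasp closed above the bar, and I corrected all later heights from the wrist pictures.
- **Board:** its channels run roughly along world y (about 102°), not along x as stated. I followed the images.
- **Bar shift:** one bar moved about 7 mm inside its pocket during loading. It still lay flat and within limits, so I left it there.
- **Tool tilt:** the tool drifted to about 6° from vertical over the run. It caused no visible trouble.

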